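Load a sample carousel, index it and jack it up to reading height

ROBOT

A 6-joint arm with a two-finger parallel gripper is mounted at the origin on the work surface. World frame = base frame: x ahead of the robot, y to its left, z up, the work surface at z = 0. Lengths are in m, angles in rad, forces in N, time in s.
With the tool pointing down it reaches from about 0.35 to 0.85 m from the base axis. Payload 8.1 kg.
Tool frame: the origin (TCP) lies on the centre line of the jaws, within the pads' length; the fingertips stand 19 mm ahead of it and the grasp point (between the pads) is the TCP (robot.tips_ahead is the distance from the TCP to the fingertips, in m); y points along the fingers, z is the direction in which the jaws open and shut, and the axes are right-handed (so a half turn about y gives the same grasp; the last joint's range is limited). The gripper opens to 93 mm and grips with 3 to 60 N. Pads are 15 mm wide; open, the fingers measure 128 mm over their backs; the gripper's body (75 mm by 188 mm) begins 65 mm behind the grasp point.
Start: joints at [-1.411, 0.13, 1.488, -0, 1.523, -0.085], TCP at [0.145, -0.582, 0.238] pointing down, gripper open.
Joint ranges: [-2.96, 2.96], [-0.89, 2.26], [0.02, 2.5], [-1.34, 4.48], [0, 2.73], [-2.66, 2.66]. Speed limits (rad/s): [2.39, 2.39, 2.79, 3.14, 3.14, 3.14].

INTERFACE

Orientations are given as a rotation vector (axis times angle).
In Python, from plant import robot, imaging, models gives the robot as it stands.
- The arm moves only by the tool carry_out, never from a script. Its argument "motion" is one flat list of numbers, 7 for each row, row after row: the shift along the tool's x, y, z in m, then the turn, a rotation vector about the tool's x, y, z in degrees, then the opening, from -1 (shut) to 1 (fully open). A call has exactly 5 rows; each row shifts and turns the pose as measured when the row begins, along the tool's axes as they then stand; what a row does not reach is not made up. A row lasts 1/10 s, in which the tool goes at most 50 mm and 8.59 degrees, less where a joint would pass 70% of its speed; a pose out of reach is approached as far as the arm can. A call is refused whole if a number of a shift passes 0.05 or a number of a turn 8.59, either way. A call with a gripper value outside its range is refused whole. The fingers move at their own pace and stop on an object; "squeeze" is the grip in N (left out, the last holds). Time passes only in rows, so rows that do not move let the fingers close, or fill a call up. It gives the time, the measured TCP pose, the force and the opening at its end, in the units of the state.
- robot.read_state(): the state, without advancing time (a new reading comes with each control period).
- imaging.read_camera(name): name is "scene" or "top" or "wrist"; returns the picture (400x640x3 uint8, blue, green, red); there is no depth.
- imaging.camera_model(name): a dict with "K" (3x3 intrinsics, pixels), "k1" (the pictures are not rectified: a ray, as slopes to the right and down, at radius r is drawn at 1 + k1 r^2 times it, then the intrinsics apply), "position" and "orientation" of the camera in the world. Camera axes: x right, y down, z forward; pixel columns grow to the right and rows downward; lengths in m; the calibration is good to about 2 mm. A picture is of the moment at which its call begins: read the wrist's pose just before it. camera_model takes no time and is no camera call; for the wrist camera it gives the pose at the moment of the call.
- robot.close_job(): hands the job in, once; it reports no verdict.
Trained networks look in the newest picture that a camera, given by its name, has taken for a name from the list of things; names that differ only in an ending like _2 or _b are one class to them, and where a whole thing is asked for, a point or a joint stands for the part that bears it (a point fixed in the world has none). Each returns a list of dicts, best first, with "confidence" (0 to 1); they miss things now and then, are a little off and sometimes report something else, mostly with a low value. They report only what shows in the picture. A call takes as long as a camera call. They do not tell look-alikes from the thing itself.
- models.outline_of(camera, thing): "pixels" (400x640 bool, what is visible of it) and "pixel" ([column, row] in pixels, amid what is visible of it).
The state is a dict: "t": time; "q": joint angles; "dq": joint speeds; "joint_torque": joint torques, N m; "tool_pos": TCP position; "orientation": TCP orientation; "force": force on the tool from outside, world axes, zero at the start; "wrist_torque": the same for the moment, N m; "opening": finger opening in m.
Only numpy, scipy, OpenCV 4.12 (cv2) and the standard library are available. Lean on these libraries where they do the work, as an engineer would, in place of code of your own. Each camera call takes 0.05 s, during which the arm holds its last target.

TASK

Stand every amber sample jar upright inside the rim of the round carousel, then turn the carousel by its peg a quarter turn anticlockwise (seen from above) until it sits in its second detent. Then take the crank from its tray, fit it fully down on the jack's square drive shaft and wind clockwise until the top edge of the carousel's rim is level with the top of the pointer on the gauge post. Finally stand the crank back in its tray on its hub, turning the shaft only with the crank and leaving the carton, bottle and beaker undisturbed.

Things in the scene. Friction and masses are not known exactly. Their poses are not given: they have to be found in the camera images.
- jar1: amber glass sample jar with a white cap, 56 mm diameter, 60 mm tall, about 0.2 kg, standing upright on the bench on the robot's right at the start; two to four of the four are present. Origin: centre of its underside, z up
- jar2: amber glass sample jar with a white cap, 56 mm diameter, 60 mm tall, about 0.2 kg, standing upright on the bench on the robot's right at the start; two to four of the four are present. Origin: centre of its underside, z up
- jar3: amber glass sample jar with a white cap, 56 mm diameter, 60 mm tall, about 0.2 kg, standing upright on the bench on the robot's right at the start; two to four of the four are present. Origin: centre of its underside, z up
- jar4: amber glass sample jar with a white cap, 56 mm diameter, 60 mm tall, about 0.2 kg, standing upright on the bench on the robot's right at the start; two to four of the four are present. Origin: centre of its underside, z up
- carousel (a joint): turn of the carousel (rad), positive anticlockwise from above. It starts in the loading detent at about 0; the second detent is at 1.571, a third at 3.142; it is drawn softly into the nearest one (at most about 0.15 N m, changing over half-way). End stops at -0.35 and 3.5
- floor_centre (a point): centre of the floor of the carousel, a bare aluminium disc of outer radius 118 mm on the jack's pillar, rim 5 mm thick and 30 mm above the floor, inner face 112 mm from the axis; on its vertical axis; floor 100 mm above the bench at the start; the frame turns with it, +y points to the peg. Four jars fit at 66 mm from the axis, 45 and 135 degrees either side of the peg
- rim_level (a point): point on the carousel's axis at the height of the top edge of its rim, 30 mm above its floor
- peg_top (a point): centre of the top of the carousel's upright steel turning peg, 14 mm diameter, standing 75 mm above the floor, 100 mm from the axis
- lift (a joint): height of the jack above its lowest position (m), 0 at the start, at most 0.065. Ten millimetres per clockwise turn of the shaft; self-locking. The carousel does not turn as it rises
- shaft: the jack's upright steel drive shaft on the gearbox, 250 mm to the right of the carousel's axis: a round shoulder 52 mm in diameter, and on it an 18 mm square 24 mm tall with a tapered lead-in 12 mm tall on top, 9 mm across at its tip. Its x and y axes are square to the flats; z up; turns with the crank; needs about 0.25 N m. Origin: on its axis, 12 mm below the shoulder's top
- shoulder (a point): on the shaft's axis at the top of the shoulder (100 mm above the bench), where the underside of the crank's hub rests when fully fitted
- pointer: dark steel finger on a collar on the 12 mm gauge post beyond the carousel; the post stands 155 mm from the carousel's axis and is 206 mm high. Origin: on the post's axis at the height of the finger's top face, which is the set height; 25 to 50 mm above the rim at the start
- crank: dark steel crank handle, about 0.54 kg, standing on its hub, balanced over the hub by a short counterweight along -x. Hub: 42 mm square, 60 mm tall, with a 22 mm square socket 45 mm deep in its underside, square to its sides. An arm 18 mm wide, its top 52 mm above the hub's underside, runs along +x to the knob. Origin: centre of the hub's underside, z up; pinch the hub across y from above
- knob: black round freely spinning knob of the crank, 24 mm diameter, 50 mm tall, its axis upright 75 mm from the hub's axis. Origin: centre of its lower end, 53.5 mm above the hub's underside; its own yaw is meaningless
- tray: fixed grey plastic tray 130 by 130 mm, 16 mm high, walls and floor 4 to 5 mm, on the robot's left, in which the crank stands. Origin: centre of its underside
- ampoule_carton: bystander: open cardboard carton of ampoules, 160 by 100 by 95 mm, origin at centre of the underside
- reagent: bystander: amber bottle, 72 mm diameter, 150 mm tall, origin at centre of the underside
- beaker: bystander: glass beaker, 80 mm diameter, 95 mm tall, origin at centre of the underside
There are look-alikes about, which are no part of the job. What is shaped like the jar2 but blue or green is not meant.

How it is judged:
By the outcome, as a careful person would: the job done as asked, in the order asked, and still so for the second after the job is handed in, with the robot touching nothing.
Of jar1, jar2, jar3, jar4 only 2 to 4 are there at a start; the rules pass over those that are not, and their reading is None.
At some moment in a run one of jar1, jar2, jar3, jar4 may be knocked a few centimetres aside while the robot is not near it.
It also fails if it takes over 210 s, if anything falls off the work surface, if the arm or the gripper's body presses on something with over 40 N, if the wrist force passes 120 N, or if a joint passes its speed limit or range.

## Working session

There is one attempt and no reset: what is moved stays moved. The work goes in short steps, Python scripts to look and compute and a tool call to move; the robot and the scene stay as the last step left them, time stands still between calls to the robot, and variables do not carry over. Pictures are saved under pics/ and viewed, and the job is handed in when it is done.

Besides the shell and the picture viewer there is one more tool, called by a JSON object that holds its "method" and its "body", one argument or row to a line. carry_out: Moves the arm, as the interface text tells. Its arguments: {"type":"object","properties":{"motion":{"type":"array","items":{"type":"number"}},"squeeze":{"type":"number"}},"required":["motion"]}

```bash
ls; mkdir -p pics
python3 - <<'E'
from plant import robot, imaging, models
import cv2
s=robot.read_state()
for k,v in s.items(): print(k,v)
for n in ("scene","top","wrist"):
    im=imaging.read_camera(n); cv2.imwrite(f"pics/{n}0.png",im)
    print(n,imaging.camera_model(n))
E
```

```text
pics
t 0.0
q [-1.41137554e+00  1.31184736e-01  1.48927530e+00 -7.96828344e-06
  1.52298460e+00 -8.53852176e-02]
dq [-0.00248061  0.00060912 -0.00020037 -0.0005558   0.00016854 -0.00147181]
joint_torque [-1.56428436e-03 -5.59839499e+01 -4.91766930e+01  7.66820298e-02
  3.48586065e-02 -1.88646695e-04]
tool_pos [ 0.14536354 -0.58157611  0.23657552]
orientation [-0.25735182  2.09327624 -2.08937725]
force [-0.16829297 -0.45821822 -0.13522224]
wrist_torque [-0.00196496 -0.02840786  0.01076735]
opening 0.09300705550267963
scene {'K': array([[368.97027276,   0.        , 313.04510436],
       [  0.        , 368.97027276, 201.7183036 ],
       [  0.        ,   0.        ,   1.        ]]), 'k1': 0.010603591983049256, 'position': array([1.18936327, 0.38380198, 0.70710292]), 'orientation': array([-1.18475707, -2.18399391,  1.06116261])}
top {'K': array([[391.6320642 ,   0.        , 316.4477197 ],
       [  0.        , 391.6320642 , 194.48506215],
       [  0.        ,   0.        ,   1.        ]]), 'k1': 0.029221605136061327, 'position': array([ 0.41099664, -0.04183764,  1.34970338]), 'orientation': array([-2.16930966,  2.14586204, -0.10470218])}
wrist {'K': array([[342.82644844,   0.        , 315.90536377],
       [  0.        , 342.82644844, 199.84386458],
       [  0.        ,   0.        ,   1.        ]]), 'k1': -0.01795447366699603, 'position': array([ 0.22892427, -0.5612014 ,  0.38580518]), 'orientation': array([ 2.27614699, -1.77542338, -0.27633765])}
```

View pics/scene0.png

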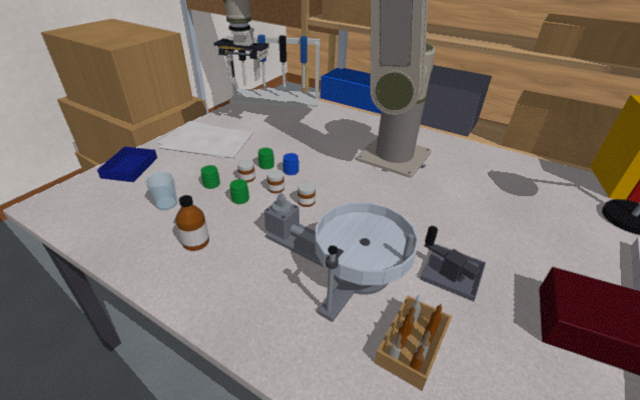

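View pics/top0.png

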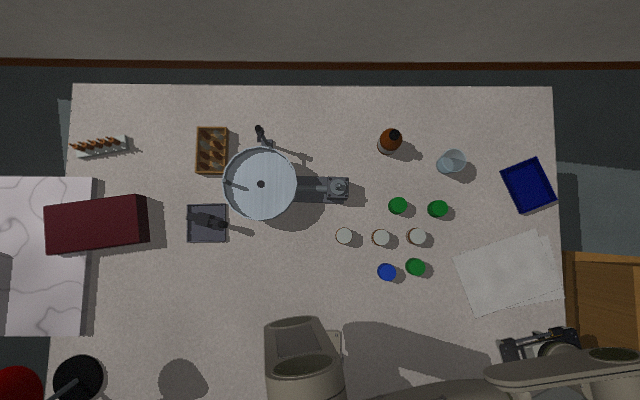

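View pics/wrist0.png

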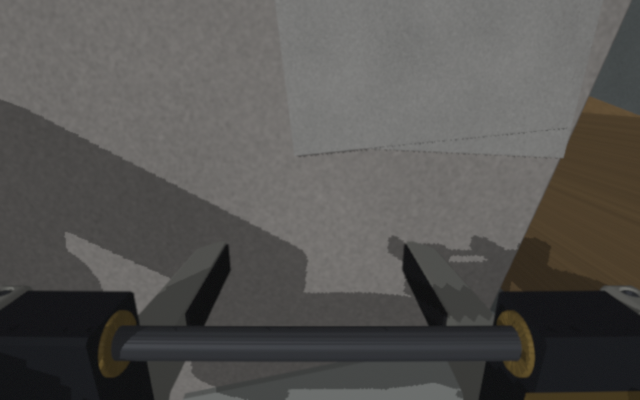

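```bash
cat > h.py <<'E'
from plant import robot, imaging, models
import cv2, numpy as np
from scipy.spatial.transform import Rotation as R
def und(cm,px):
    px=np.atleast_2d(np.asarray(px,float)); K=cm['K']
    d=(px-[K[0,2],K[1,2]])/[K[0,0],K[1,1]]
    u=d.copy()
    for _ in range(10):
        u=d/(1+cm['k1']*(u**2).sum(1,keepdims=True))
    return u
def rays(cm,px):
    u=und(cm,px); v=np.c_[u,np.ones(len(u))]
    return R.from_rotvec(cm['orientation']).apply(v)
def plane(cm,px,z):
    d=rays(cm,px); p=cm['position']; return p+d*((z-p[2])/d[:,2])[:,None]
def proj(cm,X):
    X=np.atleast_2d(X); c=R.from_rotvec(cm['orientation']).inv().apply(X-cm['position'])
    u=c[:,:2]/c[:,2:]; u=u*(1+cm['k1']*(u**2).sum(1,keepdims=True))
    return u*[cm['K'][0,0],cm['K'][1,1]]+[cm['K'][0,2],cm['K'][1,2]]
def tri(obs):
    A=np.zeros((3,3));b=np.zeros(3)
    for cm,px in obs:
        d=rays(cm,px)[0]; d/=np.linalg.norm(d); P=np.eye(3)-np.outer(d,d); A+=P;b+=P@cm['position']
    return np.linalg.solve(A,b)
def snap(n,name=None):
    cm=imaging.camera_model(n); im=imaging.read_camera(n)
    if name: cv2.imwrite(f'pics/{name}.png',im)
    return cm,im
def crop(im,x0,y0,x1,y1,f,name):
    cv2.imwrite(f'pics/{name}.png',cv2.resize(im[y0:y1,x0:x1],None,fx=f,fy=f,interpolation=cv2.INTER_CUBIC))
E
python3 - <<'E'
from h import *
for n in('top','scene'):
    cm,im=snap(n)
    for th in ('jar1','carousel','shaft','pointer','crank','knob','tray','gauge','peg_top','ampoule_carton','reagent','beaker'):
        try: o=models.outline_of(n,th)
        except Exception as e: print(th,e); continue
        print(n,th,[(round(d['confidence'],2),np.round(d['pixel']).tolist(),int(d['pixels'].sum())) for d in o])
im=cv2.imread('pics/top0.png'); crop(im,180,110,360,250,4,'t_crop'); 
im=cv2.imread('pics/scene0.png'); crop(im,220,140,500,330,2.8,'s_crop')
print(robot.read_state()['t'])
E
```

```text
top jar1 [(0.79, [380.0, 237.0], 253), (0.79, [414.0, 267.0], 304), (0.73, [342.0, 235.0], 217), (0.68, [386.0, 273.0], 298), (0.64, [397.0, 207.0], 269), (0.63, [434.0, 207.0], 314)]
top carousel [(0.6, [263.0, 184.0], 4482)]
top shaft [(0.61, [336.0, 187.0], 208)]
top pointer [(0.54, [415.0, 235.0], 280), (0.36, [225.0, 222.0], 63)]
top crank [(0.81, [205.0, 220.0], 401), (0.44, [339.0, 187.0], 200)]
top knob []
top tray [(0.67, [210.0, 230.0], 1150)]
gauge it knows: ampoule_carton, beaker, carousel, crank, floor_centre, jar, knob, lift, peg_top, pointer, reagent, rim_level, shaft, shoulder, tray
top peg_top [(0.62, [258.0, 181.0], 4410)]
top ampoule_carton [(0.8, [212.0, 150.0], 1447)]
top reagent [(0.55, [389.0, 142.0], 495)]
top beaker [(0.78, [450.0, 159.0], 618)]
scene jar1 [(0.87, [287.0, 167.0], 324), (0.83, [239.0, 192.0], 420), (0.81, [267.0, 158.0], 307), (0.69, [306.0, 194.0], 406), (0.63, [247.0, 170.0], 311), (0.62, [275.0, 182.0], 369), (0.61, [208.0, 177.0], 360)]
scene carousel [(0.98, [366.0, 244.0], 6576)]
scene shaft [(0.39, [160.0, 192.0], 929)]
scene pointer [(0.47, [333.0, 259.0], 163)]
scene crank [(0.94, [452.0, 262.0], 1185)]
scene knob [(0.52, [432.0, 235.0], 191)]
scene tray [(0.8, [449.0, 280.0], 1361)]
gauge it knows: ampoule_carton, beaker, carousel, crank, floor_centre, jar, knob, lift, peg_top, pointer, reagent, rim_level, shaft, shoulder, tray
scene peg_top [(0.98, [366.0, 240.0], 6565)]
scene ampoule_carton [(0.42, [191.0, 225.0], 1373)]
scene reagent [(0.96, [190.0, 225.0], 1269)]
scene beaker [(0.64, [161.0, 191.0], 942), (0.38, [335.0, 259.0], 165)]
1.35
```

View pics/t_crop.png

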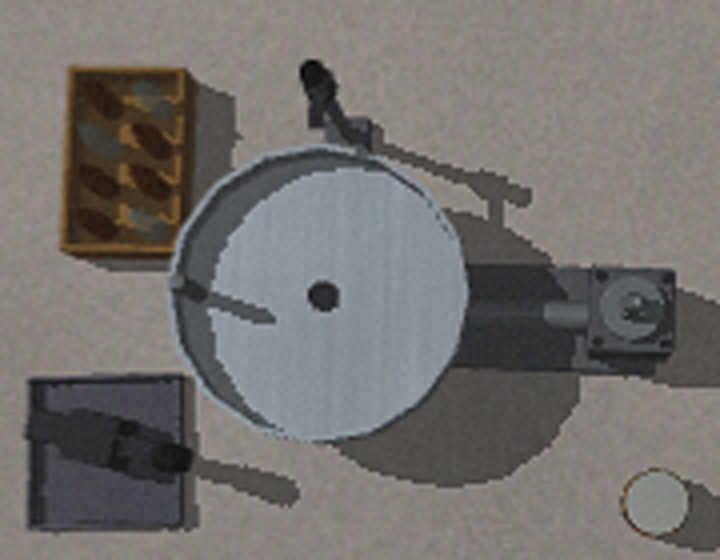

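View pics/s_crop.png

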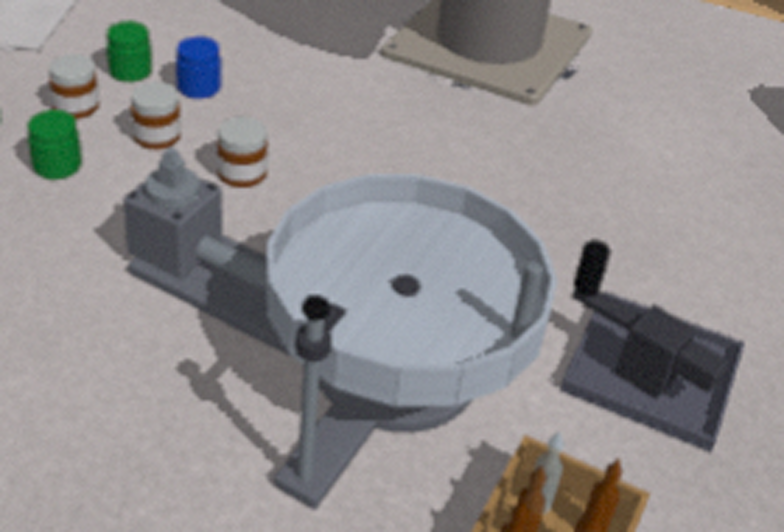

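```bash
python3 - <<'E'
from h import *
ct=imaging.camera_model('top'); cs=imaging.camera_model('scene')
t=cv2.imread('pics/top0.png').astype(int); s=cv2.imread('pics/scene0.png')
# caps
for c in [(344,235),(381,238),(416,236)]:
    x,y=c; w=t[y-14:y+15,x-14:x+15]; print(t[y,x], t[y-14,x-14])
    m=(w.min(2)>t[y,x].min()-14)&(w.max(2)-w.min(2)<25)
    n,l,st,ce=cv2.connectedComponentsWithStats(m.astype(np.uint8)); k=l[14,14]
    cc=ce[k]+[x-14,y-14]; print(st[k],cc,plane(ct,cc,.06)[0])
for nm,a,b,z in [('hole',(260.75,184),(364.3,241.8),.1),('peg',(224.5,180.8),(410.4,234.6),.175),('shafttip',(180+635/4-.5,110+308/4),(220+172/2.8,140+155/2.8),.136),('post',(180+315/4,110+72/4),(220+316/2.8,140+305/2.8),.206)]:
    print(nm,tri([(ct,a),(cs,b)]),plane(ct,a,z)[0],plane(cs,b,z)[0])
# rim fit via outer circle at z=.13: optimize over center to match gradient
g=cv2.GaussianBlur(t.astype(np.float32).sum(2),(0,0),1)
E
python3 - <<'E'
from h import *
t=cv2.imread('pics/top0.png'); crop(t,325,165,365,205,14,'shaft'); crop(t,180,195,240,250,10,'crank')
s=cv2.imread('pics/scene0.png'); crop(s,400,215,500,310,6,'crank_s'); crop(s,260,185,340,330,4,'shaft_s')
E
```

```text
[132 138 136] [127 125 131]
[  0   0  29  29 633] [342.2164297 233.6793049] [ 0.426489   -0.10865321  0.06      ]
[126 133 129] [126 130 136]
[  0   0  29  29 634] [379.43375394 237.24605678] [ 0.41638331 -0.22999768  0.06      ]
[126 133 131] [128 136 140]
[  0   0  29  29 625] [414.9472 234.9728] [ 0.42522759 -0.34529346  0.06      ]
hole [0.58338134 0.15470986 0.09975869] [0.58245567 0.15662839 0.1       ] [0.58471861 0.152942   0.1       ]
peg [0.58166727 0.2542715  0.17265017] [0.58085874 0.25504389 0.175     ] [0.58513188 0.25360745 0.175     ]
shafttip [ 0.57313056 -0.0943511   0.12707226] [ 0.57044431 -0.09173881  0.136     ] [ 0.58377035 -0.08942366  0.136     ]
post [0.73822231 0.15057375 0.20280989] [0.73717458 0.15029847 0.206     ] [0.74121795 0.15179264 0.206     ]
```

View pics/shaft.png

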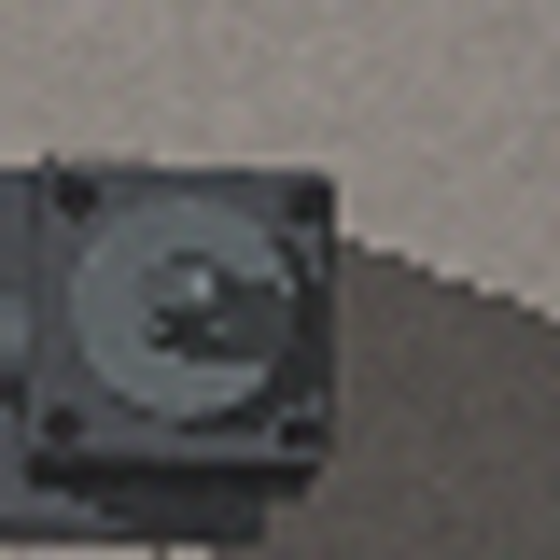

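View pics/crank.png

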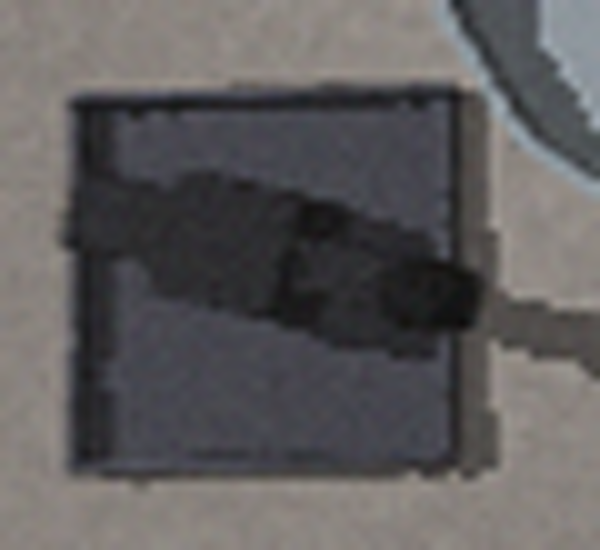

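View pics/crank_s.png

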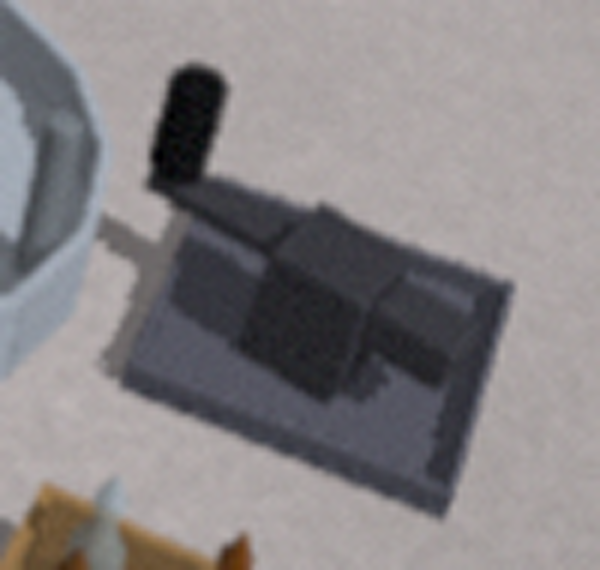

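View pics/shaft_s.png

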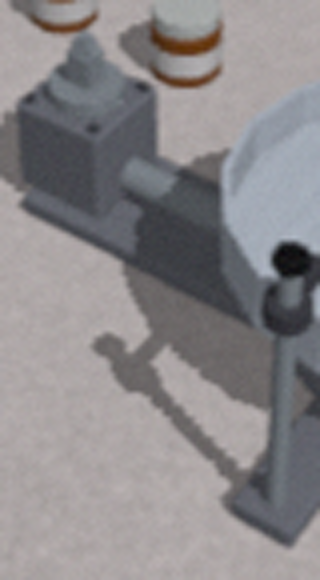

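Run:
```python
from h import *
s=robot.read_state(); Rt=R.from_rotvec(s['orientation']).as_matrix(); print(np.round(Rt,3))
cw=imaging.camera_model('wrist'); print('cam in tool',Rt.T@(cw['position']-s['tool_pos']), np.round(Rt.T@R.from_rotvec(cw['orientation']).as_matrix(),3))
t=cv2.imread('pics/top0.png'); crop(t,330,190,450,290,6,'caps')
o=models.outline_of('top','jar1')
ct=imaging.camera_model('top')
for c in [(344,235.5),(380.5,238),(416,236.5),(397.5,205),(438,209),(416,267),(386.5,272)]: print(c,plane(ct,c,.06)[0])
```

```text
[[-0.97   0.     0.242]
 [-0.242  0.    -0.97 ]
 [-0.    -1.    -0.   ]]
cam in tool [-0.08604722 -0.14895618  0.00016618] [[-0.001  0.953  0.303]
 [-0.001 -0.303  0.953]
 [ 1.     0.001  0.001]]
(344, 235.5) [ 0.42063517 -0.11450409  0.06      ]
(380.5, 238) [ 0.41398311 -0.2334461   0.06      ]
(416, 236.5) [ 0.42032648 -0.3486107   0.06      ]
(397.5, 205) [ 0.5225927  -0.28993639  0.06      ]
(438, 209) [ 0.51087629 -0.42173816  0.06      ]
(416, 267) [ 0.32252711 -0.34679513  0.06      ]
(386.5, 272) [ 0.30523435 -0.25187688  0.06      ]
```

View pics/caps.png

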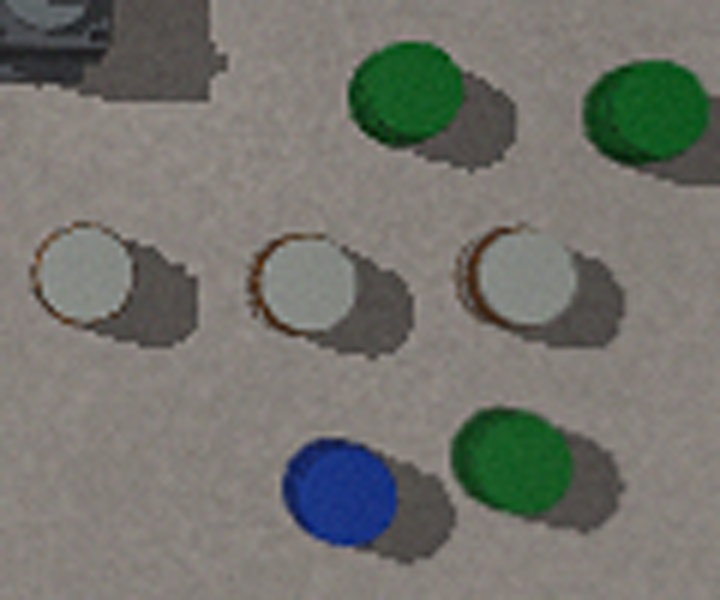

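{"method": "carry_out", "body": {
  "motion": [-0.032,0.007,-0.015,0,0,0,0.7,-0.032,0.007,-0.015,0,0,0,0.7,-0.032,0.007,-0.015,0,0,0,0.7,-0.032,0.007,-0.015,0,0,0,0.7,-0.032,0.007,-0.015,0,0,0,0.7]
}}

```text
t: 1.9
tool_pos: [0.2831, -0.471, 0.2027]
orientation: [-0.25, 2.091, -2.1]
force: [-0.6, -0.8, 0.7]
opening: 0.0791
```

{"method": "carry_out", "body": {
  "motion": [-0.032,0.007,-0.015,0,0,0,0.7,-0.032,0.007,-0.015,0,0,0,0.7,-0.032,0.007,-0.015,0,0,0,0.7,-0.02,0.007,-0.01,0,0,0,0.7,0,0,0,0,0,0,0.7]
}}

```text
t: 2.4
tool_pos: [0.3893, -0.3834, 0.1727]
orientation: [-0.253, 2.09, -2.097]
force: [-0.5, -0.6, 0.5]
opening: 0.079
```

```bash
cat >> h.py <<'E'
def rel(target,yaw_z=None,show=True):
    "shift in tool axes to target; yaw_z: desired world angle (deg) of tool z"
    s=robot.read_state(); Rt=R.from_rotvec(s['orientation']).as_matrix()
    d=Rt.T@(np.asarray(target)-s['tool_pos'])
    yz=np.degrees(np.arctan2(Rt[1,2],Rt[0,2]))
    print('t',round(s['t'],2),'pos',np.round(s['tool_pos'],4),'yaw_z',round(yz,2),'tilt',np.round(Rt[:,1],3),'d_tool',np.round(d,4),'open',round(s['opening'],4),'F',np.round(s['force'],1))
    return d
def blob(im,seed,lo):
    pass
E
python3 - <<'E'
from h import *
cm,im=snap('wrist','w1'); rel([.4215,-.354,.05])
print(proj(cm,[[.4215,-.354,.06],[.4165,-.2375,.06]]))
E
```

```text
t 2.45 pos [ 0.3886 -0.3844  0.1734] yaw_z -76.22 tilt [ 0.001 -0.004 -1.   ] d_tool [-0.0392  0.1233 -0.0223] open 0.0789 F [-0.3  0.1  0.6]
[[287.85078653 155.96683362]
 [135.24145794 125.92301401]]
```

View pics/w1.png

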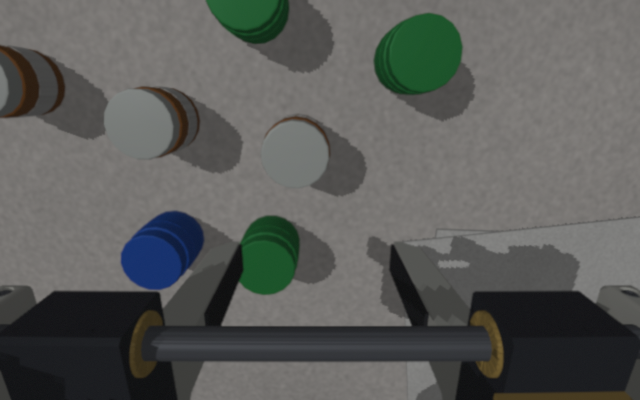

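Run:
```python
from h import *
cm=imaging.camera_model('wrist')
for p in [(296,153),(140,123.5)]: print(plane(cm,p,.06)[0])
P=plane(cm,(296,153),.06)[0]; P[2]=.048
rel(P)
```

```text
[ 0.42444121 -0.36076202  0.06      ]
[ 0.4184097 -0.2418096  0.06     ]
t 2.45 pos [ 0.3886 -0.3844  0.1734] yaw_z -76.22 tilt [ 0.001 -0.004 -1.   ] d_tool [-0.0405  0.1253 -0.015 ] open 0.0789 F [-0.3  0.1  0.6]
```

{"method": "carry_out", "body": {
  "motion": [-0.02,0.01,-0.008,0,0,0,0.7,-0.02,0.01,-0.008,0,0,0,0.7,0,0.025,0,0,0,0,0.7,0,0.04,0,0,0,0,0.7,0,0.03,0,0,0,0,0.7]
}}

```text
t: 2.95
tool_pos: [0.4263, -0.369, 0.0645]
orientation: [-0.24, 2.071, -2.112]
force: [-0.2, 0.5, 0.1]
opening: 0.079
```

{"method": "carry_out", "body": {
  "motion": [0,0.01,0,0,0,0,0.7,0,0,0,0,0,0,0.0,0,0,0,0,0,0,-0.2,0,0,0,0,0,0,-0.2,0,0,0,0,0,0,-0.2],
  "squeeze": 20
}}

```text
t: 3.45
tool_pos: [0.4234, -0.3713, 0.0544]
orientation: [-0.24, 2.076, -2.113]
force: [-1.0, -0.8, -2.0]
opening: 0.0554
```

Run:
```python
from h import *
snap('wrist','w2'); rel([.645,.1715,.22])
```

```text
t 3.5 pos [ 0.4236 -0.3714  0.0546] yaw_z -76.6 tilt [ 0.008 -0.017 -1.   ] d_tool [-0.3419 -0.1729 -0.4737] open 0.0557 F [ 0.5  0.3 -1.6]
```

View pics/w2.png

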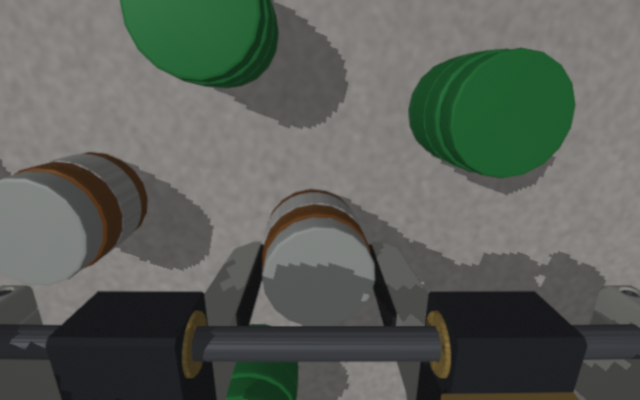

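{"method": "carry_out", "body": {
  "motion": [0,-0.03,0,0,0,0,-0.2,0,-0.04,0,0,0,0,-0.2,-0.024,-0.03,-0.034,0,0,0,-0.2,-0.024,-0.03,-0.034,0,0,0,-0.2,-0.024,-0.03,-0.034,0,0,0,-0.2]
}}

```text
t: 4.0
tool_pos: [0.4652, -0.2562, 0.214]
orientation: [-0.235, 2.083, -2.117]
force: [0.1, -0.6, -1.8]
opening: 0.056
```

{"method": "carry_out", "body": {
  "motion": [-0.024,-0.01,-0.034,0,0,0,-0.2,-0.024,0,-0.034,0,0,0,-0.2,-0.024,0,-0.034,0,0,0,-0.2,-0.024,0,-0.034,0,0,0,-0.2,-0.024,0,-0.034,0,0,0,-0.2]
}}

```text
t: 4.5
tool_pos: [0.5505, -0.0578, 0.2346]
orientation: [-0.213, 2.064, -2.121]
force: [-0.2, -0.7, -3.5]
opening: 0.0554
```

```bash
cat >> h.py <<'E'
def rel2(target,yaw=None,n=1):
    "total shift (tool axes now, assuming correction rotates first small) and rotvec deg"
    d=rel(target); s=robot.read_state(); Rt=R.from_rotvec(s['orientation'])
    if yaw is None:
        M=Rt.as_matrix(); yaw=np.degrees(np.arctan2(M[1,2],M[0,2]))
    a=np.radians(yaw); z=np.array([np.cos(a),np.sin(a),0]); y=np.array([0,0,-1.]); x=np.cross(y,z)
    Rd=R.from_matrix(np.c_[x,y,z]); rv=(Rt.inv()*Rd).as_rotvec(degrees=True)
    print('rot deg',np.round(rv,2),'tilt-only shift in Rd axes',np.round(Rd.as_matrix().T@(np.asarray(target)-s['tool_pos']),4),'q',np.round(s['q'],2))
E
python3 - <<'E'
from h import *
rel2([.645,.1715,.22],-75)
E
```

```text
t 4.5 pos [ 0.5505 -0.0578  0.2346] yaw_z -77.12 tilt [ 0.025 -0.025 -0.999] d_tool [-0.143   0.0114 -0.2029] open 0.0554 F [-0.2 -0.7 -3.5]
rot deg [-1.72 -2.11 -1.05] tilt-only shift in Rd axes [-0.1506  0.0146 -0.1971] q [-0.18 -0.02  1.65 -0.02  1.48  1.16]
```

{"method": "carry_out", "body": {
  "motion": [-0.025,0.002,-0.033,-0.4,-0.4,-0.2,-0.2,-0.025,0.002,-0.033,-0.4,-0.4,-0.2,-0.2,-0.025,0.002,-0.033,-0.4,-0.4,-0.2,-0.2,-0.025,0.002,-0.033,-0.4,-0.4,-0.2,-0.2,-0.025,0.002,-0.033,-0.2,-0.4,-0.2,-0.2]
}}

```text
t: 5.0
tool_pos: [0.6366, 0.1413, 0.2287]
orientation: [-0.265, 2.078, -2.077]
force: [0.9, -0.3, -2.1]
opening: 0.0555
```

{"method": "carry_out", "body": {
  "motion": [-0.015,0.002,-0.02,-0.2,-0.2,0,-0.2,0,0,0,0,0,0,-0.2,0,0,0,0,0,0,-0.2,0,0,0,0,0,0,-0.2,0,0,0,0,0,0,-0.2]
}}

```text
t: 5.5
tool_pos: [0.6467, 0.1698, 0.2281]
orientation: [-0.273, 2.076, -2.067]
force: [-0.2, 0.1, -2.2]
opening: 0.0559
```

Run:
```python
from h import *
snap('wrist','w3'); rel2([.645,.1715,.155],-75)
```

```text
t 5.55 pos [0.6468 0.1696 0.2281] yaw_z -74.42 tilt [ 0.01   0.006 -1.   ] d_tool [ 0.0021  0.0731 -0.0021] open 0.0558 F [-0.3  0.4 -2.3]
rot deg [ 0.17  0.58 -0.65] tilt-only shift in Rd axes [ 0.0013  0.0731 -0.0023] q [0.18 0.31 1.3  0.   1.52 1.48]
```

View pics/w3.png

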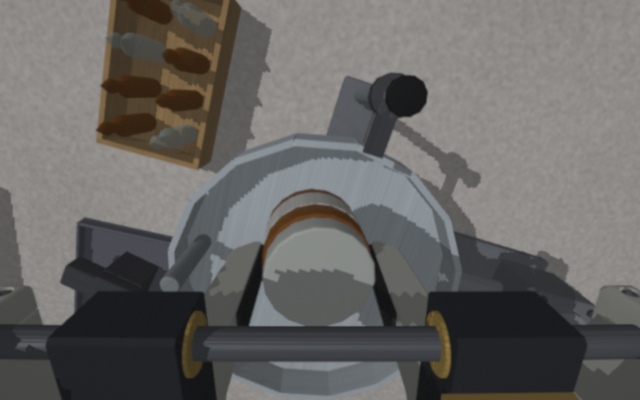

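{"method": "carry_out", "body": {
  "motion": [0.001,0.02,-0.001,0,0.3,-0.3,-0.2,0,0.025,0,0,0.3,-0.3,-0.2,0,0.016,0,0,0,0,-0.2,0,0.004,0,0,0,0,-0.2,0,0.002,0,0,0,0,-0.2]
}}

```text
t: 6.05
tool_pos: [0.6453, 0.1673, 0.1564]
orientation: [-0.269, 2.088, -2.082]
force: [-0.5, 0.0, -1.5]
opening: 0.0555
```

{"method": "carry_out", "body": {
  "motion": [0,0.002,0,0,0,0,-0.2,0,0.001,0,0,0,0,-0.2,0,0,0,0,0,0,-0.2,0,0,0,0,0,0,-0.2,0,0,0,0,0,0,-0.2]
}}

```text
t: 6.55
tool_pos: [0.6467, 0.1675, 0.1561]
orientation: [-0.264, 2.086, -2.08]
force: [-0.1, -0.2, -0.4]
opening: 0.0555
```

{"method": "carry_out", "body": {
  "motion": [0,0,0,0,0,0,0.4,0,0,0,0,0,0,0.4,0,-0.02,0,0,0,0,0.4,0,-0.035,0,0,0,0,0.4,0,-0.035,0,0,0,0,0.5]
}}

```text
t: 7.05
tool_pos: [0.6437, 0.1669, 0.2429]
orientation: [-0.275, 2.089, -2.085]
force: [0.7, 0.4, 0.9]
opening: 0.0685
```

```bash
cat >> h.py <<'E'
def plan(target,yaw,n,grip):
    "n rows straight to target with tool down, z at yaw; prints rows"
    s=robot.read_state(); p=s['tool_pos'].copy(); Rt=R.from_rotvec(s['orientation'])
    a=np.radians(yaw); z=np.array([np.cos(a),np.sin(a),0]); y=np.array([0,0,-1.]); x=np.cross(y,z)
    Rd=R.from_matrix(np.c_[x,y,z]); T=np.asarray(target,float)
    M=Rt.as_matrix(); print('t',round(s['t'],2),'pos',np.round(p,4),'yaw',round(np.degrees(np.arctan2(M[1,2],M[0,2])),1),'tilt',np.round(M[:,1],3),'open',round(s['opening'],4),'q',np.round(s['q'],2),'F',np.round(s['force'],1))
    out=[]
    for k in range(n):
        f=1/(n-k); d=Rt.inv().apply((T-p)*f); rv=(Rt.inv()*Rd).as_rotvec(degrees=True)*f
        d=np.round(d,3); rv=np.round(rv,1); out.append(list(d)+list(rv)+[grip])
        p=p+Rt.apply(d); Rt=Rt*R.from_rotvec(rv,degrees=True)
    if max(abs(np.array(out)[:,:3].ravel()))>.05 or max(abs(np.array(out)[:,3:6].ravel()))>8.59: print('TOO FAST')
    for i in range(0,n,5): print([float(v) for r in out[i:i+5] for v in r])
E
python3 - <<'E'
from h import *
snap('wrist','w4');rel([.4,-.24,.17])
c,i=snap('top','t4'); crop(i,200,110,460,300,3,'t4')
plan([.40,-.24,.17],-105,14,0.5)
E
```

```text
t 7.1 pos [0.6463 0.1673 0.251 ] yaw_z -75.31 tilt [ 0.004  0.003 -1.   ] d_tool [0.3419 0.0787 0.3317] open 0.0695 F [0.7 0.5 5.7]
t 7.15 pos [0.647  0.1675 0.2497] yaw -75.3 tilt [ 0.006  0.004 -1.   ] open 0.0691 q [0.18 0.3  1.27 0.   1.56 1.49] F [-0.3  0.5  0.8]
[0.024, 0.005, 0.024, 0.0, 2.1, -0.0, 0.5, 0.024, 0.006, 0.025, 0.0, 2.1, -0.0, 0.5, 0.023, 0.005, 0.025, 0.0, 2.1, -0.0, 0.5, 0.022, 0.006, 0.026, 0.0, 2.1, -0.0, 0.5, 0.021, 0.005, 0.027, 0.0, 2.1, -0.0, 0.5]
[0.02, 0.006, 0.028, 0.0, 2.1, -0.0, 0.5, 0.019, 0.005, 0.028, 0.0, 2.1, -0.0, 0.5, 0.018, 0.006, 0.029, 0.0, 2.1, -0.0, 0.5, 0.016, 0.005, 0.03, 0.0, 2.1, -0.1, 0.5, 0.015, 0.006, 0.03, 0.1, 2.2, -0.0, 0.5]
[0.014, 0.006, 0.031, 0.0, 2.1, -0.1, 0.5, 0.013, 0.005, 0.031, 0.1, 2.2, -0.0, 0.5, 0.012, 0.006, 0.032, 0.0, 2.1, -0.1, 0.5, 0.011, 0.005, 0.033, 0.1, 2.2, -0.0, 0.5]
```

View pics/w4.png

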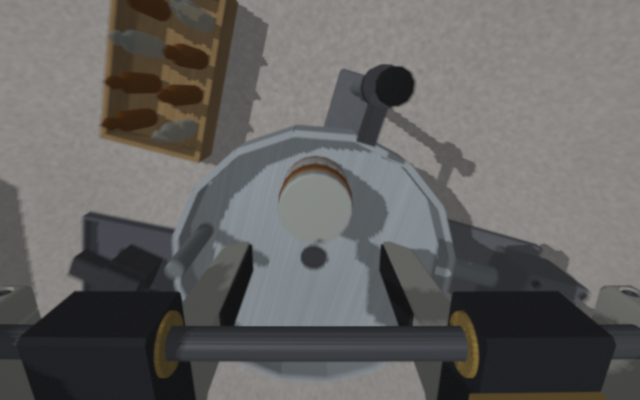

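View pics/t4.png

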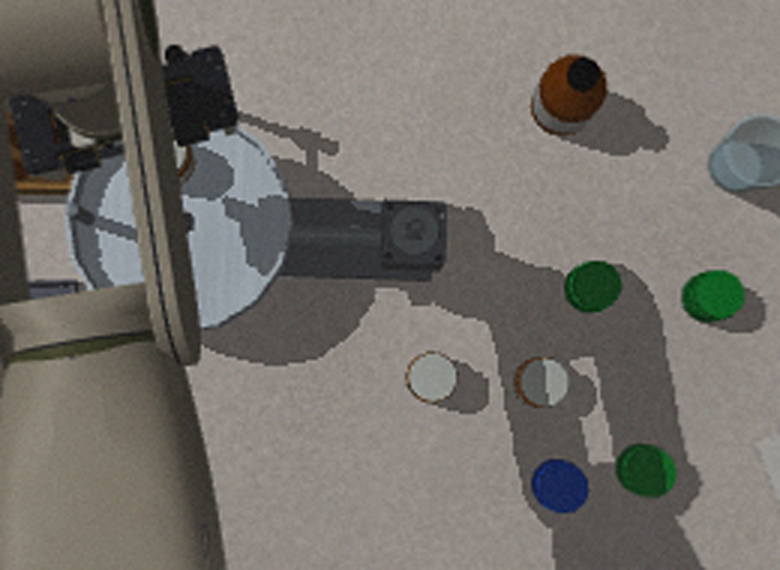

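{"method": "carry_out", "body": {
  "motion": [0.024,0.005,0.024,0,2.1,0,0.5,0.024,0.006,0.025,0,2.1,0,0.5,0.023,0.005,0.025,0,2.1,0,0.5,0.022,0.006,0.026,0,2.1,0,0.5,0.021,0.005,0.027,0,2.1,0,0.5]
}}

```text
t: 7.65
tool_pos: [0.5587, 0.0215, 0.2227]
orientation: [-0.063, 2.182, -2.172]
force: [0.9, -0.2, 0.7]
opening: 0.0699
```

{"method": "carry_out", "body": {
  "motion": [0.02,0.006,0.028,0,2.1,0,0.5,0.019,0.005,0.028,0,2.1,0,0.5,0.018,0.006,0.029,0,2.1,0,0.5,0.016,0.005,0.03,0,2.1,-0.1,0.5,0.015,0.006,0.03,0.1,2.2,0,0.5]
}}

```text
t: 8.15
tool_pos: [0.4668, -0.1288, 0.1918]
orientation: [-0.147, -2.171, 2.164]
force: [0.5, -1.1, -0.2]
opening: 0.0696
```

{"method": "carry_out", "body": {
  "motion": [0.014,0.006,0.031,0,2.1,-0.1,0.5,0.013,0.005,0.031,0.1,2.2,0,0.6,0.012,0.006,0.032,0,2.1,-0.1,0.7,0.011,0.005,0.025,0.1,2.2,0,0.7,0,0,0,0,0,0,0.7]
}}

```text
t: 8.65
tool_pos: [0.3921, -0.2441, 0.1674]
orientation: [-0.308, -2.076, 2.079]
force: [0.8, 0.2, 1.1]
opening: 0.0793
```

Run:
```python
from h import *
cm,im=snap('wrist','w5'); print(proj(cm,[[.4184,-.2418,.06],[.4195,-.1145,.06]]))
plan([.4184,-.2418,.09],-105,3,0.7)
```

```text
[[303.94621558 176.80044976]
 [151.2635964  218.38542979]]
t 8.7 pos [ 0.3931 -0.2432  0.1678] yaw -106.0 tilt [ 0.015 -0.003 -1.   ] open 0.0791 q [-0.67 -0.22  1.96  0.01  1.39  1.18] F [ 0.4 -0.3  0.5]
[-0.008, 0.026, -0.003, 0.0, -0.3, -0.3, 0.7, -0.008, 0.026, -0.003, 0.0, -0.3, -0.3, 0.7, -0.007, 0.026, -0.002, 0.0, -0.4, -0.3, 0.7]
```

View pics/w5.png

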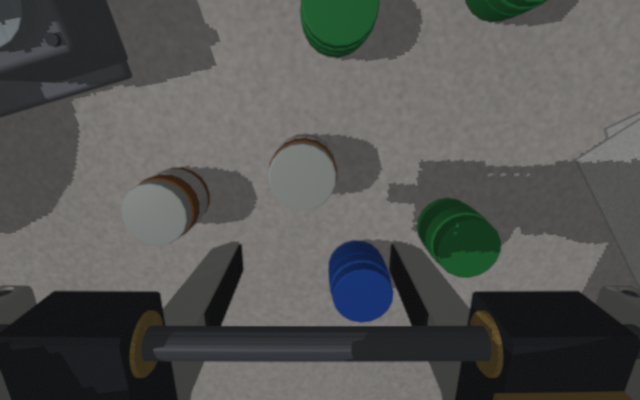

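{"method": "carry_out", "body": {
  "motion": [-0.012,0.02,-0.003,0,-0.3,-0.3,0.7,-0.011,0.026,-0.003,0,-0.3,-0.3,0.7,-0.001,0.03,0,0,-0.3,-0.3,0.7,0,0.03,0,0,0,0,0.7,0,0.011,0,0,0,0,0.7]
}}

```text
t: 9.2
tool_pos: [0.4265, -0.2432, 0.053]
orientation: [-0.282, -2.086, 2.092]
force: [-0.3, -0.5, -0.8]
opening: 0.0787
```

{"method": "carry_out", "body": {
  "motion": [0,0,0,0,0,0,0.4,0,0,0,0,0,0,0.2,0,0,0,0,0,0,-0.1,0,0,0,0,0,0,-0.2,0,0,0,0,0,0,-0.2],
  "squeeze": 20
}}

```text
t: 9.7
tool_pos: [0.429, -0.2426, 0.0564]
orientation: [-0.283, -2.088, 2.096]
force: [0.4, -0.3, -2.3]
opening: 0.0541
```

Run:
```python
from h import *
plan([.521,.1715,.225],-105,16,-0.2)
```

```text
t 9.7 pos [ 0.429  -0.2426  0.0564] yaw -104.6 tilt [ 0.014 -0.006 -1.   ] open 0.0541 q [-0.62 -0.    1.97  0.    1.16  1.2 ] F [ 0.4 -0.3 -2.3]
[0.001, -0.011, -0.026, -0.0, 0.0, -0.1, -0.2, 0.001, -0.011, -0.027, -0.0, 0.0, -0.0, -0.2, 0.001, -0.011, -0.026, -0.0, 0.0, -0.1, -0.2, 0.001, -0.011, -0.027, -0.0, 0.0, -0.0, -0.2, 0.001, -0.01, -0.026, -0.0, 0.0, -0.1, -0.2]
[0.001, -0.011, -0.027, -0.0, 0.0, -0.0, -0.2, 0.001, -0.01, -0.026, -0.0, 0.0, -0.1, -0.2, 0.001, -0.011, -0.027, -0.0, 0.0, -0.0, -0.2, 0.001, -0.01, -0.026, -0.0, 0.1, -0.1, -0.2, 0.001, -0.011, -0.026, -0.0, 0.0, -0.0, -0.2]
[0.001, -0.01, -0.027, -0.0, 0.1, -0.1, -0.2, 0.001, -0.011, -0.026, -0.0, 0.0, -0.0, -0.2, 0.001, -0.01, -0.027, -0.0, 0.1, -0.1, -0.2, 0.001, -0.011, -0.026, -0.0, 0.0, -0.0, -0.2, 0.0, -0.01, -0.027, -0.1, 0.1, -0.1, -0.2]
[0.001, -0.011, -0.027, -0.0, 0.0, -0.0, -0.2]
```

{"method": "carry_out", "body": {
  "motion": [0,-0.03,0,0,0,0,-0.2,0,-0.045,0,0,0,0,-0.2,0,-0.045,-0.02,0,0,-0.1,-0.2,0.001,-0.03,-0.03,0,0,-0.1,-0.2,0.001,-0.01,-0.035,0,0,-0.1,-0.2]
}}

```text
t: 10.2
tool_pos: [0.4442, -0.1591, 0.2216]
orientation: [-0.281, -2.082, 2.087]
force: [1.7, 0.3, -2.6]
opening: 0.0541
```

{"method": "carry_out", "body": {
  "motion": [0.001,0,-0.036,0,0,-0.1,-0.2,0.001,0,-0.036,0,0,0,-0.2,0.001,0,-0.036,0,0,-0.1,-0.2,0.001,0,-0.036,0,0,0,-0.2,0.001,0,-0.036,0,0,-0.1,-0.2]
}}

```text
t: 10.7
tool_pos: [0.4893, 0.021, 0.2291]
orientation: [-0.294, -2.082, 2.089]
force: [0.6, -0.8, -2.1]
opening: 0.0546
```

{"method": "carry_out", "body": {
  "motion": [0.001,0,-0.036,0,0,-0.1,-0.2,0.001,0,-0.036,0,0,0,-0.2,0.001,0,-0.03,0,0,-0.1,-0.2,0.001,0,-0.02,0,0,0,-0.2,0,0,0,0,0,0,-0.2]
}}

```text
t: 11.2
tool_pos: [0.5182, 0.149, 0.2313]
orientation: [-0.29, -2.087, 2.088]
force: [-0.4, -0.6, -2.1]
opening: 0.0541
```

Run:
```python
from h import *
cm,im=snap('wrist','w6')
plan([.525,.1715,.156],-105,5,-0.2)
```

```text
t 11.25 pos [0.5181 0.1478 0.2312] yaw -105.0 tilt [ 0.014 -0.003 -1.   ] open 0.0546 q [ 0.19 -0.04  1.68 -0.01  1.49  2.02] F [-1.3  0.2 -1.2]
[0.0, 0.015, -0.005, 0.0, -0.0, -0.2, -0.2, 0.0, 0.015, -0.005, 0.0, -0.0, -0.2, -0.2, 0.0, 0.015, -0.005, 0.0, -0.0, -0.1, -0.2, 0.0, 0.015, -0.005, 0.0, -0.0, -0.2, -0.2, 0.0, 0.015, -0.005, 0.0, -0.0, -0.1, -0.2]
```

View pics/w6.png

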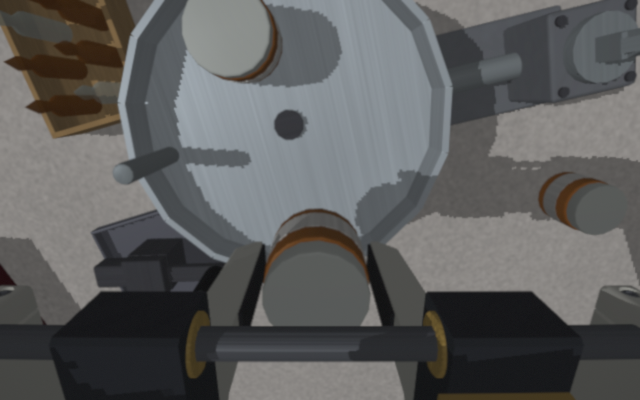

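Run:
```python
from h import *
cm=imaging.camera_model('wrist')
print('jar',plane(cm,(316,287),.235)[0],'hole',plane(cm,(289.5,125),.1)[0],'peg',plane(cm,(122,173.5),.175)[0],'jarC',plane(cm,(228,34),.16)[0])
```

```text
jar [0.51391173 0.14918946 0.235     ] hole [0.58340697 0.15264756 0.1       ] peg [0.58639611 0.25392706 0.175     ] jarC [0.64701317 0.16743498 0.16      ]
```

{"method": "carry_out", "body": {
  "motion": [-0.001,0.01,-0.012,0,0,-0.2,-0.2,-0.001,0.02,-0.011,0,0,-0.2,-0.2,0,0.022,0,0,0,-0.2,-0.2,0,0.014,0,0,0,-0.1,-0.2,0,0.005,0,0,0,0,-0.2]
}}

```text
t: 11.75
tool_pos: [0.5282, 0.1675, 0.1581]
orientation: [-0.285, -2.082, 2.08]
force: [-0.3, 0.8, -1.7]
opening: 0.0543
```

{"method": "carry_out", "body": {
  "motion": [0,0.001,0,0,0,0,-0.2,0,0,0,0,0,0,-0.2,0,0,0,0,0,0,-0.2,0,0,0,0,0,0,-0.2,0,0,0,0,0,0,-0.2]
}}

```text
t: 12.25
tool_pos: [0.5291, 0.1665, 0.1588]
orientation: [-0.289, -2.082, 2.079]
force: [0.3, -0.4, -2.6]
opening: 0.0545
```

Still carrying (−2.6 N); lower ~2.5 mm more, then release.

{"method": "carry_out", "body": {
  "motion": [0,0.002,0,0,0,0,-0.2,0,0.002,0,0,0,0,-0.2,0,0.001,0,0,0,0,-0.2,0,0,0,0,0,0,-0.2,0,0,0,0,0,0,-0.2]
}}

```text
t: 12.75
tool_pos: [0.53, 0.1667, 0.1547]
orientation: [-0.291, -2.084, 2.079]
force: [0.2, -0.3, -1.9]
opening: 0.0541
```

{"method": "carry_out", "body": {
  "motion": [0,0,0,0,0,0,0.4,0,0,0,0,0,0,0.4,0,-0.015,0,0,0,0,0.4,0,-0.035,0,0,0,0,0.4,0,-0.035,0,0,0,0,0.5]
}}

```text
t: 13.25
tool_pos: [0.5262, 0.166, 0.2386]
orientation: [-0.281, -2.076, 2.078]
force: [0.2, -0.0, -0.1]
opening: 0.0682
```

Run:
```python
from h import *
cm,im=snap('wrist','w7')
plan([.395,-.11,.17],-90,10,0.6)
```

```text
t 13.3 pos [0.5288 0.1667 0.2461] yaw -105.4 tilt [ 0.009  0.001 -1.   ] open 0.0689 q [ 0.21 -0.    1.61 -0.    1.52  2.05] F [ 1.1 -0.1  4.7]
[0.006, 0.007, 0.03, 0.0, -1.5, -0.1, 0.6, 0.006, 0.008, 0.03, 0.0, -1.5, -0.0, 0.6, 0.007, 0.007, 0.03, 0.0, -1.6, -0.1, 0.6, 0.008, 0.008, 0.03, 0.0, -1.5, -0.0, 0.6, 0.009, 0.007, 0.029, 0.0, -1.6, -0.1, 0.6]
[0.01, 0.008, 0.029, 0.0, -1.5, -0.0, 0.6, 0.01, 0.007, 0.029, 0.0, -1.6, -0.1, 0.6, 0.011, 0.008, 0.029, 0.0, -1.5, -0.0, 0.6, 0.012, 0.007, 0.029, 0.1, -1.6, -0.1, 0.6, 0.013, 0.008, 0.028, 0.0, -1.5, -0.0, 0.6]
```

View pics/w7.png

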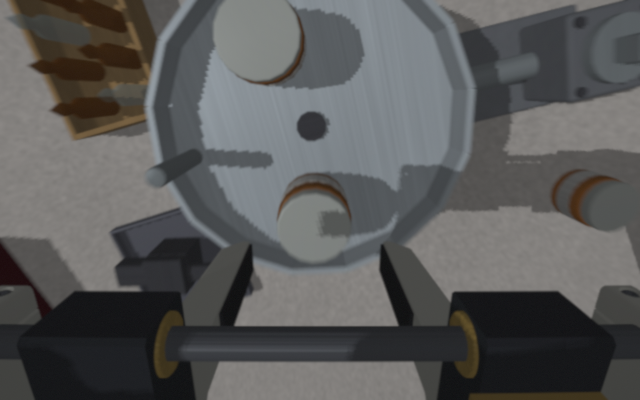

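Run:
```python
from h import *
plan([.42,-.14,.17],0,15,0.6)
cm=imaging.camera_model('wrist')
```

```text
t 13.3 pos [0.5288 0.1667 0.2461] yaw -105.4 tilt [ 0.009  0.001 -1.   ] open 0.0689 q [ 0.21 -0.    1.61 -0.    1.52  2.05] F [ 1.1 -0.1  4.7]
[0.002, 0.005, 0.022, -0.0, -7.0, -0.0, 0.6, 0.004, 0.005, 0.021, -0.0, -7.0, -0.0, 0.6, 0.007, 0.005, 0.021, -0.0, -7.0, -0.0, 0.6, 0.009, 0.005, 0.02, -0.0, -7.0, -0.0, 0.6, 0.012, 0.005, 0.018, -0.0, -7.0, -0.0, 0.6]
[0.014, 0.005, 0.017, -0.0, -7.0, -0.0, 0.6, 0.016, 0.005, 0.015, -0.0, -7.0, -0.0, 0.6, 0.017, 0.005, 0.013, -0.1, -7.1, -0.0, 0.6, 0.019, 0.005, 0.011, -0.1, -7.0, -0.0, 0.6, 0.02, 0.005, 0.008, -0.0, -7.1, -0.1, 0.6]
[0.021, 0.005, 0.006, -0.1, -7.0, -0.0, 0.6, 0.021, 0.005, 0.003, -0.0, -7.1, -0.1, 0.6, 0.022, 0.005, 0.001, -0.1, -7.0, -0.0, 0.6, 0.021, 0.005, -0.002, -0.0, -7.1, -0.1, 0.6, 0.021, 0.005, -0.004, -0.1, -7.0, -0.0, 0.6]
```

{"method": "carry_out", "body": {
  "motion": [0.002,0.0,0.022,0,-7.0,0,0.6,0.004,0.0,0.021,0,-7.0,0,0.6,0.007,0.005,0.021,0,-7.0,0,0.6,0.009,0.005,0.02,0,-7.0,0,0.6,0.012,0.005,0.018,0,-7.0,0,0.6]
}}

```text
t: 13.8
tool_pos: [0.4965, 0.0637, 0.2429]
orientation: [-0.345, 2.009, -2.011]
force: [0.2, -0.5, 0.6]
opening: 0.0742
```

{"method": "carry_out", "body": {
  "motion": [0.014,0.005,0.017,0,-7.0,0,0.6,0.016,0.005,0.015,0,-7.0,0,0.6,0.017,0.005,0.013,0,-7.1,0,0.6,0.019,0.005,0.011,0,-7.0,0,0.6,0.02,0.007,0.008,0,-7.1,0,0.6]
}}

```text
t: 14.3
tool_pos: [0.4648, -0.044, 0.2216]
orientation: [-0.851, 1.586, -1.615]
force: [0.3, 0.0, -0.3]
opening: 0.0747
```

{"method": "carry_out", "body": {
  "motion": [0.021,0.007,0.006,0,-7.0,0,0.6,0.021,0.007,0.003,0,-7.1,0,0.7,0.022,0.007,0.001,0,-7.0,0,0.7,0.021,0.005,-0.002,0,-7.1,0,0.7,0.012,0.005,-0.004,0,-5,0,0.7]
}}

```text
t: 14.8
tool_pos: [0.4384, -0.1441, 0.1955]
orientation: [-1.196, 1.142, -1.201]
force: [0.0, 0.7, 0.3]
opening: 0.0792
```

Run:
```python
from h import *
cm,im=snap('wrist','w8'); print(proj(cm,[.4195,-.1145,.06]))
plan([.4195,-.1145,.05],0,5,0.7)
```

```text
[[285.66485113 158.81654352]]
t 14.85 pos [ 0.4376 -0.145   0.1947] yaw 2.7 tilt [ 0.046 -0.002 -0.999] open 0.079 q [-0.45 -0.28  1.96  0.02  1.42 -0.5 ] F [ 0.1 -1.8 -0.8]
[-0.006, 0.029, -0.005, -0.5, 0.5, 0.0, 0.7, -0.006, 0.029, -0.004, -0.5, 0.5, 0.0, 0.7, -0.007, 0.029, -0.004, -0.5, 0.6, 0.0, 0.7, -0.006, 0.029, -0.004, -0.6, 0.5, 0.1, 0.7, -0.006, 0.028, -0.004, -0.5, 0.6, 0.0, 0.7]
```

View pics/w8.png

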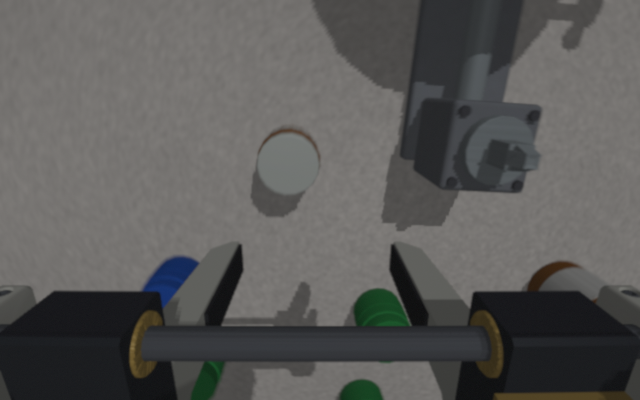

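{"method": "carry_out", "body": {
  "motion": [-0.012,0.01,-0.009,-1.2,1.2,0,0.7,-0.012,0.015,-0.007,-1.2,1.2,0,0.7,-0.005,0.015,-0.004,-0.3,0.4,0,0.7,0,0,0,0,0,0,0.7,0,0,0,0,0,0,0.7]
}}

```text
t: 15.35
tool_pos: [0.4194, -0.1169, 0.1576]
orientation: [-1.204, 1.212, -1.224]
force: [-0.2, -0.5, -0.1]
opening: 0.0785
```

Run:
```python
from h import *
cm,im=snap('wrist','w9'); print(proj(cm,[.4195,-.1145,.06]))
plan([.4195,-.1145,.05],0,4,0.7)
crop(im,180,120,460,340,2.5,'w9c')
```

```text
[[313.68030409 204.34536554]]
t 15.4 pos [ 0.4193 -0.117   0.1575] yaw -0.7 tilt [ 0.005 -0.005 -1.   ] open 0.0791 q [-0.39 -0.29  2.03 -0.    1.39 -0.37] F [-0.8  0.2 -0.2]
[-0.001, 0.027, -0.0, -0.1, -0.2, 0.1, 0.7, -0.001, 0.027, -0.0, -0.1, -0.2, 0.1, 0.7, -0.0, 0.027, -0.0, -0.0, -0.1, 0.0, 0.7, -0.001, 0.026, -0.0, -0.1, -0.2, 0.1, 0.7]
```

View pics/w9c.png

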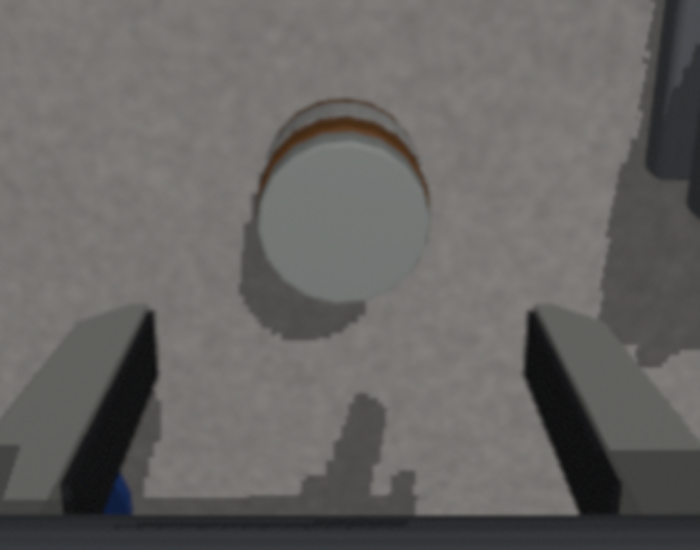

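{"method": "carry_out", "body": {
  "motion": [0,0.027,0.001,0,0,0,0.7,0,0.035,0.001,0,0,0,0.7,0,0.03,0,0,0,0,0.7,0,0.014,0,0,0,0,0.7,0,0,0,0,0,0,0.4]
}}

```text
t: 15.9
tool_pos: [0.4277, -0.1206, 0.0543]
orientation: [-1.198, 1.202, -1.233]
force: [-0.3, 0.1, 1.1]
opening: 0.0747
```

{"method": "carry_out", "body": {
  "motion": [0,0,0,0,0,0,0.2,0,0,0,0,0,0,-0.1,0,0,0,0,0,0,-0.2,0,0,0,0,0,0,-0.2,0,0,0,0,0,0,-0.2],
  "squeeze": 20
}}

```text
t: 16.4
tool_pos: [0.4304, -0.122, 0.0587]
orientation: [-1.195, 1.198, -1.237]
force: [0.4, 0.0, -0.9]
opening: 0.0553
```

{"method": "carry_out", "body": {
  "motion": [0,-0.03,0,0,0,0,-0.2,0,-0.045,0,0,0,0,-0.2,0,-0.045,0,0,0,0,-0.2,0,-0.045,0,0,0,0,-0.2,0,0,0,0,0,0,-0.2]
}}

```text
t: 16.9
tool_pos: [0.4251, -0.1192, 0.229]
orientation: [-1.197, 1.2, -1.235]
force: [1.2, -0.6, -1.9]
opening: 0.0554
```

Run:
```python
from h import *
plan([.584,.089,.225],0,9,-0.2)
```

```text
t 16.9 pos [ 0.4251 -0.1192  0.229 ] yaw -0.7 tilt [ 0.019 -0.01  -1.   ] open 0.0554 q [-0.39 -0.33  1.94 -0.    1.52 -0.37] F [ 1.2 -0.6 -1.9]
[-0.023, 0.001, 0.017, -0.1, -0.1, 0.1, -0.2, -0.023, 0.0, 0.017, -0.1, -0.1, 0.1, -0.2, -0.023, 0.001, 0.018, -0.1, -0.1, 0.1, -0.2, -0.023, 0.001, 0.017, -0.1, -0.1, 0.0, -0.2, -0.023, 0.0, 0.018, -0.1, -0.1, 0.1, -0.2]
[-0.024, 0.0, 0.018, -0.1, -0.1, 0.0, -0.2, -0.023, 0.001, 0.017, -0.2, -0.0, 0.1, -0.2, -0.024, 0.0, 0.018, -0.1, -0.1, 0.0, -0.2, -0.023, 0.001, 0.018, -0.2, -0.0, 0.1, -0.2]
```

{"method": "carry_out", "body": {
  "motion": [-0.023,0.001,0.017,-0.1,-0.1,0.1,-0.2,-0.023,0,0.017,-0.1,-0.1,0.1,-0.2,-0.023,0.001,0.018,-0.1,-0.1,0.1,-0.2,-0.023,0,0.017,-0.1,-0.1,0,-0.2,-0.023,0,0.018,-0.1,-0.1,0.1,-0.2]
}}

```text
t: 17.4
tool_pos: [0.5157, -0.0044, 0.228]
orientation: [-1.198, 1.203, -1.228]
force: [0.6, -0.3, -1.9]
opening: 0.0554
```

{"method": "carry_out", "body": {
  "motion": [-0.024,0,0.018,-0.1,-0.1,0,-0.2,-0.023,0,0.017,-0.2,0,0.1,-0.2,-0.024,0,0.018,-0.1,-0.1,0,-0.2,-0.018,0,0.014,-0.2,0,0.1,-0.2,0,0,0,0,0,0,-0.2]
}}

```text
t: 17.9
tool_pos: [0.5854, 0.0913, 0.2224]
orientation: [-1.21, 1.212, -1.212]
force: [0.1, -0.5, -1.7]
opening: 0.0552
```

Run:
```python
from h import *
cm,im=snap('wrist','w10')
plan([.584,.089,.16],0,4,-0.2)
```

```text
t 17.95 pos [0.5846 0.0903 0.2221] yaw -0.2 tilt [-0.002 -0.002 -1.   ] open 0.0555 q [ 0.07  0.12  1.53 -0.    1.5   0.07] F [-0.8 -0.7 -2.3]
[0.0, 0.016, -0.0, 0.0, -0.0, 0.0, -0.2, 0.0, 0.015, -0.0, 0.0, -0.1, 0.0, -0.2, 0.001, 0.016, -0.0, 0.1, -0.0, 0.1, -0.2, 0.0, 0.015, -0.001, 0.0, -0.1, 0.0, -0.2]
```

View pics/w10.png

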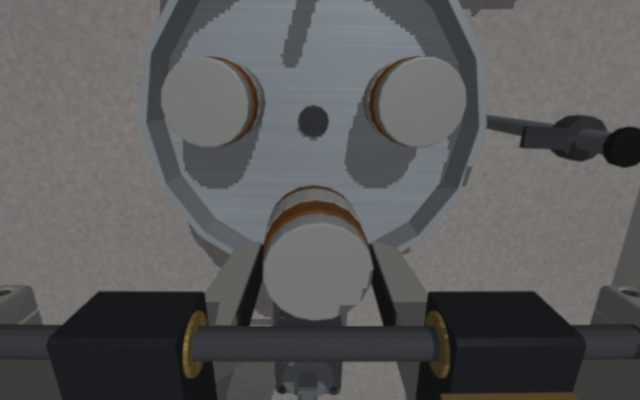

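{"method": "carry_out", "body": {
  "motion": [0,0.02,0,0,0,0,-0.2,0,0.025,0,0,0,0,-0.2,0,0.014,0,0,0,0,-0.2,0,0.002,0,0,0,0,-0.2,0,0,0,0,0,0,-0.2]
}}

```text
t: 18.45
tool_pos: [0.5825, 0.087, 0.1582]
orientation: [-1.213, 1.214, -1.214]
force: [0.6, 0.4, -1.5]
opening: 0.0555
```

{"method": "carry_out", "body": {
  "motion": [0,0.001,0,0,0,0,-0.2,0,0.001,0,0,0,0,-0.2,0,0.001,0,0,0,0,-0.2,0,0,0,0,0,0,-0.2,0,0,0,0,0,0,-0.2]
}}

```text
t: 18.95
tool_pos: [0.5845, 0.0866, 0.1591]
orientation: [-1.208, 1.21, -1.217]
force: [0.1, 0.3, -1.6]
opening: 0.0554
```

{"method": "carry_out", "body": {
  "motion": [0,0.002,0,0,0,0,-0.2,0,0.002,0,0,0,0,-0.2,0,0,0,0,0,0,-0.2,0,0,0,0,0,0,0.4,0,0,0,0,0,0,0.4]
}}

```text
t: 19.45
tool_pos: [0.5858, 0.0869, 0.157]
orientation: [-1.205, 1.207, -1.218]
force: [-0.3, -0.7, -0.3]
opening: 0.0639
```

{"method": "carry_out", "body": {
  "motion": [0,-0.015,0,0,0,0,0.4,0,-0.035,0,0,0,0,0.4,0,-0.035,0,0,0,0,0.4,0,0,0,0,0,0,0,0,0,0,0,0,0,-0.2]
}}

```text
t: 19.95
tool_pos: [0.5849, 0.0871, 0.2481]
orientation: [-1.205, 1.207, -1.218]
force: [-0.2, 0.6, -1.2]
opening: 0.0534
```

Run:
```python
from h import *
cm,im=snap('wrist','w11')
plan([.583,.20,.235],0,5,-0.2)
c,i=snap('scene','s11'); crop(i,200,130,500,330,2.6,'s11')
```

```text
t 20.0 pos [0.5853 0.0872 0.2486] yaw -0.3 tilt [ 0.007 -0.003 -1.   ] open 0.0497 q [ 0.06  0.1   1.5  -0.    1.53  0.07] F [ 0.5 -0.2  0.8]
[-0.023, 0.003, -0.001, -0.1, -0.1, 0.0, -0.2, -0.022, 0.003, -0.0, -0.1, -0.0, 0.0, -0.2, -0.023, 0.002, -0.001, -0.1, -0.1, 0.1, -0.2, -0.022, 0.003, -0.0, -0.0, -0.0, 0.0, -0.2, -0.023, 0.002, -0.001, -0.1, -0.1, 0.1, -0.2]
```

View pics/w11.png

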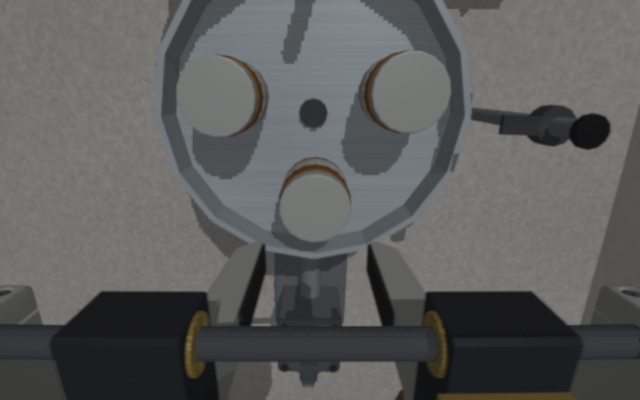

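View pics/s11.png

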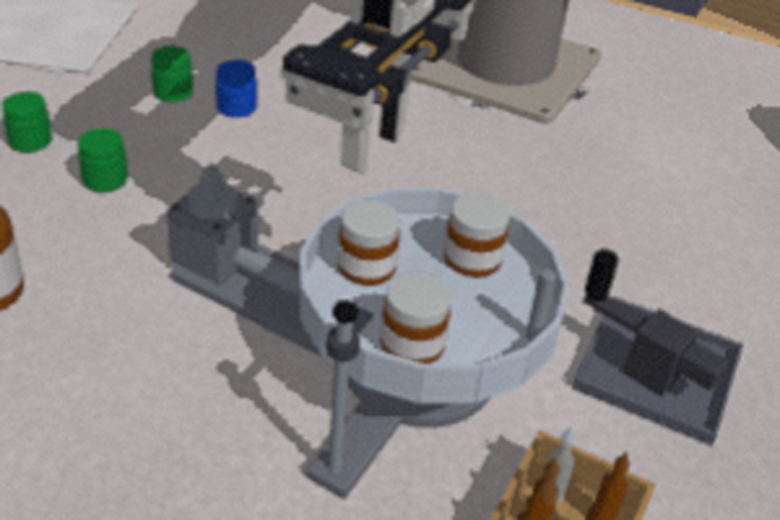

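{"method": "carry_out", "body": {
  "motion": [-0.023,0.003,-0.001,-0.1,-0.1,0,-0.2,-0.027,0.003,0,-0.1,0,0,-0.2,-0.028,0.002,-0.001,-0.1,-0.1,0.1,-0.2,-0.03,0.003,0,0,0,0,-0.2,-0.023,0.002,-0.001,-0.1,-0.1,0.1,-0.2]
}}

```text
t: 20.55
tool_pos: [0.5803, 0.2181, 0.228]
orientation: [-1.216, 1.22, -1.211]
force: [0.0, -0.6, -0.1]
opening: 0.0369
```

Run:
```python
from h import *
cm,im=snap('wrist','w12')
print(proj(cm,[.584,.254,.175]))
plan([.584,.254,.165],0,5,-0.2)
```

```text
[[320.59523972 175.67435631]]
t 20.6 pos [0.5794 0.2211 0.2272] yaw -0.2 tilt [-0.012 -0.001 -1.   ] open 0.0375 q [0.28 0.2  1.43 0.   1.52 0.28] F [-1.7  1.2 -0.3]
[-0.007, 0.012, 0.001, 0.1, -0.0, 0.0, -0.2, -0.007, 0.013, 0.001, 0.1, -0.1, 0.0, -0.2, -0.006, 0.012, 0.001, 0.2, -0.0, 0.0, -0.2, -0.006, 0.013, 0.001, 0.1, -0.1, 0.0, -0.2, -0.007, 0.012, 0.001, 0.2, -0.0, 0.1, -0.2]
```

View pics/w12.png

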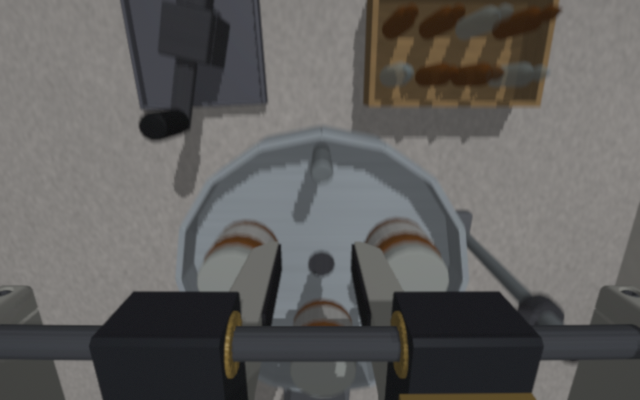

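{"method": "carry_out", "body": {
  "motion": [-0.012,0.002,0.003,0.2,0,0,-0.2,-0.013,0.002,0.002,0.2,0,0,-0.2,-0.009,0.02,0,0.2,0,0,-0.2,0,0.028,0,0,0,0,-0.2,0,0.012,0,0,0,0,-0.2]
}}

```text
t: 21.1
tool_pos: [0.5849, 0.2585, 0.1598]
orientation: [-1.209, 1.211, -1.212]
force: [-0.7, -0.8, -1.1]
opening: 0.0373
```

{"method": "carry_out", "body": {
  "motion": [0,0,0,0,0,0,-0.3,0,0,0,0,0,0,-0.6,0,0,0,0,0,0,-0.9,0,0,0,0,0,0,-0.9,0,0,0,0,0,0,-0.9],
  "squeeze": 10
}}

```text
t: 21.6
tool_pos: [0.5847, 0.2576, 0.1596]
orientation: [-1.211, 1.214, -1.213]
force: [0.0, 0.6, -9.1]
opening: 0.0138
```

```bash
cat > arc.py <<'E'
from h import *
import sys
def arc(C,rad,a0,a1,n,yaw_follow,grip,zt,extra=()):
    "rows moving TCP from angle a0 to a1 (deg) about C; yaw rotates with it if yaw_follow"
    s=robot.read_state(); p=s['tool_pos'].copy(); Rt=R.from_rotvec(s['orientation']); M=Rt.as_matrix()
    y0=np.degrees(np.arctan2(M[1,2],M[0,2])); C=np.array(C)
    print('t',round(s['t'],2),'pos',np.round(p,4),'ang',round(np.degrees(np.arctan2(*(p[:2]-C)[::-1])),2),'rad',round(np.hypot(*(p[:2]-C)),4),'yaw',round(y0,2),'tilt',np.round(M[:,1],3),'open',round(s['opening'],4),'F',np.round(s['force'],1),'q',np.round(s['q'],2))
    out=[]
    for k in range(1,n+1):
        a=a0+(a1-a0)*k/n; w=np.radians(a); T=np.array([*(C+rad*np.array([np.cos(w),np.sin(w)])),zt])
        yw=np.radians(y0+(a-a0)*yaw_follow); z=np.array([np.cos(yw),np.sin(yw),0]);y=np.array([0,0,-1.]);x=np.cross(y,z)
        rv=(Rt.inv()*R.from_matrix(np.c_[x,y,z])).as_rotvec(degrees=True)
        d=np.round(Rt.inv().apply(T-p),3); rv=np.round(rv,1); out.append(list(d)+list(rv)+[grip])
        p=p+Rt.apply(d); Rt=Rt*R.from_rotvec(rv,degrees=True)
    for i in range(0,n,5): print([float(v) for r in out[i:i+5] for v in r])
E
python3 - <<'E'
from arc import *
arc((.5835,.154),.1,90,180,20,1,-.9,.165)
E
```

```text
t 21.6 pos [0.5847 0.2576 0.1596] ang 89.32 rad 0.1036 yaw -0.28 tilt [-0.003 -0.002 -1.   ] open 0.0138 F [ 0.   0.6 -9.1] q [ 0.34  0.28  1.46 -0.    1.4   0.34]
[0.004, -0.005, -0.009, 0.2, -4.5, 0.1, -0.9, 0.0, -0.0, -0.008, -0.0, -4.5, 0.0, -0.9, 0.001, -0.0, -0.008, -0.0, -4.5, 0.0, -0.9, 0.0, -0.0, -0.008, -0.0, -4.5, 0.0, -0.9, 0.0, -0.0, -0.007, -0.0, -4.5, 0.0, -0.9]
[0.001, -0.0, -0.008, -0.0, -4.5, 0.0, -0.9, 0.0, -0.0, -0.008, -0.0, -4.5, 0.0, -0.9, 0.0, -0.0, -0.008, -0.0, -4.5, 0.0, -0.9, 0.001, -0.0, -0.008, -0.0, -4.5, 0.0, -0.9, 0.0, -0.0, -0.008, -0.0, -4.5, 0.0, -0.9]
[0.0, -0.0, -0.008, -0.0, -4.5, 0.1, -0.9, 0.001, -0.0, -0.007, -0.0, -4.5, -0.0, -0.9, 0.0, -0.0, -0.008, -0.0, -4.5, -0.0, -0.9, 0.0, -0.0, -0.008, -0.0, -4.5, -0.0, -0.9, 0.001, -0.0, -0.008, -0.0, -4.5, -0.0, -0.9]
[0.0, -0.0, -0.008, -0.0, -4.5, -0.0, -0.9, 0.001, -0.0, -0.008, -0.0, -4.5, -0.0, -0.9, -0.0, -0.0, -0.007, -0.0, -4.5, -0.0, -0.9, 0.0, -0.0, -0.008, -0.0, -4.5, -0.0, -0.9, 0.001, -0.0, -0.008, -0.0, -4.5, -0.0, -0.9]
```

{"method": "carry_out", "body": {
  "motion": [0.001,-0.001,-0.009,0.2,-4.5,0.1,-0.9,0.001,-0.001,-0.008,0,-4.5,0,-0.9,0.001,0,-0.008,0,-4.5,0,-0.9,0,0,-0.008,0,-4.5,0,-0.9,0,0,-0.008,0,-4.5,0,-0.9]
}}

```text
t: 22.1
tool_pos: [0.5438, 0.2496, 0.1597]
orientation: [-1.37, 0.909, -0.908]
force: [1.9, -1.3, -4.1]
opening: 0.0139
```

Run:
```python
from arc import *
arc((.5835,.154),.101,112.5,180,15,1,-.9,.162)
```

```text
t 22.1 pos [0.5438 0.2496 0.1597] ang 112.55 rad 0.1035 yaw 23.0 tilt [ 0.001  0.002 -1.   ] open 0.0139 F [ 1.9 -1.3 -4.1] q [ 0.34  0.17  1.59  0.    1.38 -0.06]
[0.003, -0.002, -0.008, -0.1, -4.5, -0.1, -0.9, 0.0, -0.0, -0.008, -0.0, -4.5, 0.0, -0.9, 0.0, -0.0, -0.008, -0.0, -4.5, 0.0, -0.9, 0.001, -0.0, -0.008, -0.0, -4.5, 0.0, -0.9, -0.0, -0.0, -0.008, -0.0, -4.5, 0.0, -0.9]
[0.0, -0.0, -0.007, -0.0, -4.5, 0.0, -0.9, 0.0, -0.0, -0.008, -0.0, -4.5, 0.0, -0.9, 0.001, -0.0, -0.008, -0.0, -4.5, 0.0, -0.9, -0.0, -0.0, -0.008, -0.0, -4.5, 0.0, -0.9, -0.0, -0.0, -0.008, -0.0, -4.5, 0.0, -0.9]
[0.0, -0.0, -0.008, -0.0, -4.5, 0.0, -0.9, 0.0, -0.0, -0.008, -0.0, -4.5, 0.0, -0.9, 0.001, -0.0, -0.008, -0.0, -4.5, 0.0, -0.9, -0.0, -0.0, -0.008, -0.0, -4.5, 0.0, -0.9, 0.0, -0.0, -0.008, -0.0, -4.5, 0.0, -0.9]
```

Tracking nicely at 112.5°. Continue.

{"method": "carry_out", "body": {
  "motion": [0.001,0,-0.008,0,-4.5,0,-0.9,0.001,0,-0.008,0,-4.5,0,-0.9,0,0,-0.008,0,-4.5,0,-0.9,0.001,0,-0.008,0,-4.5,0,-0.9,0,0,-0.008,0,-4.5,0,-0.9]
}}

```text
t: 22.6
tool_pos: [0.5097, 0.2265, 0.1597]
orientation: [-1.483, 0.594, -0.592]
force: [2.7, -2.2, -6.5]
opening: 0.0141
```

{"method": "carry_out", "body": {
  "motion": [0.001,0,-0.008,0,-4.5,0,-0.9,0.001,0,-0.008,0,-4.5,0,-0.9,0,0,-0.008,0,-4.5,0,-0.9,0.001,0,-0.008,0,-4.5,0,-0.9,0,0,-0.008,0,-4.5,0,-0.9]
}}

```text
t: 23.1
tool_pos: [0.4868, 0.1907, 0.1597]
orientation: [-1.549, 0.275, -0.271]
force: [5.2, -2.2, -7.9]
opening: 0.0139
```

Run:
```python
from arc import *
arc((.5835,.154),.102,157.5,180,5,1,-.9,.162)
```

```text
t 23.1 pos [0.4868 0.1907 0.1597] ang 159.24 rad 0.1034 yaw 70.02 tilt [-0.002  0.005 -1.   ] open 0.0139 F [ 5.2 -2.2 -7.9] q [ 0.27 -0.03  1.8   0.01  1.37 -0.95]
[0.001, -0.002, -0.005, -0.3, -4.5, -0.2, -0.9, 0.0, -0.0, -0.008, 0.0, -4.5, 0.0, -0.9, 0.0, -0.0, -0.008, 0.1, -4.5, 0.0, -0.9, 0.0, -0.0, -0.008, -0.0, -4.5, 0.0, -0.9, 0.0, -0.0, -0.008, -0.0, -4.5, 0.0, -0.9]
```

{"method": "carry_out", "body": {
  "motion": [0.001,0,-0.008,0,-4.5,0,-0.9,0.001,0,-0.008,0,-4.5,0,-0.9,0,0,-0.008,0,-4.5,0,-0.9,0.001,0,-0.008,0,-4.5,0,-0.9,0,0,-0.003,0,-1.8,0,-0.9]
}}

```text
t: 23.6
tool_pos: [0.4803, 0.1539, 0.1597]
orientation: [-1.566, -0.008, 0.014]
force: [3.5, 0.5, -7.8]
opening: 0.0135
```

{"method": "carry_out", "body": {
  "motion": [0,0,0,0,0,0,-0.9,0,0,0,0,0,0,-0.6,0,0,0,0,0,0,-0.5,0,0,0,0,0,0,-0.4,0,0,0,0,0,0,-0.3]
}}

```text
t: 24.1
tool_pos: [0.4819, 0.1541, 0.1624]
orientation: [-1.565, -0.009, 0.008]
force: [-0.0, 0.2, -0.0]
opening: 0.031
```

{"method": "carry_out", "body": {
  "motion": [0,-0.02,0,0,0,0,-0.3,0,-0.04,0,0,0,0,-0.3,0,-0.04,0,0,0,0,-0.3,0,-0.02,0,0,0,0,-0.3,0,0,0,0,0,0,0]
}}

```text
t: 24.6
tool_pos: [0.4809, 0.154, 0.2863]
orientation: [-1.565, -0.007, 0.009]
force: [0.6, -0.0, 0.5]
opening: 0.0366
```

Run:
```python
from arc import *
arc((.5835,.154),.102,157.5,180,1,1,-.9,.162)
cm,im=snap('wrist','w13')
c,i=snap('top','t13'); crop(i,160,110,360,260,4,'t13')
```

```text
t 24.6 pos [0.4809 0.154  0.2863] ang -179.99 rad 0.1026 yaw 90.58 tilt [-0.001  0.006 -1.   ] open 0.0366 F [ 0.6 -0.   0.5] q [ 0.2  -0.15  1.67  0.01  1.61 -1.38]
[0.001, 0.124, -0.001, -0.3, -22.5, 0.0, -0.9]
```

View pics/w13.png

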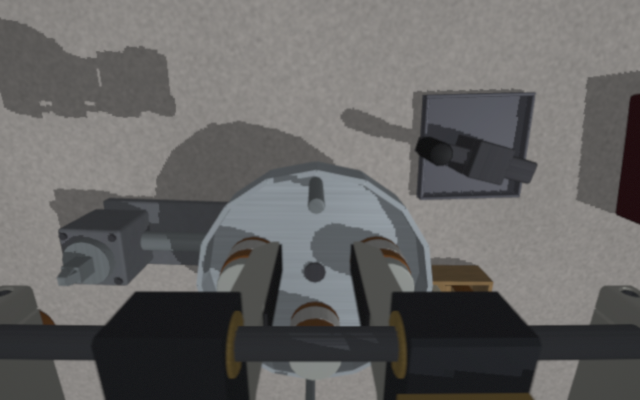

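View pics/t13.png

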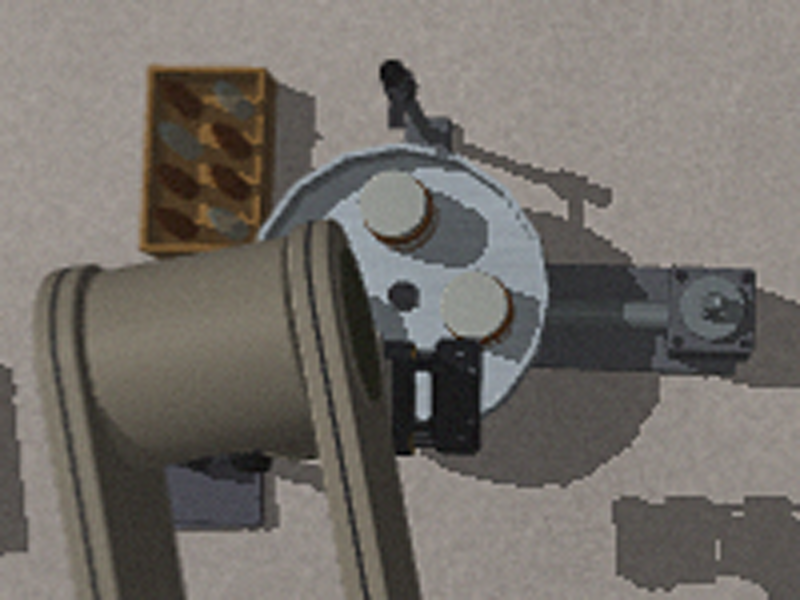

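Run:
```python
from h import *
cm=imaging.camera_model('wrist')
print('hub',plane(cm,(492,160),.064)[0],'knobtop',plane(cm,(437,152),.108)[0],'peg',plane(cm,(316.5,202),.175)[0],'hole',plane(cm,(314.5,271),.1)[0])
H=plane(cm,(492,160),.064)[0]
plan([H[0],H[1]+.01,.28],-20,15,0)
```

```text
hub [0.46395686 0.34704514 0.064     ] knobtop [0.4489095  0.26959096 0.108     ] peg [0.4787302  0.15473009 0.175     ] hole [0.58118244 0.15419094 0.1       ]
t 24.7 pos [0.4798 0.1537 0.2827] yaw 90.6 tilt [-0.005  0.005 -1.   ] open 0.0435 q [ 0.2  -0.14  1.68  0.01  1.61 -1.38] F [-0.3  0.2 -0.3]
[-0.001, 0.0, 0.014, 0.0, 7.4, -0.0, 0.0, -0.003, 0.0, 0.013, 0.0, 7.4, -0.0, 0.0, -0.004, 0.0, 0.013, 0.0, 7.4, -0.0, 0.0, -0.006, 0.0, 0.012, 0.0, 7.4, -0.0, 0.0, -0.007, 0.0, 0.011, 0.0, 7.4, -0.0, 0.0]
[-0.009, 0.0, 0.01, 0.0, 7.4, -0.0, 0.0, -0.01, 0.0, 0.009, 0.0, 7.4, -0.0, 0.0, -0.011, 0.0, 0.008, 0.0, 7.3, -0.0, 0.0, -0.012, 0.001, 0.006, 0.0, 7.4, -0.0, 0.0, -0.013, 0.0, 0.005, 0.1, 7.3, -0.0, 0.0]
[-0.013, 0.001, 0.003, 0.0, 7.4, -0.1, 0.0, -0.014, 0.0, 0.001, 0.1, 7.3, -0.0, 0.0, -0.014, 0.001, -0.001, 0.0, 7.4, -0.1, 0.0, -0.013, 0.0, -0.002, 0.1, 7.3, -0.0, 0.0, -0.013, 0.001, -0.004, 0.0, 7.4, -0.1, 0.0]
```

{"method": "carry_out", "body": {
  "motion": [-0.001,0,0.014,0,7.4,0,0,-0.003,0,0.013,0,7.4,0,0,-0.004,0,0.013,0,7.4,0,0,-0.006,0,0.012,0,7.4,0,0,-0.007,0,0.011,0,7.4,0,0]
}}

```text
t: 25.2
tool_pos: [0.471, 0.2206, 0.271]
orientation: [-1.515, 0.533, -0.502]
force: [-0.8, -0.2, -0.1]
opening: 0.0464
```

{"method": "carry_out", "body": {
  "motion": [-0.009,0,0.01,0,7.4,0,0,-0.01,0,0.009,0,7.4,0,0,-0.011,0,0.008,0,7.3,0,0,-0.012,0,0.006,0,7.4,0,0,-0.013,0,0.005,0.1,7.3,0,0]
}}

```text
t: 25.7
tool_pos: [0.4632, 0.2892, 0.2567]
orientation: [-1.342, 1.055, -1.015]
force: [0.9, 0.7, -0.8]
opening: 0.0462
```

{"method": "carry_out", "body": {
  "motion": [-0.013,0.001,0.003,0,7.4,-0.1,0,-0.014,0,0.001,0.1,7.3,0,0,-0.014,0.001,-0.001,0,7.4,-0.1,0.3,-0.013,0,-0.002,0.1,7,0,0.3,-0.005,0.001,-0.002,0,4,-0.1,0.3]
}}

```text
t: 26.2
tool_pos: [0.4558, 0.3497, 0.2383]
orientation: [-1.072, 1.494, -1.476]
force: [0.1, -0.3, -0.8]
opening: 0.0597
```

Run:
```python
from h import *
cm,im=snap('wrist','w14')
plan([.464,.347,.13],-20,5,.3)
```

```text
t 26.25 pos [0.4552 0.3498 0.2374] yaw -21.1 tilt [-0.051 -0.023 -0.998] open 0.0602 q [0.56 0.11 1.51 0.01 1.58 0.93] F [-0.9 -0.7 -0.9]
[-0.001, 0.021, 0.003, 0.5, -0.2, 0.5, 0.3, -0.001, 0.021, 0.002, 0.4, -0.2, 0.4, 0.3, -0.001, 0.022, 0.002, 0.5, -0.2, 0.5, 0.3, -0.0, 0.022, 0.002, 0.4, -0.2, 0.4, 0.3, 0.0, 0.021, 0.003, 0.5, -0.2, 0.5, 0.3]
```

View pics/w14.png

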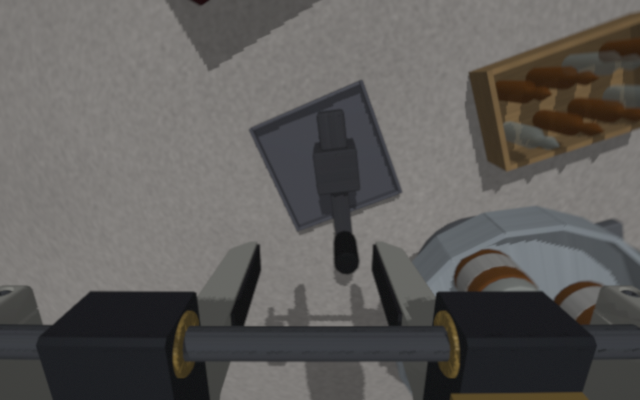

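Run:
```python
from h import *
im=cv2.imread('pics/w14.png'); crop(im,270,90,410,290,4,'w14c')
```

```text
(no output)
```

View pics/w14c.png

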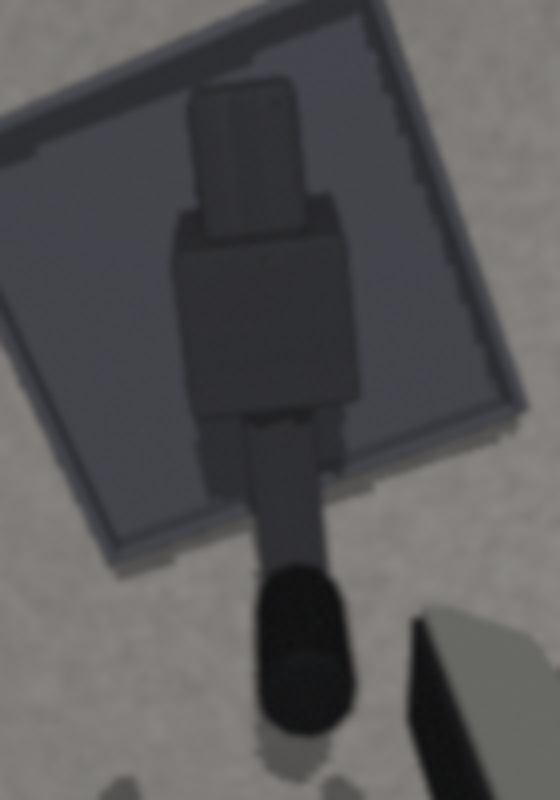

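Run:
```python
from h import *
cm=imaging.camera_model('wrist'); f=lambda x,y:(x/4+270-.4,y/4+90-.4)
h=np.array([plane(cm,f(*p),.0645)[0] for p in [(172,258),(343,235),(360,400),(195,415)]]); print(h.round(4), h.mean(0))
e=lambda a,b: np.degrees(np.arctan2(*(b-a)[:2][::-1])), np.hypot(*(b-a)[:2])
for i,j in [(0,3),(1,2),(0,1),(3,2)]:
    d=h[j]-h[i]; print(np.degrees(np.arctan2(d[1],d[0])),np.hypot(d[0],d[1]))
print('knob top', plane(cm,f(307,693),.0045+.1035)[0])
T=np.array([plane(cm,p,.016)[0] for p in [(251,130),(361,82),(401,192),(299.5,231)]]);print('tray',T.round(4),T.mean(0))
plan([.464,.347,.13],-20,5,.3)
```

```text
[[0.4547 0.3731 0.0645]
 [0.494  0.3642 0.0645]
 [0.4849 0.3244 0.0645]
 [0.4458 0.3346 0.0645]] [0.46984063 0.34905807 0.0645    ]Traceback (most recent call last):
  File "<stdin>", line 4, in <module>
NameError: name 'b' is not defined
```

Run:
```python
from h import *
cm=imaging.camera_model('wrist'); f=lambda x,y:(x/4+270-.4,y/4+90-.4)
h=np.array([plane(cm,f(*p),.0645)[0] for p in [(172,258),(343,235),(360,400),(195,415)]])
for i,j in [(0,3),(1,2),(0,1),(3,2)]:
    d=h[j]-h[i]; print(np.degrees(np.arctan2(d[1],d[0])),np.hypot(d[0],d[1]))
print('knob top', plane(cm,f(307,693),.0045+.1035)[0])
T=np.array([plane(cm,p,.016)[0] for p in [(251,130),(361,82),(401,192),(299.5,231)]]);print('tray',T.round(4),T.mean(0))
plan([.4698,.349,.13],-14,5,.3)
```

```text
-102.9698206582816 0.039432081006305346
-103.00982661934388 0.04084897744198108
-12.751516252949362 0.040385449648376696
-14.76238101129671 0.04037639327021224
knob top [0.452554   0.27668468 0.108     ]
tray [[0.3963 0.4116 0.016 ]
 [0.5212 0.4158 0.016 ]
 [0.5258 0.2892 0.016 ]
 [0.4008 0.2836 0.016 ]] [0.46101769 0.3500361  0.016     ]
t 26.25 pos [0.4552 0.3498 0.2374] yaw -21.1 tilt [-0.051 -0.023 -0.998] open 0.0602 q [0.56 0.11 1.51 0.01 1.58 0.93] F [-0.9 -0.7 -0.9]
[-0.002, 0.021, 0.004, 0.5, -1.4, 0.4, 0.3, -0.001, 0.021, 0.003, 0.5, -1.4, 0.4, 0.3, -0.001, 0.022, 0.003, 0.5, -1.4, 0.5, 0.3, -0.001, 0.021, 0.003, 0.5, -1.4, 0.4, 0.3, -0.001, 0.022, 0.004, 0.4, -1.4, 0.5, 0.3]
```

{"method": "carry_out", "body": {
  "motion": [-0.002,0.021,0.004,0.5,-1.6,0.4,0.3,-0.001,0.021,0.003,0.5,-1.6,0.4,0.3,-0.001,0.022,0.003,0.5,-1.5,0.5,0.3,-0.001,0.021,0.003,0.5,-1.5,0.4,0.3,-0.001,0.015,0.004,0.4,-1.5,0.5,0.3]
}}

```text
t: 26.75
tool_pos: [0.4668, 0.3467, 0.1259]
orientation: [-1.105, 1.371, -1.368]
force: [-0.1, 0.6, 0.3]
opening: 0.0608
```

{"method": "carry_out", "body": {
  "motion": [0,0,0,0,0,0,0.3,0,0,0,0,0,0,0.3,0,0,0,0,0,0,0.3,0,0,0,0,0,0,0.3,0,0,0,0,0,0,0.3]
}}

```text
t: 27.25
tool_pos: [0.4638, 0.3442, 0.1215]
orientation: [-1.115, 1.373, -1.368]
force: [-0.0, -0.6, 0.1]
opening: 0.0602
```

Run:
```python
from h import *
cm,im=snap('wrist','w15'); crop(im,220,120,420,320,3,'w15c')
plan([.4698,.349,.052],-13.3,5,.3)
```

```text
t 27.3 pos [0.4639 0.3442 0.1217] yaw -12.4 tilt [-0.013 -0.007 -1.   ] open 0.0603 q [0.55 0.17 1.66 0.   1.33 0.77] F [0.7 0.1 0.3]
[-0.001, 0.014, 0.001, 0.1, 0.2, 0.1, 0.3, -0.001, 0.014, 0.001, 0.1, 0.2, 0.1, 0.3, -0.001, 0.014, 0.001, 0.1, 0.2, 0.1, 0.3, -0.002, 0.014, 0.001, 0.2, 0.1, 0.1, 0.3, -0.001, 0.014, 0.001, 0.1, 0.2, 0.2, 0.3]
```

View pics/w15c.png

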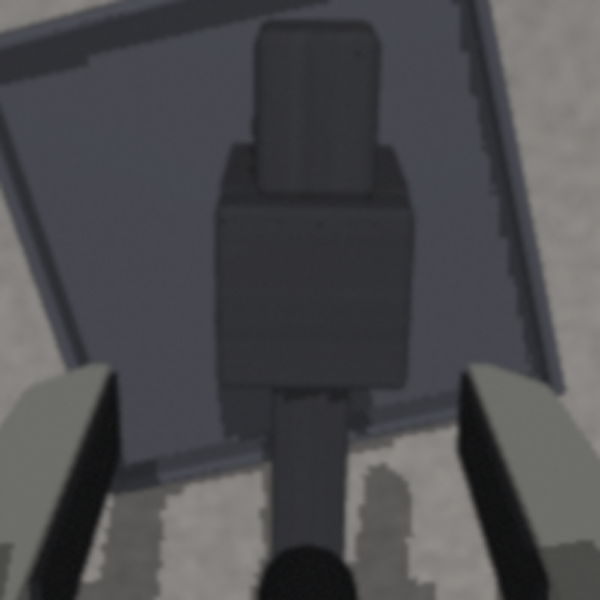

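{"method": "carry_out", "body": {
  "motion": [-0.003,0.007,0.003,0.2,0.4,0.2,0.3,-0.003,0.015,0.002,0.2,0.4,0.2,0.3,-0.001,0.02,0,0.2,0,0.2,0.3,0,0.017,0,0,0,0,0.3,0,0.009,0,0,0,0,0.3]
}}

```text
t: 27.8
tool_pos: [0.4744, 0.3528, 0.0549]
orientation: [-1.078, 1.376, -1.377]
force: [-0.7, -0.5, -0.2]
opening: 0.0604
```

{"method": "carry_out", "body": {
  "motion": [0,0,0,0,0,0,0.1,0,0,0,0,0,0,-0.1,0,0,0,0,0,0,-0.3,0,0,0,0,0,0,-0.5,0,0,0,0,0,0,-0.5],
  "squeeze": 40
}}

```text
t: 28.3
tool_pos: [0.4735, 0.3525, 0.054]
orientation: [-1.081, 1.377, -1.377]
force: [-0.5, -0.0, -6.4]
opening: 0.0421
```

Run:
```python
from h import *
cm,im=snap('wrist','w16'); crop(im,220,120,420,320,3,'w16c')
plan([.4698,.349,.052],-13.3,1,.3)
```

```text
t 28.35 pos [0.4735 0.3525 0.0539] yaw -13.4 tilt [ 0.007  0.005 -1.   ] open 0.0416 q [0.55 0.26 1.69 0.   1.18 0.79] F [-0.1 -0.3 -5.1]
[0.004, 0.002, -0.003, -0.3, -0.1, -0.4, 0.3]
```

View pics/w16c.png

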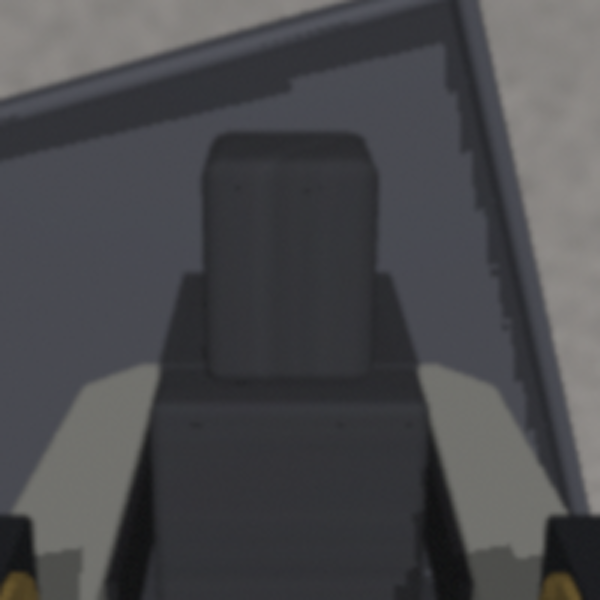

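```bash
cat >> h.py <<'E'
def px_in_tool(cm_s,px,ytool):
    "cm, state pair; intersect ray with tool plane y=ytool; returns tool coords"
    cm,s=cm_s; Rt=R.from_rotvec(s['orientation']); d=Rt.inv().apply(rays(cm,px)); p=Rt.inv().apply(cm['position']-s['tool_pos'])
    return p+d*((ytool-p[1])/d[:,1])[:,None]
E
python3 - <<'E'
from h import *
cm=imaging.camera_model('wrist'); s=robot.read_state()
f=lambda x,y:(x/3+220-.3,y/3+120-.3)
print(px_in_tool((cm,s),[f(155,403),f(425,403),f(290,403)],-.0106)*1000)
E
```

```text
[[-15.82959748 -10.6        -18.645797  ]
 [-15.87500167 -10.6         21.52477847]
 [-15.86059135 -10.6          1.43996597]]
```

{"method": "carry_out", "body": {
  "motion": [0,-0.01,0,0,0,0,-0.5,0,-0.03,0,0,0,0,-0.5,0,-0.045,0,0,0,0,-0.5,0,-0.045,0,0,0,0,-0.5,0,-0.045,0,0,0,0,-0.5]
}}

```text
t: 28.85
tool_pos: [0.467, 0.3479, 0.2262]
orientation: [-1.101, 1.383, -1.38]
force: [1.0, 0.4, -5.7]
opening: 0.0418
```

{"method": "carry_out", "body": {
  "motion": [0,-0.03,0,0,0,0,-0.5,0,0,0,0,0,0,-0.5,0,0,0,0,0,0,-0.5,0,0,0,0,0,0,-0.5,0,0,0,0,0,0,-0.5]
}}

```text
t: 29.35
tool_pos: [0.469, 0.3489, 0.2641]
orientation: [-1.089, 1.379, -1.379]
force: [-0.6, 0.3, -5.0]
opening: 0.0421
```

Run:
```python
from h import *
cm,im=snap('wrist','w17'); crop(im,220,120,420,320,3,'w17c')
plan([.557,-.165,.262],-13.3,20,-.5)
```

```text
t 29.4 pos [0.4688 0.3488 0.2637] yaw -13.4 tilt [-0.001 -0.    -1.   ] open 0.0419 q [0.55 0.08 1.5  0.   1.57 0.79] F [-1.  -1.3 -6.4]
[0.024, 0.0, 0.01, 0.0, -0.0, 0.0, -0.5, 0.024, 0.0, 0.01, 0.0, -0.0, 0.0, -0.5, 0.024, 0.0, 0.01, 0.0, -0.0, 0.0, -0.5, 0.024, 0.0, 0.01, 0.0, -0.0, 0.0, -0.5, 0.024, 0.0, 0.01, 0.0, -0.0, 0.0, -0.5]
[0.024, 0.0, 0.01, 0.0, -0.0, 0.0, -0.5, 0.024, 0.0, 0.01, 0.0, -0.0, 0.0, -0.5, 0.024, 0.0, 0.01, 0.0, -0.0, 0.0, -0.5, 0.024, 0.0, 0.01, 0.0, -0.0, 0.0, -0.5, 0.024, 0.0, 0.01, 0.0, -0.0, 0.0, -0.5]
[0.024, 0.0, 0.01, 0.0, -0.0, 0.0, -0.5, 0.024, 0.0, 0.011, 0.0, -0.0, 0.0, -0.5, 0.024, 0.0, 0.01, 0.0, -0.0, 0.0, -0.5, 0.024, 0.0, 0.011, 0.0, -0.0, 0.0, -0.5, 0.024, 0.0, 0.01, 0.0, -0.0, 0.0, -0.5]
[0.024, 0.0, 0.011, 0.0, -0.0, 0.0, -0.5, 0.024, 0.0, 0.01, 0.0, -0.0, 0.0, -0.5, 0.024, 0.001, 0.011, 0.0, -0.0, 0.0, -0.5, 0.024, 0.0, 0.01, 0.0, -0.0, 0.0, -0.5, 0.023, 0.001, 0.011, 0.0, -0.1, 0.0, -0.5]
```

View pics/w17.png

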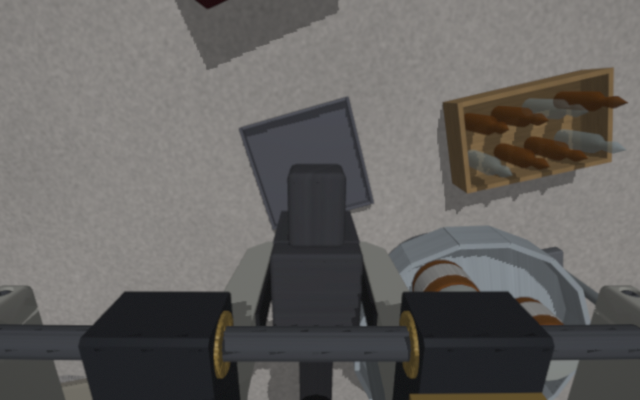

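{"method": "carry_out", "body": {
  "motion": [0.025,0,0.01,0,0,0,-0.5,0.034,0,0.015,0,0,0,-0.5,0.034,0,0.015,0,0,0,-0.5,0.034,0,0.015,0,0,0,-0.5,0.034,0,0.015,0,0,0,-0.5]
}}

```text
t: 29.9
tool_pos: [0.4954, 0.1739, 0.253]
orientation: [-1.11, 1.382, -1.371]
force: [0.8, -0.1, -5.2]
opening: 0.0418
```

{"method": "carry_out", "body": {
  "motion": [0.034,0,0.015,0,0,0,-0.5,0.034,0,0.015,0,0,0,-0.5,0.034,0,0.015,0,0,0,-0.5,0.034,0,0.015,0,0,0,-0.5,0.034,0,0.015,0,0,0,-0.5]
}}

```text
t: 30.4
tool_pos: [0.5266, -0.0162, 0.2437]
orientation: [-1.122, 1.392, -1.365]
force: [-0.8, -0.2, -5.9]
opening: 0.042
```

Run:
```python
from h import *
plan([.557,-.165,.262],-13.3,5,-.5)
```

```text
t 30.4 pos [ 0.5266 -0.0162  0.2437] yaw -12.9 tilt [-0.03  -0.005 -1.   ] open 0.042 q [-0.12 -0.04  1.65 -0.01  1.56  0.1 ] F [-0.8 -0.2 -5.9]
[0.028, -0.004, 0.012, 0.3, 0.1, 0.1, -0.5, 0.028, -0.004, 0.013, 0.3, 0.1, 0.1, -0.5, 0.027, -0.003, 0.013, 0.3, 0.1, 0.1, -0.5, 0.028, -0.004, 0.012, 0.4, 0.1, 0.2, -0.5, 0.027, -0.003, 0.013, 0.3, 0.0, 0.1, -0.5]
```

{"method": "carry_out", "body": {
  "motion": [0.028,-0.004,0.012,0.3,0.1,0.1,-0.5,0.028,-0.004,0.013,0.3,0.1,0.1,-0.5,0.027,-0.003,0.013,0.3,0.1,0.1,-0.5,0.028,-0.004,0.012,0.4,0.1,0.2,-0.5,0.02,-0.003,0.013,0.3,0,0.1,-0.5]
}}

```text
t: 30.9
tool_pos: [0.5544, -0.1653, 0.2508]
orientation: [-1.1, 1.393, -1.371]
force: [0.5, 0.0, -4.8]
opening: 0.0415
```

{"method": "carry_out", "body": {
  "motion": [0,0,0,0,0,0,-0.5,0,0,0,0,0,0,-0.5,0,0,0,0,0,0,-0.5,0,0,0,0,0,0,-0.5,0,0,0,0,0,0,-0.5]
}}

```text
t: 31.4
tool_pos: [0.552, -0.1658, 0.2446]
orientation: [-1.104, 1.403, -1.367]
force: [0.0, -0.4, -5.2]
opening: 0.0415
```

Run:
```python
from h import *
plan([.557,-.165,.262],-13.3,1,-.5)
cm,im=snap('wrist','w18'); p=proj(cm,[.573,-.095,.1])[0]; print(p)
x,y=map(int,p); x0=max(x-70,0);y0=max(y-60,0); print(x0,y0)
crop(im,x0,y0,x0+140,y0+130,5,'w18c')
```

```text
t 31.4 pos [ 0.552  -0.1658  0.2446] yaw -13.6 tilt [-0.025  0.007 -1.   ] open 0.0415 q [-0.38  0.09  1.52 -0.    1.56 -0.14] F [ 0.  -0.4 -5.2]
[-0.002, -0.017, 0.004, 1.5, -0.3, -0.1, -0.5]
[323.6200393  105.67294163]
253 45
```

View pics/w18c.png

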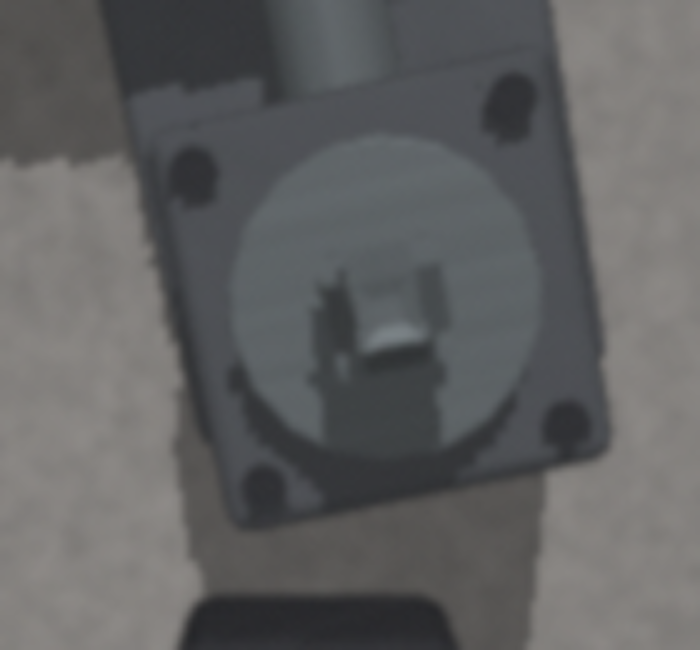

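Run:
```python
from h import *
cm=imaging.camera_model('wrist')
print('shoulder', plane(cm,(253+386/5-.4,45+296/5-.4),.1)[0])
im=cv2.imread('pics/w18.png')[88:130,305:355]
g=cv2.normalize(im.astype(np.float32),None,0,255,cv2.NORM_MINMAX); g=np.clip(255*(g/255)**.7*1.3-30,0,255).astype(np.uint8)
cv2.imwrite('pics/w18d.png',cv2.resize(g,None,fx=14,fy=14,interpolation=cv2.INTER_CUBIC))
C=plane(cm,(253+386/5-.4,45+296/5-.4),.1)[0]
for yaw in (-13.6,-3.6,-23.6):
    a=np.radians(yaw); pts=[]
    for hh,z in((9,.1),(9,.124),(4.5,.136)):
        for sx,sy in((-1,-1),(1,-1),(1,1),(-1,1)):
            pts.append(C+[1e-3*hh*(sx*np.cos(a)-sy*np.sin(a)),1e-3*hh*(sx*np.sin(a)+sy*np.cos(a)),z-.1])
    P=proj(cm,pts); vis=g.copy(); vis=cv2.resize(g,None,fx=14,fy=14,interpolation=cv2.INTER_CUBIC)
    q=((P-[305,88]+.5)*14).astype(np.int32)
    for k,c in ((0,(255,0,0)),(4,(0,255,0)),(8,(0,0,255))): cv2.polylines(vis,[q[k:k+4]],True,c,1)
    cv2.imwrite(f'pics/ov{int(yaw)}.png',vis)
```

```text
shoulder [ 0.5783171  -0.09463824  0.1       ]<stdin>:5: RuntimeWarning: invalid value encountered in power
<stdin>:5: RuntimeWarning: invalid value encountered in cast
```

View pics/w18d.png

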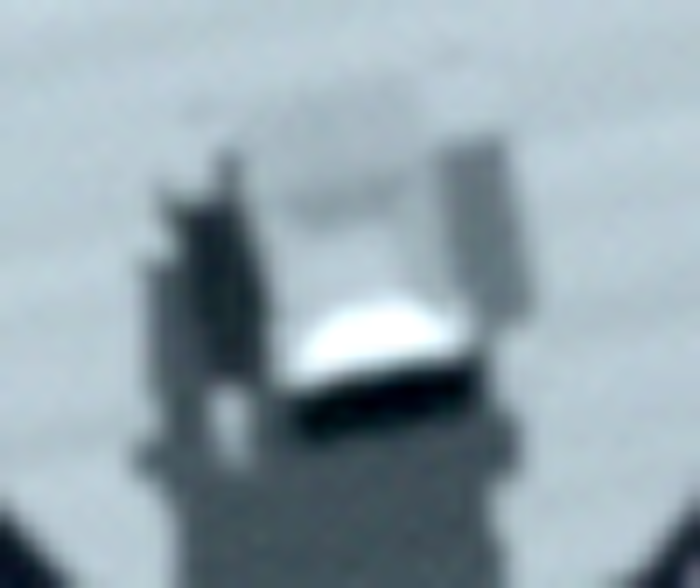

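View pics/ov-13.png

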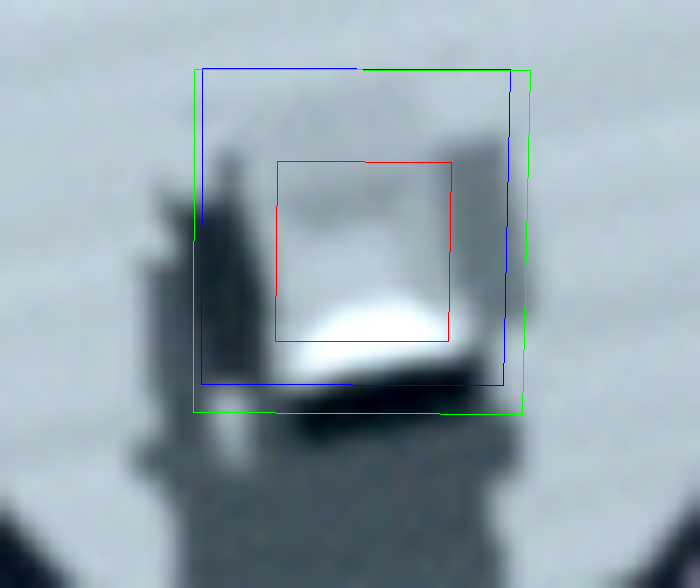

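```bash
cat > ov.py <<'E'
from h import *
def ov(png,cm,C,yaws,x0,y0,x1,y1,f,name,gain=1.3):
    im=cv2.imread(png)[y0:y1,x0:x1].astype(np.float32)
    lo,hi=np.percentile(im,1),np.percentile(im,99); g=np.clip((im-lo)/(hi-lo)*255,0,255).astype(np.uint8)
    outs=[]
    for yaw in yaws:
        a=np.radians(yaw); pts=[]
        for hh,z in((9,.1),(9,.124),(4.5,.136)):
            for sx,sy in((-1,-1),(1,-1),(1,1),(-1,1)):
                pts.append(np.array(C)+[1e-3*hh*(sx*np.cos(a)-sy*np.sin(a)),1e-3*hh*(sx*np.sin(a)+sy*np.cos(a)),z-.1])
        circ=[np.array(C)+[.026*np.cos(t),.026*np.sin(t),0] for t in np.linspace(0,6.28,60)]
        vis=cv2.resize(g,None,fx=f,fy=f,interpolation=cv2.INTER_CUBIC)
        q=((proj(cm,pts)-[x0,y0]+.5)*f).astype(np.int32); qc=((proj(cm,circ)-[x0,y0]+.5)*f).astype(np.int32)
        for k,c in ((4,(0,255,0)),(8,(0,0,255))): cv2.polylines(vis,[q[k:k+4]],True,c,1)
        cv2.polylines(vis,[qc],True,(0,255,255),1); outs.append(vis)
    cv2.imwrite(name,np.hstack(outs))
E
python3 - <<'E'
from ov import *
cm=imaging.camera_model('wrist')
ov('pics/w18.png',cm,(.5778,-.0957,.1),(0,4),295,70,365,140,5.6,'pics/ov2.png')
E
```

```text
(no output)
```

View pics/ov2.png

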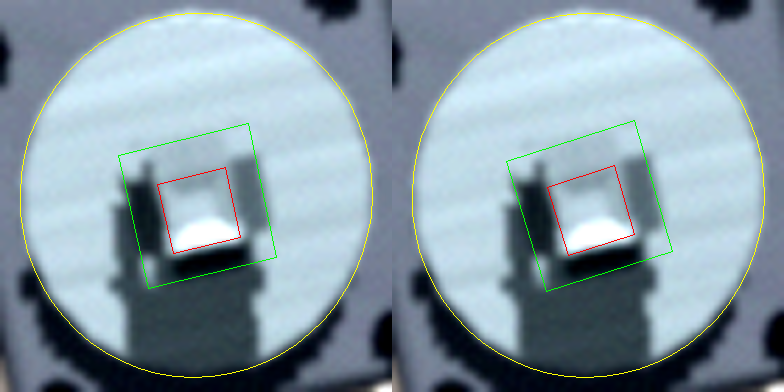

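Run:
```python
from h import *
plan([.5765,-.0906,.225],-1,8,-.5)
```

```text
t 31.45 pos [ 0.5521 -0.1658  0.2446] yaw -13.6 tilt [-0.025  0.007 -1.   ] open 0.0419 q [-0.38  0.09  1.52 -0.    1.56 -0.14] F [-0.4  0.5 -5.7]
[-0.01, 0.002, 0.001, 0.2, -1.6, -0.0, -0.5, -0.01, 0.003, 0.001, 0.2, -1.6, -0.0, -0.5, -0.01, 0.002, 0.001, 0.2, -1.6, -0.0, -0.5, -0.01, 0.003, 0.002, 0.2, -1.6, -0.0, -0.5, -0.009, 0.002, 0.002, 0.2, -1.5, -0.1, -0.5]
[-0.01, 0.003, 0.002, 0.1, -1.6, -0.0, -0.5, -0.009, 0.002, 0.002, 0.2, -1.5, -0.1, -0.5, -0.01, 0.003, 0.003, 0.1, -1.6, -0.0, -0.5]
```

{"method": "carry_out", "body": {
  "motion": [-0.01,0.002,0.001,0.2,-1.6,0,-0.5,-0.01,0.003,0.001,0.2,-1.6,0,-0.5,-0.01,0.002,0.001,0.2,-1.6,0,-0.5,-0.01,0.003,0.002,0.2,-1.6,0,-0.5,-0.009,0.002,0.002,0.2,-1.5,-0.1,-0.5]
}}

```text
t: 31.95
tool_pos: [0.5688, -0.1137, 0.2323]
orientation: [-1.169, 1.277, -1.269]
force: [0.4, 0.0, -6.8]
opening: 0.0417
```

{"method": "carry_out", "body": {
  "motion": [-0.01,0.003,0.002,0.1,-1.6,0,-0.5,-0.009,0.002,0.002,0.2,-1.5,-0.1,-0.5,-0.01,0.003,0.003,0.1,-1.6,0,-0.5,0,0,0,0,0,0,-0.5,0,0,0,0,0,0,-0.5]
}}

```text
t: 32.45
tool_pos: [0.5783, -0.0802, 0.223]
orientation: [-1.211, 1.202, -1.204]
force: [0.2, -1.0, -5.1]
opening: 0.0416
```

Run:
```python
from h import *
plan([.5765,-.0906,.20],-1,3,-.5)
cm,im=snap('wrist','w19')
c,i=snap('scene','s19'); crop(i,230,130,360,270,5,'s19')
```

```text
t 32.45 pos [ 0.5783 -0.0802  0.223 ] yaw 0.4 tilt [ 0.002  0.    -1.   ] open 0.0416 q [-0.23  0.09  1.56  0.    1.49 -0.23] F [ 0.2 -1.  -5.1]
[0.003, 0.008, -0.001, -0.0, 0.5, -0.0, -0.5, 0.004, 0.007, -0.0, -0.1, 0.5, -0.0, -0.5, 0.003, 0.008, -0.001, -0.0, 0.4, -0.0, -0.5]
```

View pics/s19.png

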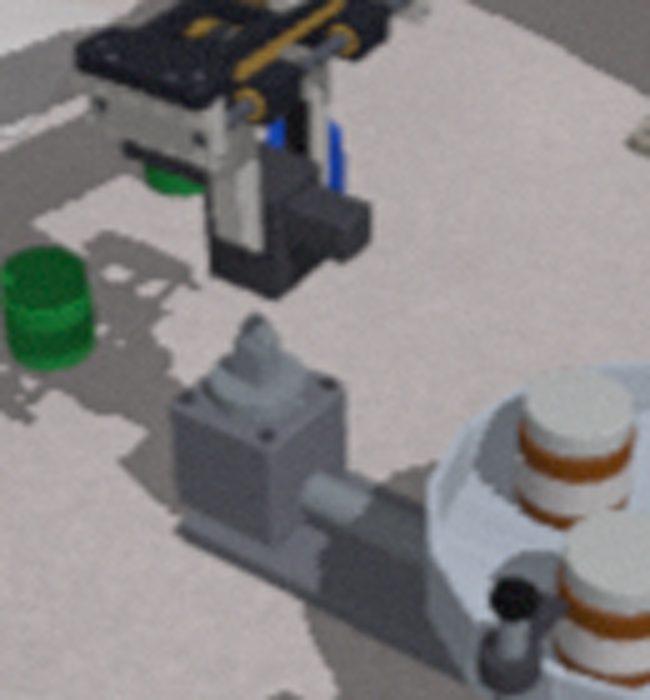

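{"method": "carry_out", "body": {
  "motion": [0.004,0.003,-0.001,0,0.5,0,-0.5,0.004,0.005,-0.001,0,0.4,0,-0.5,0.002,0.009,0,0,0.3,0,-0.5,0,0.009,0,0,0,0,-0.5,0,0.004,0,0,0,0,-0.5]
}}

```text
t: 33.05
tool_pos: [0.5761, -0.0936, 0.1912]
orientation: [-1.198, 1.221, -1.225]
force: [0.6, 0.4, -4.7]
opening: 0.0417
```

{"method": "carry_out", "body": {
  "motion": [0,0,0,0,0,0,-0.5,0,0,0,0,0,0,-0.5,0,0,0,0,0,0,-0.5,0,0,0,0,0,0,-0.5,0,0,0,0,0,0,-0.5]
}}

```text
t: 33.55
tool_pos: [0.5757, -0.0933, 0.1901]
orientation: [-1.199, 1.222, -1.224]
force: [0.5, -0.0, -5.3]
opening: 0.0416
```

Run:
```python
from h import *
plan([.5765,-.0906,.1495],-1,8,-.5)
cm,im=snap('wrist','w20')
c,i=snap('scene','s20'); crop(i,230,130,360,270,5,'s20')
c,i=snap('top','t20'); crop(i,300,140,380,240,6,'t20')
```

```text
t 33.55 pos [ 0.5757 -0.0933  0.1901] yaw -1.1 tilt [ 0.002  0.    -1.   ] open 0.0416 q [-0.25  0.11  1.6   0.    1.43 -0.23] F [ 0.5 -0.  -5.3]
[-0.0, 0.005, 0.0, -0.0, -0.0, -0.0, -0.5, -0.0, 0.005, 0.0, -0.0, -0.0, -0.0, -0.5, -0.0, 0.005, 0.0, -0.0, -0.0, -0.0, -0.5, -0.001, 0.005, 0.0, -0.0, -0.0, -0.0, -0.5, -0.0, 0.005, 0.0, -0.0, -0.0, -0.0, -0.5]
[-0.001, 0.005, 0.0, -0.0, -0.0, -0.0, -0.5, -0.0, 0.005, 0.0, -0.0, -0.0, -0.0, -0.5, -0.001, 0.006, 0.001, -0.1, -0.1, -0.0, -0.5]
```

View pics/s20.png

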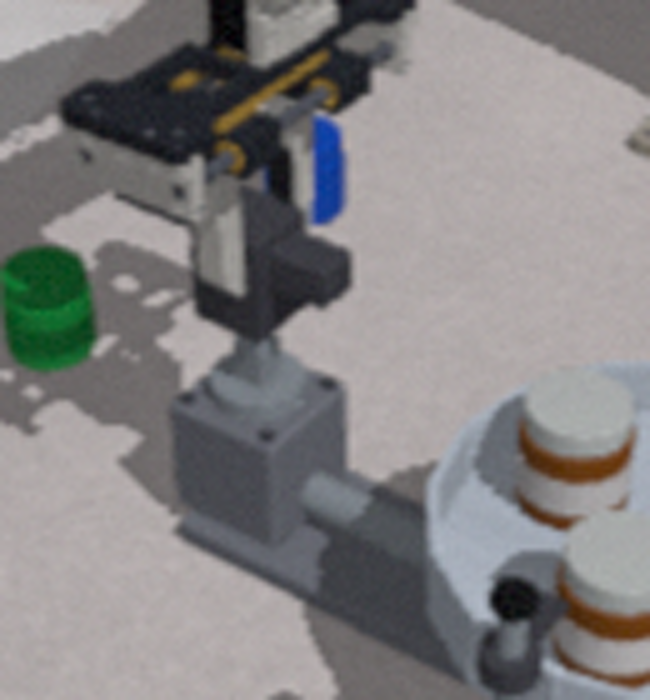

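{"method": "carry_out", "body": {
  "motion": [-0.002,0.002,0.001,0,0,0,-0.5,-0.001,0.004,0,0,0,0,-0.5,0,0.005,0,0,0,0,-0.5,0,0.003,0,0,0,0,-0.5,0,0,0,0,0,0,-0.5]
}}

```text
t: 34.2
tool_pos: [0.5767, -0.0899, 0.1746]
orientation: [-1.199, 1.222, -1.224]
force: [-0.3, -0.1, -4.9]
opening: 0.0418
```

{"method": "carry_out", "body": {
  "motion": [0,0.004,0,0,0,0,-0.5,0,0.004,0,0,0,0,-0.5,0,0,0,0,0,0,-0.5,0,0,0,0,0,0,-0.5,0,0,0,0,0,0,-0.5]
}}

```text
t: 34.7
tool_pos: [0.5765, -0.0899, 0.1655]
orientation: [-1.199, 1.223, -1.223]
force: [0.6, 0.4, -4.5]
opening: 0.0417
```

{"method": "carry_out", "body": {
  "motion": [0,0.004,0,0,0,0,-0.5,0,0.004,0,0,0,0,-0.5,0,0.004,0,0,0,0,-0.5,0,0,0,0,0,0,-0.5,0,0,0,0,0,0,-0.5]
}}

```text
t: 35.2
tool_pos: [0.5766, -0.09, 0.1526]
orientation: [-1.199, 1.223, -1.224]
force: [0.8, 0.7, -5.6]
opening: 0.0421
```

{"method": "carry_out", "body": {
  "motion": [0,0.003,0,0,0,0,-0.5,0,0.002,0,0,0,0,-0.5,0,0,0,0,0,0,-0.5,0,0,0,0,0,0,-0.5,0,0,0,0,0,0,-0.5]
}}

```text
t: 35.7
tool_pos: [0.5775, -0.0903, 0.1502]
orientation: [-1.198, 1.22, -1.225]
force: [0.3, 0.3, -5.4]
opening: 0.0417
```

{"method": "carry_out", "body": {
  "motion": [0,0.002,0,0,0,0,-0.5,0,0.001,0,0,0,0,-0.5,0,0,0,0,0,0,-0.5,0,0,0,0,0,0,-0.2,0,0,0,0,0,0,0.1]
}}

```text
t: 36.2
tool_pos: [0.5784, -0.0908, 0.15]
orientation: [-1.197, 1.218, -1.227]
force: [0.6, -0.1, -0.3]
opening: 0.0466
```

{"method": "carry_out", "body": {
  "motion": [0,0,0,0,0,0,0.2,0,0,0,0,0,0,0.3,0,-0.02,0,0,0,0,0.3,0,-0.04,0,0,0,0,0.3,0,-0.04,0,0,0,0,0.3]
}}

```text
t: 36.7
tool_pos: [0.5749, -0.0899, 0.2456]
orientation: [-1.203, 1.227, -1.221]
force: [0.9, -0.3, 0.0]
opening: 0.0605
```

{"method": "carry_out", "body": {
  "motion": [0.02,-0.03,0,0,0,0,0.1,0,0,0,0,0,0,0,0,0,0,0,0,0,0,0,0,0,0,0,0,0,0,0,0,0,0,0,0]
}}

```text
t: 37.2
tool_pos: [0.5774, -0.1104, 0.2831]
orientation: [-1.197, 1.217, -1.227]
force: [0.0, 0.3, -0.6]
opening: 0.0465
```

Run:
```python
from h import *
plan([.5765,-.0906,.1495],-1,1,-.5)
cm,im=snap('wrist','w21')
c,i=snap('scene','s21'); crop(i,230,130,420,290,4,'s21')
```

```text
t 37.2 pos [ 0.5774 -0.1104  0.2831] yaw -1.1 tilt [ 0.006 -0.002 -1.   ] open 0.0465 q [-0.28  0.08  1.46  0.    1.59 -0.26] F [ 0.   0.3 -0.6]
TOO FAST
[-0.02, 0.134, -0.002, -0.4, -0.1, 0.1, -0.5]
```

View pics/s21.png

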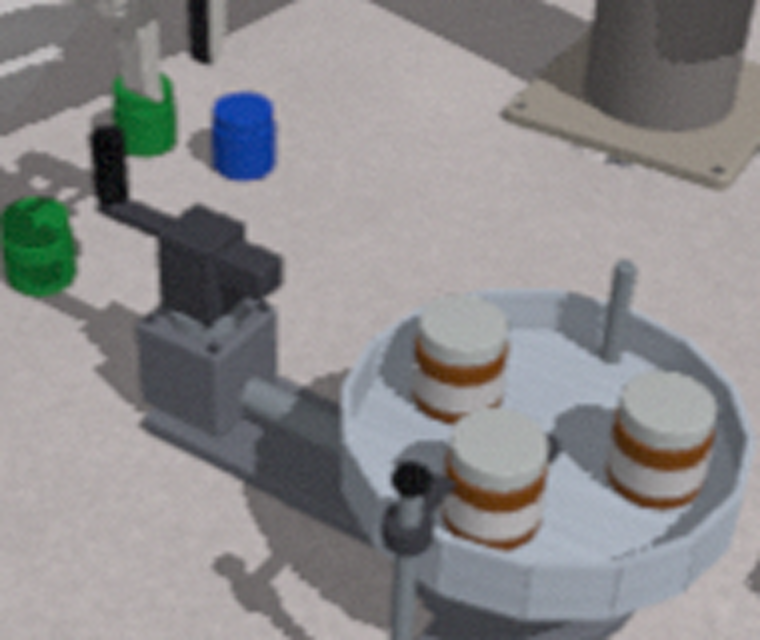

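View pics/w21.png

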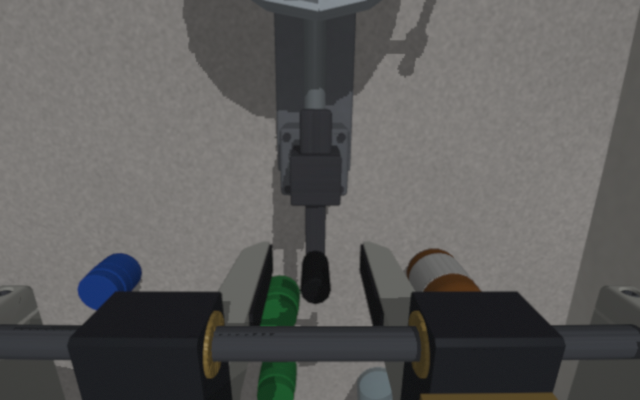

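Run:
```python
from h import *
a=cv2.imread('pics/w3.png')[55:195,330:470]; b=cv2.imread('pics/w11.png')[75:215,450:590+40]; c=cv2.imread('pics/s21.png')
A=cv2.resize(a,None,fx=4,fy=4,interpolation=cv2.INTER_CUBIC); cv2.imwrite('pics/pa.png',A)
B=cv2.resize(b,None,fx=4,fy=4,interpolation=cv2.INTER_CUBIC); cv2.imwrite('pics/pb.png',np.clip(B.astype(int)*1.6,0,255).astype(np.uint8))
s=imaging.read_camera('scene'); cv2.imwrite('pics/s22.png',s); s=s[235:325,310:400]
cv2.imwrite('pics/pc.png',np.clip(cv2.resize(s,None,fx=7,fy=7,interpolation=cv2.INTER_CUBIC).astype(int)*1.5,0,255).astype(np.uint8))
```

```text
(no output)
```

View pics/pa.png

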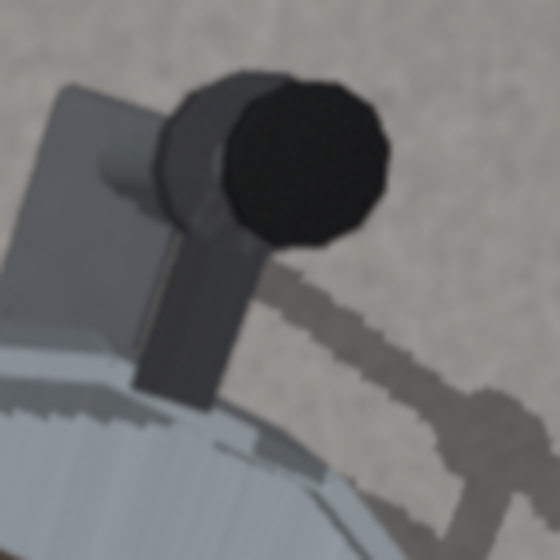

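View pics/pb.png

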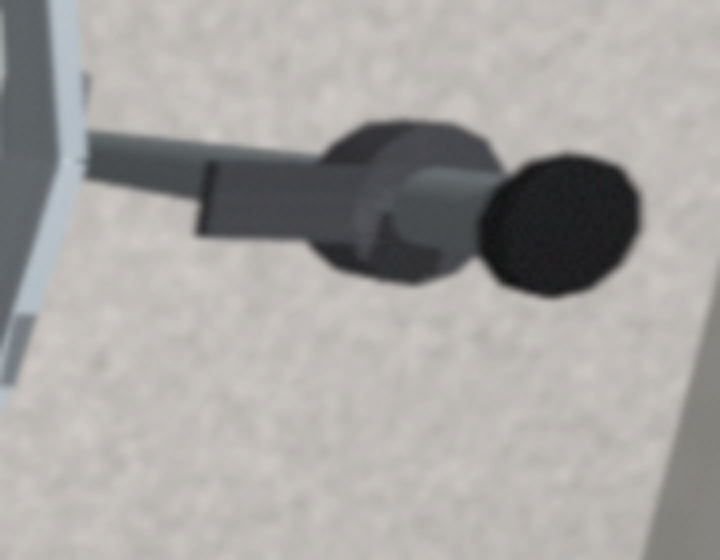

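View pics/pc.png

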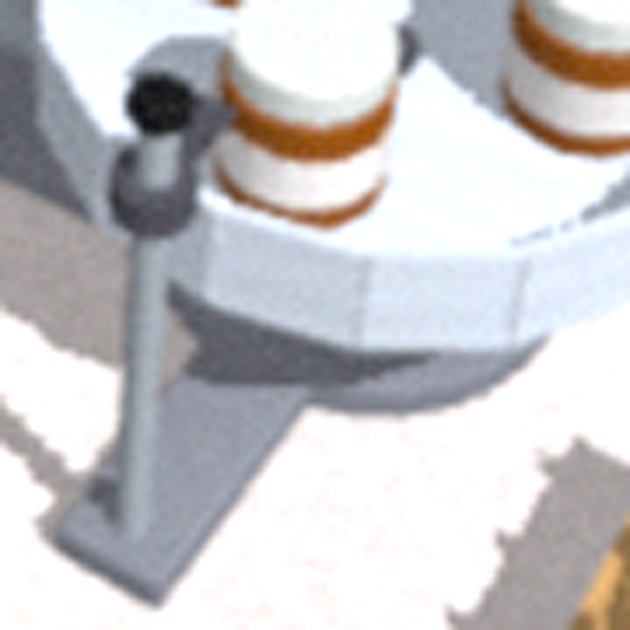

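```bash
cat > ptr.py <<'E'
from h import *
cm=imaging.camera_model('wrist'); s=robot.read_state()
Rt=R.from_rotvec(s['orientation']); Rel=Rt.inv()*R.from_rotvec(cm['orientation']); off=Rt.inv().apply(cm['position']-s['tool_pos'])
print(off, cm['position'])
def cam(pos,rv):
    Q=R.from_rotvec(rv); c=dict(cm); c['position']=np.array(pos)+Q.apply(off); c['orientation']=(Q*Rel).as_rotvec(); return c
c3=cam([.6468,.1696,.2281],[-.273,2.076,-2.067]); c11=cam([.5853,.0872,.2486],[-1.205,1.207,-1.218])
f3=lambda x,y:(330+x/4-.4,55+y/4-.4); f11=lambda x,y:(450+x/4-.4,75+y/4-.4)
# corners: w3 left (135,385) = +y side ; right (212,408) = -y side. w11: top (217,163)=+y side
for a,b in [((135,385),(217,163)),((212,408),(211,237))]:
    X=tri([(c3,f3(*a)),(c11,f11(*b))]); print(X, proj(c3,X)-f3(*a), proj(c11,X)-f11(*b))
# check with post-top black cap: w3 (305,163) ; w11 (560,225)
X=tri([(c3,f3(305,163)),(c11,f11(560,225))]); print('cap',X)
E
python3 ptr.py
```

```text
[-0.08497963 -0.14894611  0.00125728] [ 0.57920943 -0.02516791  0.43193072]
[0.70481181 0.1566916  0.17915721] [[-1.04418681 -0.14883459]] [[0.07264858 0.98575907]]
[0.70483081 0.14533084 0.18082195] [[-1.24266055 -0.17733029]] [[0.12724397 1.13676572]]
cap [0.73873223 0.15041646 0.2080585 ]
```

Run:
```python
from h import *
cm=imaging.camera_model('wrist'); im=cv2.imread('pics/w21.png')
crop(im,270,130,370,320,4,'w21c')
C=np.array([.578,-.0957]); 
for a in (-88,-91,-94):
    w=np.radians(a); print(a,proj(cm,[[*(C+.075*np.array([np.cos(w),np.sin(w)])),.2035]]))
print(plane(cm,(315,290),.2035))
plan([.577,-.1705,.225],-1,5,0)
```

```text
-88 [[319.37109589 289.98455007]]
-91 [[314.2394306  290.11690826]]
-94 [[309.10661071 290.01469831]]
[[ 0.57727458 -0.17059794  0.2035    ]]
t 37.35 pos [ 0.5773 -0.1104  0.2831] yaw -1.1 tilt [ 0.006 -0.002 -1.   ] open 0.0464 q [-0.28  0.08  1.46  0.    1.6  -0.26] F [-0.3 -0.5  0.3]
[0.012, 0.012, 0.0, -0.1, -0.0, 0.0, 0.0, 0.012, 0.012, 0.0, -0.1, -0.0, 0.0, 0.0, 0.012, 0.011, 0.0, -0.0, -0.0, 0.0, 0.0, 0.012, 0.012, 0.0, -0.1, -0.0, 0.0, 0.0, 0.012, 0.011, 0.001, -0.0, -0.1, 0.1, 0.0]
```

View pics/w21c.png

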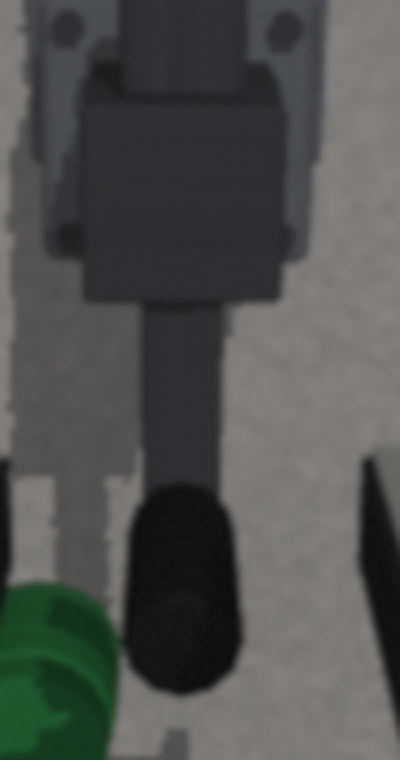

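{"method": "carry_out", "body": {
  "motion": [0.012,0.012,0,-0.1,0,0,0,0.014,0.012,0,-0.1,0,0,0,0.014,0.011,0,0,0,0,0,0.013,0.012,0,-0.1,0,0,0,0.006,0.006,0,0,0,0.1,0]
}}

```text
t: 37.85
tool_pos: [0.5752, -0.1739, 0.2234]
orientation: [-1.202, 1.224, -1.22]
force: [0.4, 0.6, -0.9]
opening: 0.0465
```

{"method": "carry_out", "body": {
  "motion": [0,0,0,0,0,0,0,0,0,0,0,0,0,0,0,0.014,0,0,0,0,0,0,0.015,0,0,0,0,0,0,0.012,0,0,0,0,0]
}}

```text
t: 38.35
tool_pos: [0.5757, -0.1752, 0.1803]
orientation: [-1.2, 1.224, -1.222]
force: [-0.2, 0.5, 0.5]
opening: 0.0461
```

Run:
```python
from h import *
plan([.577,-.1705,.188],-1,1,0)
```

```text
t 38.35 pos [ 0.5757 -0.1752  0.1803] yaw -1.1 tilt [-0.001  0.001 -1.   ] open 0.0461 q [-0.38  0.17  1.55  0.    1.42 -0.36] F [-0.2  0.5  0.5]
[-0.005, -0.008, 0.001, 0.0, -0.1, -0.0, 0.0]
```

{"method": "carry_out", "body": {
  "motion": [-0.005,-0.006,0.001,0,0,0,0,0,0,0,0,0,0,-0.3,0,0,0,0,0,0,-0.6,0,0,0,0,0,0,-0.8,0,0,0,0,0,0,-0.8],
  "squeeze": 25
}}

```text
t: 38.85
tool_pos: [0.5761, -0.168, 0.1845]
orientation: [-1.202, 1.226, -1.219]
force: [-0.4, 0.5, -3.4]
opening: 0.0236
```

Run:
```python
from arc import *
arc((.578,-.0957),.075,-91,-181,5,0,-.8,.187)
```

```text
t 38.85 pos [ 0.5761 -0.168   0.1845] ang -91.47 rad 0.0723 yaw -0.99 tilt [-0.003  0.002 -1.   ] open 0.0236 F [-0.4  0.5 -3.4] q [-0.37  0.16  1.55  0.    1.43 -0.35]
[-0.001, -0.002, -0.023, 0.2, -0.0, -0.1, -0.8, -0.011, -0.0, -0.02, 0.0, -0.0, -0.0, -0.8, -0.016, -0.0, -0.017, 0.0, -0.0, -0.0, -0.8, -0.021, -0.0, -0.011, 0.0, -0.0, -0.0, -0.8, -0.023, -0.0, -0.003, 0.0, -0.0, -0.0, -0.8]
```

{"method": "carry_out", "body": {
  "motion": [-0.004,0,-0.023,0,0,0,-0.8,-0.011,0,-0.021,0,0,0,-0.8,-0.017,0,-0.016,0,0,0,-0.8,-0.021,0,-0.01,0,0,0,-0.8,-0.023,0,-0.003,0,0,0,-0.8]
}}

```text
t: 39.35
tool_pos: [0.5022, -0.0953, 0.1849]
orientation: [-1.205, 1.225, -1.229]
force: [3.4, -4.0, -6.1]
opening: 0.0239
```

Run:
```python
from arc import *
arc((.5775,-.0935),.075,-181,-271,5,0,-.8,.187)
```

```text
t 39.35 pos [ 0.5022 -0.0953  0.1849] ang -178.6 rad 0.0754 yaw -1.3 tilt [-0.003 -0.006 -1.   ] open 0.0239 F [ 3.4 -4.  -6.1] q [-0.28 -0.08  1.8  -0.01  1.42 -0.26]
[-0.026, -0.002, 0.004, 0.2, 0.0, 0.4, -0.8, -0.021, -0.0, 0.01, -0.0, 0.0, -0.0, -0.8, -0.017, -0.0, 0.017, -0.0, 0.0, -0.0, -0.8, -0.011, -0.0, 0.021, -0.0, 0.0, -0.0, -0.8, -0.004, -0.0, 0.023, -0.0, 0.0, -0.0, -0.8]
```

Works: knob turned ~90°. Next quadrants.

{"method": "carry_out", "body": {
  "motion": [-0.025,0,0.004,0,0,0,-0.8,-0.021,0,0.011,0,0,0,-0.8,-0.017,0,0.017,0,0,0,-0.8,-0.011,0,0.021,0,0,0,-0.8,-0.004,0,0.023,0,0,0,-0.8]
}}

```text
t: 39.85
tool_pos: [0.5751, -0.0168, 0.1841]
orientation: [-1.214, 1.232, -1.228]
force: [-3.8, -7.2, -4.4]
opening: 0.0238
```

{"method": "carry_out", "body": {
  "motion": [0.004,0,0.023,0,0,0,-0.8,0.011,0,0.021,0,0,0,-0.8,0.017,0,0.016,0,0,0,-0.8,0.021,0,0.01,0,0,0,-0.8,0.023,0,0.003,0,0,0,-0.8]
}}

```text
t: 40.35
tool_pos: [0.6516, -0.0882, 0.1847]
orientation: [-1.211, 1.228, -1.217]
force: [0.9, 3.1, -5.1]
opening: 0.0236
```

Run:
```python
from arc import *
arc((.5775,-.0935),.075,-361,-451,5,0,-.8,.187)
```

```text
t 40.35 pos [ 0.6516 -0.0882  0.1847] ang 4.1 rad 0.0743 yaw -0.93 tilt [-0.011 -0.002 -1.   ] open 0.0236 F [ 0.9  3.1 -5.1] q [-0.21  0.32  1.36 -0.    1.47 -0.19]
[0.03, -0.002, -0.003, 0.6, 0.0, 0.1, -0.8, 0.021, -0.0, -0.01, 0.0, 0.0, 0.0, -0.8, 0.016, -0.0, -0.017, 0.0, 0.0, 0.0, -0.8, 0.011, -0.0, -0.021, 0.0, 0.0, 0.0, -0.8, 0.004, -0.0, -0.023, 0.0, 0.0, 0.0, -0.8]
```

{"method": "carry_out", "body": {
  "motion": [0.028,0,-0.003,0.3,0,0,-0.8,0.021,0,-0.01,0.2,0,0,-0.8,0.016,0,-0.017,0,0,0,-0.8,0.011,0,-0.021,0,0,0,-0.8,0.003,0,-0.023,0,0,0,-0.8]
}}

```text
t: 40.85
tool_pos: [0.5788, -0.1678, 0.1846]
orientation: [-1.197, 1.219, -1.22]
force: [4.3, 2.7, -5.1]
opening: 0.0236
```

{"method": "carry_out", "body": {
  "motion": [-0.004,0,-0.024,0,0,0,-0.8,-0.011,0,-0.021,0,0,0,-0.8,-0.017,0,-0.016,0,0,0,-0.8,-0.021,0,-0.01,0,0,0,-0.8,-0.023,0,-0.003,0,0,0,-0.8]
}}

```text
t: 41.35
tool_pos: [0.5019, -0.0962, 0.1846]
orientation: [-1.197, 1.219, -1.233]
force: [2.5, -4.2, -5.1]
opening: 0.0235
```

{"method": "carry_out", "body": {
  "motion": [-0.025,0,0.004,0,0,0,-0.8,-0.021,0,0.011,0,0,0,-0.8,-0.017,0,0.017,0,0,0,-0.8,-0.011,0,0.021,0,0,0,-0.8,-0.004,0,0.023,0,0,0,-0.8]
}}

```text
t: 41.85
tool_pos: [0.5739, -0.0171, 0.1841]
orientation: [-1.207, 1.227, -1.23]
force: [-3.3, -6.7, -3.6]
opening: 0.0234
```

Run:
```python
from arc import *
arc((.5775,-.0935),.075,89,-1,5,0,-.8,.187)
```

```text
t 41.85 pos [ 0.5739 -0.0171  0.1841] ang 92.74 rad 0.0764 yaw -1.39 tilt [-0.006 -0.008 -1.   ] open 0.0234 F [-3.3 -6.7 -3.6] q [-0.11  0.1   1.62 -0.01  1.43 -0.09]
[0.005, -0.003, 0.028, 0.3, 0.0, 0.5, -0.8, 0.01, 0.0, 0.021, 0.0, 0.0, -0.0, -0.8, 0.017, -0.0, 0.017, 0.0, 0.0, -0.0, -0.8, 0.021, -0.0, 0.011, 0.0, 0.0, -0.0, -0.8, 0.023, -0.0, 0.003, 0.0, 0.0, -0.0, -0.8]
```

{"method": "carry_out", "body": {
  "motion": [0.004,0,0.026,0.2,0,0.3,-0.8,0.011,0,0.021,0,0,0,-0.8,0.017,0,0.016,0,0,0,-0.8,0.021,0,0.01,0,0,0,-0.8,0.023,0,0.003,0,0,0,-0.8]
}}

```text
t: 42.35
tool_pos: [0.6518, -0.0902, 0.1846]
orientation: [-1.202, 1.226, -1.218]
force: [-1.5, 3.1, -3.8]
opening: 0.0238
```

{"method": "carry_out", "body": {
  "motion": [0.027,0,-0.003,0.2,0,0,-0.8,0.021,0,-0.01,0.2,0,0,-0.8,0.016,0,-0.017,0,0,0,-0.8,0.011,0,-0.021,0,0,0,-0.8,0.003,0,-0.023,0,0,0,-0.8]
}}

```text
t: 42.85
tool_pos: [0.5781, -0.168, 0.1845]
orientation: [-1.19, 1.22, -1.217]
force: [2.9, 3.0, -3.9]
opening: 0.0233
```

{"method": "carry_out", "body": {
  "motion": [-0.004,0,-0.024,0,0,0,-0.8,-0.011,0,-0.021,0,0,0,-0.8,-0.017,0,-0.016,0,0,0,-0.8,-0.021,0,-0.01,0,0,0,-0.8,-0.023,0,-0.003,0,0,0,-0.8]
}}

```text
t: 43.35
tool_pos: [0.5017, -0.0955, 0.1846]
orientation: [-1.189, 1.219, -1.229]
force: [4.2, -3.1, -8.1]
opening: 0.0239
```

{"method": "carry_out", "body": {
  "motion": [-0.026,0,0.004,0,0,0,-0.8,-0.021,0,0.011,0,0,0,-0.8,-0.017,0,0.017,0,0,0,-0.8,-0.011,0,0.021,0,0,0,-0.8,-0.004,0,0.023,0,0,0,-0.8]
}}

```text
t: 43.85
tool_pos: [0.5746, -0.0167, 0.1839]
orientation: [-1.199, 1.226, -1.23]
force: [-3.1, -7.3, -3.4]
opening: 0.0234
```

Run:
```python
from arc import *
arc((.5775,-.0935),.075,89,-1,5,0,-.8,.187)
```

```text
t 43.85 pos [ 0.5746 -0.0167  0.1839] ang 92.18 rad 0.0768 yaw -1.42 tilt [ 0.    -0.003 -1.   ] open 0.0234 F [-3.1 -7.3 -3.4] q [-0.12  0.09  1.63 -0.    1.42 -0.09]
[0.005, -0.003, 0.027, -0.0, -0.0, 0.2, -0.8, 0.011, -0.0, 0.021, -0.0, 0.0, -0.0, -0.8, 0.016, -0.0, 0.017, -0.0, 0.0, -0.0, -0.8, 0.021, -0.0, 0.011, -0.0, 0.0, -0.0, -0.8, 0.023, -0.0, 0.004, -0.0, 0.0, -0.0, -0.8]
```

{"method": "carry_out", "body": {
  "motion": [0.004,0,0.026,0,0,0.1,-0.8,0.011,0,0.021,0,0,0,-0.8,0.017,0,0.016,0,0,0,-0.8,0.021,0,0.01,0,0,0,-0.8,0.023,0,0.003,0,0,0,-0.8]
}}

```text
t: 44.35
tool_pos: [0.652, -0.0903, 0.1844]
orientation: [-1.201, 1.226, -1.218]
force: [-1.9, 3.5, -1.9]
opening: 0.0235
```

{"method": "carry_out", "body": {
  "motion": [0.026,0,-0.003,0,0,0,-0.8,0.021,0,-0.01,0,0,0,-0.8,0.016,0,-0.017,0,0,0,-0.8,0.011,0,-0.021,0,0,0,-0.8,0.003,0,-0.023,0,0,0,-0.8]
}}

```text
t: 44.85
tool_pos: [0.5789, -0.1675, 0.1848]
orientation: [-1.193, 1.224, -1.216]
force: [3.2, 3.0, -3.8]
opening: 0.0239
```

{"method": "carry_out", "body": {
  "motion": [-0.004,0,-0.024,0,0,0,-0.8,-0.011,0,-0.021,0,0,0,-0.8,-0.017,0,-0.016,0,0,0,-0.8,-0.021,0,-0.01,0,0,0,-0.8,-0.023,0,-0.003,0,0,0,-0.8]
}}

```text
t: 45.35
tool_pos: [0.502, -0.0955, 0.1848]
orientation: [-1.193, 1.225, -1.228]
force: [4.2, -3.5, -7.0]
opening: 0.0237
```

{"method": "carry_out", "body": {
  "motion": [-0.026,0,0.004,0,0,0,-0.8,-0.021,0,0.011,0,0,0,-0.8,-0.017,0,0.017,0,0,0,-0.8,-0.011,0,0.021,0,0,0,-0.8,-0.004,0,0.023,0,0,0,-0.8]
}}

```text
t: 45.85
tool_pos: [0.5751, -0.0167, 0.184]
orientation: [-1.203, 1.232, -1.228]
force: [-3.1, -7.2, -2.3]
opening: 0.0238
```

Run:
```python
from arc import *
arc((.5775,-.0935),.075,89,-1,5,0,-.8,.187)
s=imaging.read_camera('scene'); cv2.imwrite('pics/s23.png',s); s=s[200:320,300:430]
cv2.imwrite('pics/s23c.png',np.clip(cv2.resize(s,None,fx=5,fy=5,interpolation=cv2.INTER_CUBIC).astype(int)*1.5,0,255).astype(np.uint8))
```

```text
t 45.85 pos [ 0.5751 -0.0167  0.184 ] ang 91.79 rad 0.0769 yaw -1.52 tilt [-0.006 -0.003 -1.   ] open 0.0238 F [-3.1 -7.2 -2.3] q [-0.12  0.1   1.62 -0.    1.43 -0.09]
[0.005, -0.003, 0.027, 0.3, 0.0, 0.2, -0.8, 0.011, -0.0, 0.021, 0.0, 0.0, -0.0, -0.8, 0.016, -0.0, 0.017, 0.0, 0.0, -0.0, -0.8, 0.021, -0.0, 0.011, 0.0, 0.0, -0.0, -0.8, 0.023, -0.0, 0.003, 0.0, 0.0, -0.0, -0.8]
```

View pics/s23c.png

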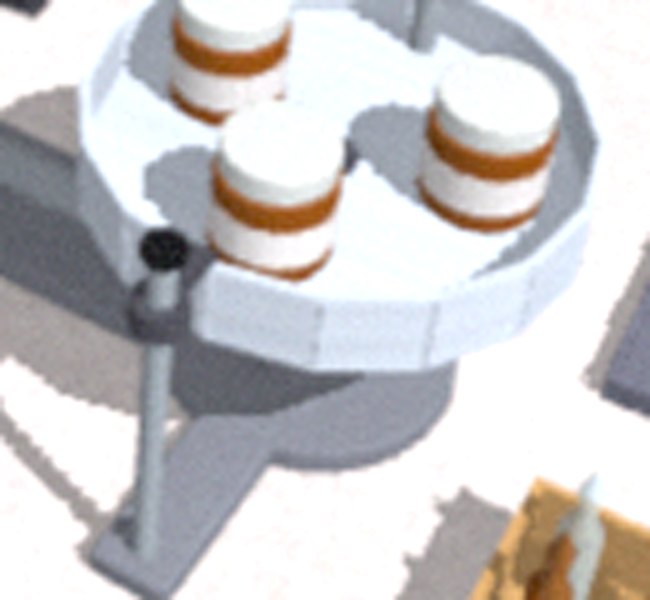

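{"method": "carry_out", "body": {
  "motion": [0.004,0,0.026,0.2,0,0.1,-0.8,0.011,0,0.021,0,0,0,-0.8,0.017,0,0.016,0,0,0,-0.8,0.021,0,0.01,0,0,0,-0.8,0.023,0,0.003,0,0,0,-0.8]
}}

```text
t: 46.4
tool_pos: [0.6521, -0.0918, 0.1843]
orientation: [-1.2, 1.229, -1.219]
force: [-2.6, 3.9, -2.6]
opening: 0.0238
```

{"method": "carry_out", "body": {
  "motion": [0.026,0,-0.003,0,0,0,-0.8,0.021,0,-0.01,0,0,0,-0.8,0.016,0,-0.017,0,0,0,-0.8,0.011,0,-0.021,0,0,0,-0.8,0.003,0,-0.023,0,0,0,-0.8]
}}

```text
t: 46.9
tool_pos: [0.5761, -0.1681, 0.1844]
orientation: [-1.192, 1.23, -1.214]
force: [3.7, 5.7, -3.9]
opening: 0.0236
```

{"method": "carry_out", "body": {
  "motion": [-0.004,0,-0.024,0,0,0,-0.8,-0.011,0,-0.021,0,0,0,-0.8,-0.017,0,-0.016,0,0,0,-0.8,-0.021,0,-0.01,0,0,0,-0.8,-0.023,0,-0.003,0,0,0,-0.8]
}}

```text
t: 47.4
tool_pos: [0.5013, -0.092, 0.1847]
orientation: [-1.181, 1.227, -1.224]
force: [13.7, -4.0, -12.8]
opening: 0.0238
```

{"method": "carry_out", "body": {
  "motion": [-0.022,0,0.004,0,0,0,-0.8,-0.018,0,0.009,0,0,0,-0.8,-0.008,0,0.008,0,0,0,-0.8,0,0,0,0,0,0,-0.8,0,0,0,0,0,0,-0.8]
}}

```text
t: 47.9
tool_pos: [0.52, -0.0433, 0.1845]
orientation: [-1.186, 1.228, -1.224]
force: [0.1, 0.7, -0.5]
opening: 0.0239
```

{"method": "carry_out", "body": {
  "motion": [0,0,0,0,0,0,-0.5,0,0,0,0,0,0,-0.1,0,0,0,0,0,0,0,0,-0.02,0,0,0,0,0,0,-0.04,0,0,0,0,0]
}}

```text
t: 48.4
tool_pos: [0.5169, -0.0454, 0.2406]
orientation: [-1.189, 1.237, -1.221]
force: [-0.4, 0.3, -0.7]
opening: 0.0458
```

{"method": "carry_out", "body": {
  "motion": [0,-0.04,0,0,0,0,-0.3,0,0,0,0,0,0,-0.8,0,0,0,0,0,0,-1,0,0,0,0,0,0,-1,0,0,0,0,0,0,-1]
}}

```text
t: 48.9
tool_pos: [0.5195, -0.0476, 0.2881]
orientation: [-1.181, 1.229, -1.228]
force: [-0.2, -0.1, -0.6]
opening: 0.0108
```

Run:
```python
from arc import *
arc((.5775,-.0935),.075,89,-1,1,0,-.8,.187)
cm,im=snap('wrist','w24')
plan([.69,.11,.275],0,10,-1)
```

```text
t 48.9 pos [ 0.5195 -0.0476  0.2881] ang 141.66 rad 0.0739 yaw -1.71 tilt [ 0.009  0.009 -1.   ] open 0.0108 F [-0.2 -0.1 -0.6] q [-0.2  -0.11  1.64  0.01  1.61 -0.17]
[0.044, 0.102, 0.133, -0.5, 0.0, -0.5, -0.8]
t 48.95 pos [ 0.5194 -0.0476  0.2879] yaw -1.7 tilt [ 0.009  0.009 -1.   ] open 0.0071 q [-0.2  -0.11  1.64  0.01  1.61 -0.17] F [-0.   0.6 -0. ]
[-0.016, 0.002, 0.017, -0.0, -0.2, -0.1, -1.0, -0.016, 0.002, 0.017, -0.1, -0.2, -0.0, -1.0, -0.016, 0.001, 0.017, -0.0, -0.2, -0.1, -1.0, -0.016, 0.001, 0.017, -0.1, -0.2, -0.0, -1.0, -0.016, 0.002, 0.017, -0.1, -0.2, -0.1, -1.0]
[-0.016, 0.001, 0.017, -0.0, -0.1, -0.0, -1.0, -0.016, 0.001, 0.016, -0.1, -0.2, -0.1, -1.0, -0.016, 0.002, 0.017, -0.0, -0.1, -0.0, -1.0, -0.016, 0.001, 0.017, -0.1, -0.2, -0.1, -1.0, -0.016, 0.001, 0.016, -0.0, -0.1, -0.0, -1.0]
```

View pics/w24.png

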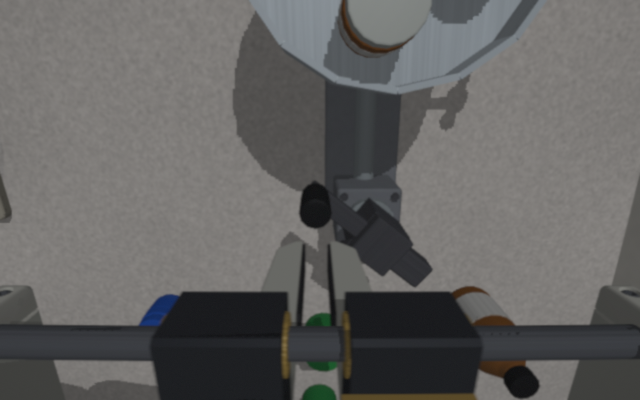

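Run:
```python
from h import *
plan([.7125,.151,.26],90,15,-1)
```

```text
t 48.95 pos [ 0.5194 -0.0476  0.2879] yaw -1.7 tilt [ 0.009  0.009 -1.   ] open 0.0071 q [-0.2  -0.11  1.64  0.01  1.61 -0.17] F [-0.   0.6 -0. ]
[-0.014, 0.002, 0.012, -0.1, -6.1, -0.0, -1.0, -0.012, 0.002, 0.014, -0.1, -6.1, -0.0, -1.0, -0.011, 0.002, 0.015, -0.0, -6.1, -0.0, -1.0, -0.009, 0.002, 0.016, -0.1, -6.1, -0.0, -1.0, -0.007, 0.002, 0.017, -0.0, -6.1, -0.0, -1.0]
[-0.005, 0.002, 0.018, -0.1, -6.1, -0.0, -1.0, -0.003, 0.002, 0.018, -0.1, -6.1, -0.0, -1.0, -0.002, 0.002, 0.018, -0.0, -6.1, -0.0, -1.0, 0.0, 0.002, 0.019, -0.1, -6.1, -0.0, -1.0, 0.002, 0.002, 0.018, -0.0, -6.1, -0.0, -1.0]
[0.004, 0.002, 0.018, -0.1, -6.1, -0.0, -1.0, 0.006, 0.002, 0.017, -0.0, -6.2, -0.0, -1.0, 0.008, 0.002, 0.017, -0.1, -6.1, -0.0, -1.0, 0.01, 0.002, 0.015, -0.0, -6.2, -0.0, -1.0, 0.012, 0.002, 0.015, -0.1, -6.1, -0.1, -1.0]
```

{"method": "carry_out", "body": {
  "motion": [-0.014,0,0.012,-0.1,-6.1,0,-1,-0.012,0,0.014,-0.1,-6.1,0,-1,-0.011,0,0.015,0,-6.1,0,-1,-0.009,0,0.016,-0.1,-6.1,0,-1,-0.007,0,0.017,0,-6.1,0,-1]
}}

```text
t: 49.45
tool_pos: [0.5819, 0.0198, 0.2827]
orientation: [-1.406, 0.827, -0.812]
force: [-0.7, -0.9, -0.5]
opening: 0.0005
```

{"method": "carry_out", "body": {
  "motion": [-0.005,0,0.018,-0.1,-6.1,0,-1,-0.003,0,0.018,-0.1,-6.1,0,-1,-0.002,0,0.018,0,-6.1,0,-1,0,0,0.019,-0.1,-6.1,0,-1,0.002,0.002,0.018,0,-6.1,0,-1]
}}

```text
t: 49.95
tool_pos: [0.6444, 0.0906, 0.2731]
orientation: [-1.535, 0.407, -0.374]
force: [1.0, 0.6, 0.0]
opening: 0.0005
```

{"method": "carry_out", "body": {
  "motion": [0.004,0.002,0.018,-0.1,-6.1,0,-1,0.006,0.002,0.017,0,-6.2,0,-1,0.008,0.002,0.017,-0.1,-6.1,0,-1,0.01,0.002,0.015,0,-6.2,0,-1,0.006,0.002,0.008,-0.1,-3,0,-1]
}}

```text
t: 50.45
tool_pos: [0.6991, 0.1565, 0.2528]
orientation: [-1.572, 0.02, 0.031]
force: [0.9, -0.6, -0.3]
opening: 0.0004
```

Run:
```python
from h import *
cm,im=snap('wrist','w25'); print(proj(cm,[[.705,.151,.18],[.738,.1505,.206]]))
plan([.7125,.151,.225],90,5,-1)
```

```text
[[308.02494714 229.46727461]
 [306.19792312 291.1754624 ]]
t 50.5 pos [0.699  0.1575 0.2516] yaw 90.6 tilt [-0.034 -0.001 -0.999] open 0.0003 q [ 0.15  0.48  1.04  0.    1.65 -1.43] F [-1.3  1.1 -0.2]
[0.003, 0.005, -0.001, 0.0, 0.1, -0.4, -1.0, 0.003, 0.005, -0.001, 0.0, 0.1, -0.4, -1.0, 0.003, 0.005, -0.002, 0.0, 0.1, -0.4, -1.0, 0.003, 0.006, -0.001, 0.0, 0.1, -0.4, -1.0, 0.002, 0.005, -0.002, 0.1, 0.2, -0.3, -1.0]
```

View pics/w25.png

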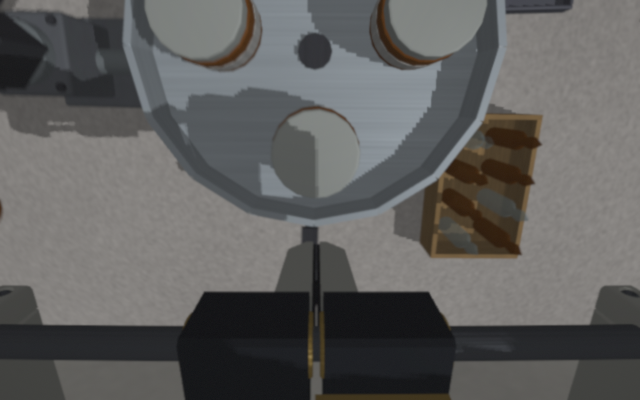

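{"method": "carry_out", "body": {
  "motion": [0.004,0.002,-0.002,0,0.1,-0.5,-1,0.004,0.002,-0.002,0,0.1,-0.5,-1,0.004,0.003,-0.002,0,0.1,-0.5,-1,0.002,0,-0.001,0,0.1,-0.4,-1,0,0,0,0,0,0,-1]
}}

```text
t: 51.0
tool_pos: [0.7125, 0.1482, 0.2407]
orientation: [-1.573, 0.004, -0.001]
force: [-0.3, -0.2, 0.2]
opening: 0.0004
```

Run:
```python
from h import *
plan([.7125,.151,.205],90,5,-1)
```

```text
t 51.0 pos [0.7125 0.1482 0.2407] yaw 89.8 tilt [-0.002 -0.002 -1.   ] open 0.0004 q [ 0.14  0.48  1.06 -0.    1.6  -1.43] F [-0.3 -0.2  0.2]
[0.0, 0.007, 0.001, 0.0, -0.0, -0.0, -1.0, 0.0, 0.007, 0.0, 0.0, -0.1, -0.0, -1.0, 0.0, 0.007, 0.001, 0.0, -0.0, -0.0, -1.0, 0.0, 0.007, 0.0, 0.1, -0.1, -0.1, -1.0, 0.0, 0.008, 0.001, 0.0, -0.0, -0.0, -1.0]
```

{"method": "carry_out", "body": {
  "motion": [0,0.009,0.001,0,0,0,-1,0,0.012,0,0,0,0,-1,0,0.011,0,0,0,0,-1,0,0.004,0,0,0,0,-1,0,0,0,0,0,0,-1]
}}

```text
t: 51.5
tool_pos: [0.7119, 0.1486, 0.2014]
orientation: [-1.573, 0.006, -0.002]
force: [-0.6, -0.0, 0.0]
opening: 0.0007
```

{"method": "carry_out", "body": {
  "motion": [0,0.001,0,0,0,0,-1,0,0.001,0,0,0,0,-1,0,0.001,0,0,0,0,-1,0,0,0,0,0,0,-1,0,0,0,0,0,0,-1]
}}

```text
t: 52.0
tool_pos: [0.7123, 0.1489, 0.1989]
orientation: [-1.573, 0.005, -0.003]
force: [0.6, 0.2, -1.0]
opening: 0.0005
```

{"method": "carry_out", "body": {
  "motion": [0,0.001,0,0,0,0,-1,0,0.001,0,0,0,0,-1,0,0,0,0,0,0,-1,0,0,0,0,0,0,-1,0,0,0,0,0,0,-1]
}}

```text
t: 52.5
tool_pos: [0.7126, 0.1489, 0.1975]
orientation: [-1.573, 0.004, -0.003]
force: [0.4, 0.1, 0.8]
opening: 0.0009
```

{"method": "carry_out", "body": {
  "motion": [0,0.001,0,0,0,0,-1,0,0.001,0,0,0,0,-1,0,0,0,0,0,0,-1,0,0,0,0,0,0,-1,0,0,0,0,0,0,-1]
}}

```text
t: 53.0
tool_pos: [0.7126, 0.1489, 0.1953]
orientation: [-1.573, 0.004, -0.003]
force: [0.5, 0.3, -0.2]
opening: 0.0003
```

{"method": "carry_out", "body": {
  "motion": [0,0.001,0,0,0,0,-1,0,0,0,0,0,0,-1,0,0.001,0,0,0,0,-1,0,0,0,0,0,0,-1,0,0,0,0,0,0,-1]
}}

```text
t: 53.5
tool_pos: [0.713, 0.149, 0.1953]
orientation: [-1.573, 0.002, -0.005]
force: [0.4, -0.4, 0.5]
opening: 0.0006
```

{"method": "carry_out", "body": {
  "motion": [0,0.001,0,0,0,0,-1,0,0,0,0,0,0,-1,0,0.001,0,0,0,0,-1,0,0,0,0,0,0,-1,0,0,0,0,0,0,-1]
}}

```text
t: 54.0
tool_pos: [0.7133, 0.149, 0.1953]
orientation: [-1.572, 0.001, -0.006]
force: [-1.0, 0.3, 2.2]
opening: 0.0007
```

{"method": "carry_out", "body": {
  "motion": [0,0.001,0,0,0,0,-1,0,0,0,0,0,0,-1,0,0.001,0,0,0,0,-1,0,0,0,0,0,0,-1,0,0,0,0,0,0,-1]
}}

```text
t: 54.5
tool_pos: [0.7134, 0.149, 0.1952]
orientation: [-1.572, 0.0, -0.007]
force: [-0.6, 0.7, 3.0]
opening: 0.0002
```

{"method": "carry_out", "body": {
  "motion": [0,-0.015,0,0,0,0,-1,0,-0.015,0,0,0,0,-1,-0.01,0,-0.018,0,0,0.3,-1,-0.01,0,-0.018,0,0,0.2,-1,-0.01,0,-0.017,0,0,0,-1]
}}

```text
t: 55.0
tool_pos: [0.6835, 0.0975, 0.23]
orientation: [-1.572, 0.003, 0.001]
force: [0.2, -0.4, -0.5]
opening: 0.0005
```

{"method": "carry_out", "body": {
  "motion": [0,0.01,0,0,0,0,-1,0,0.01,0,0,0,0,-1,0,0.005,0,0,0,0,-1,0,0,0,0,0,0,-1,0,0,0,0,0,0,-1]
}}

```text
t: 55.5
tool_pos: [0.6844, 0.0971, 0.2064]
orientation: [-1.571, 0.002, -0.002]
force: [-0.0, -0.7, -0.7]
opening: -0.0001
```

Run:
```python
from h import *
print(robot.tips_ahead)
plan([.6835,.0965,.195],90,3,-1)
```

```text
0.019
t 55.5 pos [0.6844 0.0971 0.2064] yaw 89.9 tilt [ 0. -0. -1.] open -0.0001 q [ 0.07  0.39  1.24 -0.    1.51 -1.5 ] F [-0.  -0.7 -0.7]
[-0.0, 0.004, -0.0, 0.0, -0.0, 0.0, -1.0, -0.0, 0.004, -0.0, 0.0, -0.1, 0.0, -1.0, -0.001, 0.003, -0.001, 0.0, -0.0, 0.0, -1.0]
```

{"method": "carry_out", "body": {
  "motion": [0,0.004,0,0,0,0,-1,0,0.003,0,0,0,0,-1,0,0.002,0,0,0,0,-1,0,0.001,0,0,0,0,-1,0,0,0,0,0,0,-1]
}}

```text
t: 56.0
tool_pos: [0.6846, 0.0984, 0.1953]
orientation: [-1.571, 0.001, -0.001]
force: [0.2, 0.4, 0.9]
opening: 0.0002
```

{"method": "carry_out", "body": {
  "motion": [0,0.001,0,0,0,0,-1,0,0.001,0,0,0,0,-1,0,0,0,0,0,0,-1,0,0.001,0,0,0,0,-1,0,0,0,0,0,0,-1]
}}

```text
t: 56.5
tool_pos: [0.6848, 0.0982, 0.1926]
orientation: [-1.571, 0.0, -0.001]
force: [-0.1, 0.1, -0.3]
opening: 0.0002
```

{"method": "carry_out", "body": {
  "motion": [0,0.001,0,0,0,0,-1,0,0,0,0,0,0,-1,0,0.001,0,0,0,0,-1,0,0,0,0,0,0,-1,0,0,0,0,0,0,-1]
}}

```text
t: 57.0
tool_pos: [0.6856, 0.0984, 0.1924]
orientation: [-1.571, -0.002, -0.004]
force: [-0.8, -0.0, 0.6]
opening: 0.0005
```

{"method": "carry_out", "body": {
  "motion": [0,0.001,0,0,0,0,-1,0,0,0,0,0,0,-1,0,0.001,0,0,0,0,-1,0,0,0,0,0,0,-1,0,0,0,0,0,0,-1]
}}

```text
t: 57.5
tool_pos: [0.6862, 0.0989, 0.1924]
orientation: [-1.57, -0.004, -0.005]
force: [-0.9, 0.1, 2.4]
opening: 0.0005
```

{"method": "carry_out", "body": {
  "motion": [0,-0.02,0,0,0,0,-1,0,-0.04,0,0,0,0,-1,0,-0.03,0,0,0,0,-1,0,0,0,0,0,0,-1,0,0,0,0,0,0,-0.6]
}}

```text
t: 58.0
tool_pos: [0.684, 0.0982, 0.2794]
orientation: [-1.571, 0.003, 0.001]
force: [0.2, 0.6, -0.7]
opening: 0.0049
```

Run:
```python
from h import *
plan([.520,-.0433,.275],-1.3,15,-0.2)
```

```text
t 58.0 pos [0.684  0.0982 0.2794] yaw 89.9 tilt [-0.002 -0.    -1.   ] open 0.0049 q [ 0.07  0.37  1.13 -0.    1.64 -1.5 ] F [ 0.2  0.6 -0.7]
[-0.011, 0.0, -0.009, 0.0, 6.1, -0.0, -0.2, -0.01, 0.0, -0.011, 0.0, 6.1, -0.0, -0.2, -0.009, 0.0, -0.012, 0.0, 6.1, -0.0, -0.2, -0.007, 0.0, -0.012, 0.0, 6.1, -0.0, -0.2, -0.006, 0.0, -0.013, 0.0, 6.1, -0.0, -0.2]
[-0.005, 0.0, -0.014, 0.0, 6.1, -0.0, -0.2, -0.003, 0.001, -0.014, 0.0, 6.1, -0.0, -0.2, -0.002, 0.0, -0.014, 0.0, 6.1, -0.0, -0.2, -0.0, 0.001, -0.014, 0.0, 6.1, -0.0, -0.2, 0.002, 0.0, -0.014, 0.0, 6.1, -0.0, -0.2]
[0.003, 0.001, -0.014, 0.0, 6.0, -0.0, -0.2, 0.004, 0.0, -0.014, 0.0, 6.1, -0.0, -0.2, 0.006, 0.001, -0.013, 0.0, 6.0, 0.0, -0.2, 0.007, 0.0, -0.013, 0.1, 6.1, 0.0, -0.2, 0.009, 0.001, -0.012, 0.0, 6.0, 0.0, -0.2]
```

{"method": "carry_out", "body": {
  "motion": [-0.011,0,-0.009,0,6.1,0,-0.2,-0.01,0,-0.011,0,6.1,0,-0.2,-0.009,0,-0.012,0,6.1,0,-0.2,-0.007,0,-0.012,0,6.1,0,-0.2,-0.006,0,-0.013,0,6.1,0,-0.2]
}}

```text
t: 58.5
tool_pos: [0.6249, 0.0506, 0.2683]
orientation: [-1.532, 0.443, -0.42]
force: [-0.0, 0.1, 1.3]
opening: 0.0366
```

{"method": "carry_out", "body": {
  "motion": [-0.005,0,-0.014,0,6.1,0,-0.2,-0.003,0,-0.014,0,6.1,0,-0.2,-0.002,0,-0.014,0,6.1,0,-0.2,0,0,-0.014,0,6.1,0,-0.2,0.002,0,-0.014,0,6.1,0,-0.2]
}}

```text
t: 59.0
tool_pos: [0.5629, 0.0034, 0.257]
orientation: [-1.411, 0.883, -0.841]
force: [-0.8, -0.3, 0.3]
opening: 0.0374
```

{"method": "carry_out", "body": {
  "motion": [0.003,0,-0.014,0,6,0,-0.2,0.004,0,-0.014,0,6.1,0,-0.1,0.006,0,-0.013,0,6,0,0,0.007,0,-0.013,0.1,6.1,0,0,0.006,0,-0.008,0,3,0,0]
}}

```text
t: 59.5
tool_pos: [0.5019, -0.0396, 0.2473]
orientation: [-1.225, 1.266, -1.212]
force: [0.1, -1.0, -0.0]
opening: 0.0467
```

{"method": "carry_out", "body": {
  "motion": [0,0,0,0,0,0,0,0,0,0,0,0,0,0,0,0,0,0,0,0,0,0,0,0,0,0,0,0,0,0,0,0,0,0,0]
}}

```text
t: 60.0
tool_pos: [0.5002, -0.0391, 0.2424]
orientation: [-1.231, 1.269, -1.205]
force: [0.2, -0.2, -1.1]
opening: 0.0465
```

Run:
```python
from h import *
cm,im=snap('wrist','w26'); print(proj(cm,[[.52,-.046,.2035],[.52,-.046,.1535]]))
crop(im,230,120,430,300,3,'w26c')
plan([.520,-.0433,.225],-1.3,3,0)
```

```text
[[350.46860214 250.47970386]
 [347.4044194  220.57999598]]
t 60.05 pos [ 0.5002 -0.0391  0.2424] yaw -1.7 tilt [-0.05   0.003 -0.999] open 0.0465 q [-0.18 -0.09  1.7  -0.01  1.58 -0.15] F [-0.3  1.   1.1]
[0.001, 0.005, 0.007, 1.0, -0.1, -0.0, 0.0, 0.001, 0.006, 0.007, 0.9, -0.1, -0.0, 0.0, 0.002, 0.006, 0.006, 1.0, -0.2, -0.1, 0.0]
```

View pics/w26c.png

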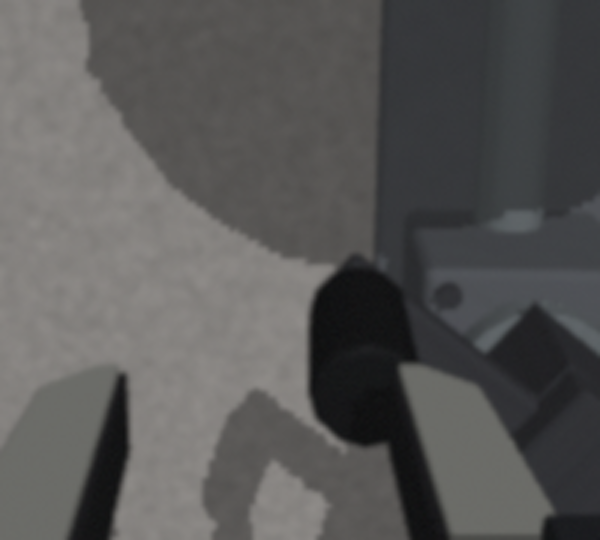

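{"method": "carry_out", "body": {
  "motion": [0.001,0,0.008,1,0,0,0,0.002,0,0.008,1,0,0,0,0.001,0,0.005,0.8,0,0,0,0,0,0,0,0,0,0,0,0,0,0,0,0,0]
}}

```text
t: 60.55
tool_pos: [0.5238, -0.0439, 0.242]
orientation: [-1.192, 1.227, -1.231]
force: [0.3, -0.9, -0.4]
opening: 0.0462
```

Run:
```python
from h import *
plan([.520,-.0433,.185],-1.3,4,0)
```

```text
t 60.55 pos [ 0.5238 -0.0439  0.242 ] yaw -1.6 tilt [ 0.004  0.001 -1.   ] open 0.0462 q [-0.18 -0.08  1.69  0.    1.52 -0.15] F [ 0.3 -0.9 -0.4]
[-0.0, 0.014, -0.001, -0.1, -0.1, -0.0, 0.0, -0.0, 0.014, -0.001, -0.1, -0.1, -0.0, 0.0, -0.0, 0.014, -0.001, -0.0, -0.1, -0.0, 0.0, -0.0, 0.015, -0.001, -0.1, -0.0, -0.1, 0.0]
```

{"method": "carry_out", "body": {
  "motion": [0,0.014,-0.001,0,0,0,0,0,0.016,-0.001,0,0,0,0,0,0.016,-0.001,0,0,0,0,0,0.008,0,0,0,0,0,0,0,0,0,0,0,-0.2]
}}

```text
t: 61.05
tool_pos: [0.5198, -0.0437, 0.1831]
orientation: [-1.192, 1.228, -1.231]
force: [0.7, 0.3, 0.8]
opening: 0.0423
```

{"method": "carry_out", "body": {
  "motion": [0,0,0,0,0,0,-0.4,0,0,0,0,0,0,-0.6,0,0,0,0,0,0,-0.8,0,0,0,0,0,0,-0.8,0,0,0,0,0,0,-0.8]
}}

```text
t: 61.55
tool_pos: [0.5199, -0.0439, 0.1838]
orientation: [-1.193, 1.228, -1.231]
force: [0.3, -0.5, -3.8]
opening: 0.0236
```

Run:
```python
from arc import *
arc((.577,-.0924),.0757,139.3,40,6,0,-.8,.184)
```

```text
t 61.55 pos [ 0.5199 -0.0439  0.1838] ang 139.62 rad 0.0749 yaw -1.64 tilt [ 0.003  0.001 -1.   ] open 0.0236 F [ 0.3 -0.5 -3.8] q [-0.18 -0.05  1.78  0.    1.42 -0.15]
[-0.016, -0.0, 0.016, -0.2, 0.0, -0.1, -0.8, -0.009, -0.0, 0.019, 0.0, 0.0, 0.0, -0.8, -0.004, -0.0, 0.022, 0.0, 0.0, 0.0, -0.8, 0.003, -0.0, 0.021, 0.0, 0.0, 0.0, -0.8, 0.009, -0.0, 0.02, 0.0, 0.0, 0.0, -0.8]
[0.014, -0.0, 0.017, 0.0, 0.0, 0.0, -0.8]
```

{"method": "carry_out", "body": {
  "motion": [-0.015,0,0.016,0,0,0,-0.8,-0.009,0,0.019,0,0,0,-0.8,-0.004,0,0.022,0,0,0,-0.8,0.003,0,0.021,0,0,0,-0.8,0.009,0,0.02,0,0,0,-0.8]
}}

```text
t: 62.05
tool_pos: [0.6163, -0.0285, 0.1835]
orientation: [-1.199, 1.235, -1.225]
force: [-4.9, -2.1, -1.3]
opening: 0.0234
```

{"method": "carry_out", "body": {
  "motion": [0.012,0,0.014,0,0,0,-0.8,0,0,0,0,0,0,-0.8,0,0,0,0,0,0,-0.8,0,0,0,0,0,0,-0.8,0,0,0,0,0,0,-0.8]
}}

```text
t: 62.55
tool_pos: [0.631, -0.0405, 0.1835]
orientation: [-1.199, 1.236, -1.225]
force: [0.0, -0.5, -2.1]
opening: 0.0235
```

Run:
```python
from arc import *
arc((.577,-.0924),.0757,44,34.9,2,0,-.8,.184)
```

```text
t 62.55 pos [ 0.631  -0.0405  0.1835] ang 43.88 rad 0.0749 yaw -1.6 tilt [-0.006  0.003 -1.   ] open 0.0235 F [ 0.  -0.5 -2.1] q [-0.15  0.25  1.45  0.    1.45 -0.12]
[0.004, -0.001, 0.005, 0.4, -0.0, -0.2, -0.8, 0.004, 0.0, 0.003, -0.0, -0.0, 0.0, -0.8]
```

{"method": "carry_out", "body": {
  "motion": [0.005,0,0.005,0.2,0,0,-0.8,0.004,0,0.003,0,0,0,-0.8,0,0,0,0,0,0,-0.8,0,0,0,0,0,0,-0.8,0,0,0,0,0,0,-0.8]
}}

```text
t: 63.05
tool_pos: [0.6377, -0.0486, 0.1835]
orientation: [-1.196, 1.234, -1.223]
force: [-2.0, 1.2, -0.4]
opening: 0.0235
```

Run:
```python
from arc import *
arc((.577,-.0924),.0757,34.9,34.9,1,0,-.8,.184)
```

```text
t 63.05 pos [ 0.6377 -0.0486  0.1835] ang 35.79 rad 0.0749 yaw -1.54 tilt [-0.004  0.005 -1.   ] open 0.0235 F [-2.   1.2 -0.4] q [-0.16  0.27  1.43  0.    1.45 -0.13]
[0.0, -0.001, 0.001, 0.3, -0.0, -0.3, -0.8]
```

{"method": "carry_out", "body": {
  "motion": [0,0,0,0,0,0,-0.5,0,0,0,0,0,0,-0.2,0,0,0,0,0,0,0,0,-0.02,0,0,0,0,0,0,-0.04,0,0,0,0,0.2]
}}

```text
t: 63.55
tool_pos: [0.6355, -0.0492, 0.2382]
orientation: [-1.203, 1.241, -1.22]
force: [1.0, -0.8, -0.2]
opening: 0.0502
```

{"method": "carry_out", "body": {
  "motion": [0,-0.025,0,0,0,0,0.3,0,0,0,0,0,0,0.3,0,0,0,0,0,0,0.3,0,0,0,0,0,0,0.3,0,0,0,0,0,0,0.3]
}}

```text
t: 64.05
tool_pos: [0.6385, -0.0504, 0.269]
orientation: [-1.197, 1.233, -1.226]
force: [-0.2, -0.4, -0.3]
opening: 0.0602
```

Run:
```python
from h import *
plan([.565,-.112,.265],-54,10,0.3)
```

```text
t 64.05 pos [ 0.6385 -0.0504  0.269 ] yaw -1.6 tilt [-0.003  0.002 -1.   ] open 0.0602 q [-0.16  0.23  1.32  0.    1.6  -0.13] F [-0.2 -0.4 -0.3]
[0.006, 0.0, -0.007, 0.0, 5.2, -0.0, 0.3, 0.007, 0.0, -0.007, 0.0, 5.2, -0.0, 0.3, 0.008, 0.001, -0.006, 0.0, 5.3, 0.0, 0.3, 0.008, 0.0, -0.005, 0.0, 5.2, 0.0, 0.3, 0.008, 0.001, -0.004, 0.0, 5.3, 0.0, 0.3]
[0.009, 0.0, -0.004, 0.0, 5.2, 0.0, 0.3, 0.009, 0.001, -0.003, 0.1, 5.3, 0.0, 0.3, 0.01, 0.0, -0.002, 0.0, 5.2, 0.0, 0.3, 0.009, 0.001, -0.001, 0.1, 5.3, 0.0, 0.3, 0.01, 0.0, 0.0, 0.0, 5.2, 0.0, 0.3]
```

{"method": "carry_out", "body": {
  "motion": [0.006,0,-0.007,0,5.2,0,0.3,0.007,0,-0.007,0,5.2,0,0.3,0.008,0,-0.006,0,5.3,0,0.3,0.008,0,-0.005,0,5.2,0,0.3,0.008,0,-0.004,0,5.3,0,0.3]
}}

```text
t: 64.55
tool_pos: [0.5982, -0.0802, 0.2602]
orientation: [-0.942, 1.58, -1.559]
force: [-0.5, -0.2, -0.4]
opening: 0.0604
```

{"method": "carry_out", "body": {
  "motion": [0.009,0,-0.004,0,5.2,0,0.3,0.009,0,-0.003,0,5.3,0,0.3,0.01,0,-0.002,0,5.2,0,0.3,0.009,0,-0.001,0,5.3,0,0.3,0.005,0,0,0,3,0,0.3]
}}

```text
t: 65.05
tool_pos: [0.5589, -0.1079, 0.2523]
orientation: [-0.635, 1.882, -1.851]
force: [0.5, -0.2, 0.8]
opening: 0.0606
```

Run:
```python
from h import *
robot.read_state(); cm,im=snap('wrist','w27')
C=np.array([.5777,-.0955]); 
print(proj(cm,[[*C,.16]]))
crop(im,210,60,450,290,3,'w27c')
plan([.5777,-.0955,.21],-54,5,0.3)
s=robot.read_state(); np.save('st27.npy',np.r_[s['tool_pos'],s['orientation']])
c,i=snap('scene','s27'); crop(i,300,190,430,300,6,'s27')
```

```text
[[319.321913  180.2904942]]
t 65.1 pos [ 0.5585 -0.1082  0.252 ] yaw -53.9 tilt [-0.028  0.007 -1.   ] open 0.0608 q [-0.28  0.07  1.53 -0.    1.57  0.66] F [-0.  -1.5 -0.7]
[-0.005, 0.008, 0.0, 0.3, 0.0, 0.2, 0.3, -0.005, 0.008, 0.0, 0.2, 0.0, 0.2, 0.3, -0.005, 0.009, 0.001, 0.3, 0.0, 0.2, 0.3, -0.004, 0.008, 0.0, 0.2, 0.1, 0.2, 0.3, -0.005, 0.009, 0.001, 0.3, 0.0, 0.3, 0.3]
```

View pics/w27c.png

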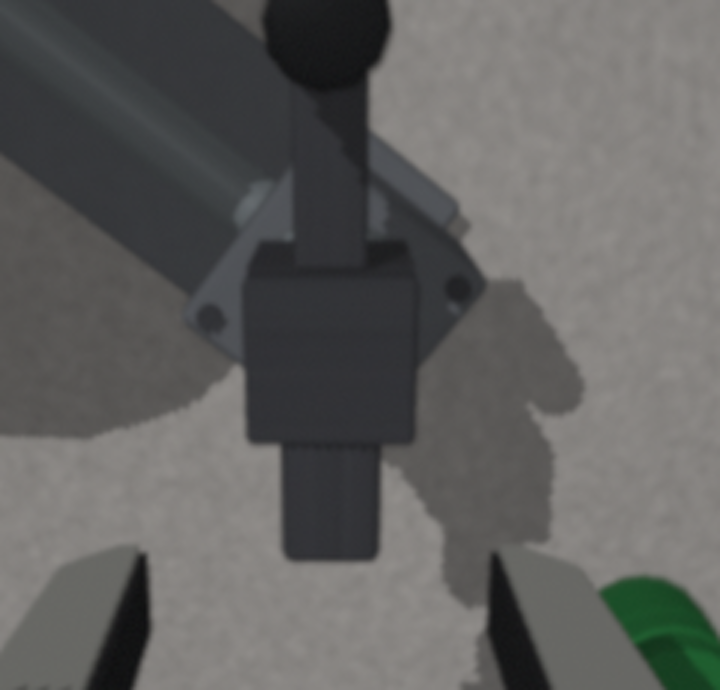

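View pics/s27.png

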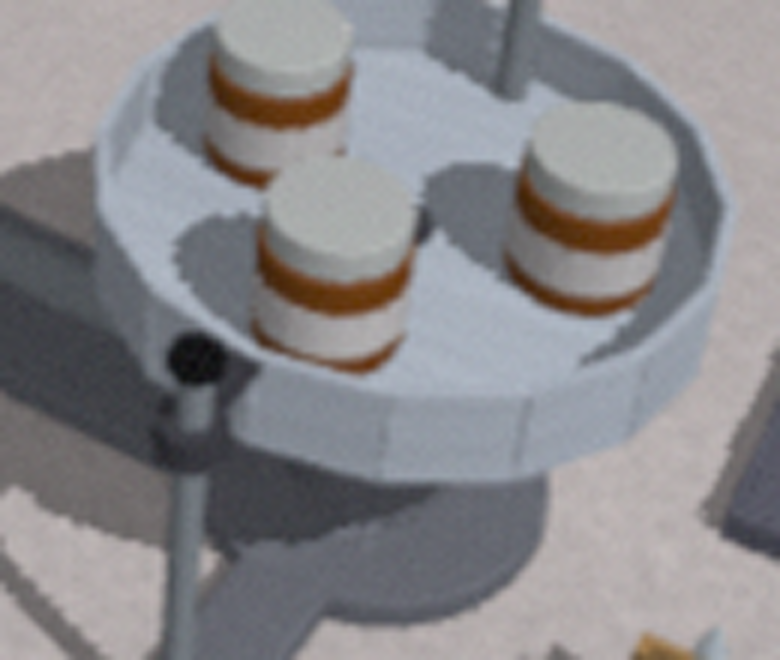

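{"method": "carry_out", "body": {
  "motion": [-0.009,0,0.001,0.5,0,0.4,0.3,-0.009,0,0,0.4,0,0.4,0.3,-0.006,0,0.001,0.4,0,0.3,0.3,0,0,0,0,0,0,0.3,0,0,0,0,0,0,0.3]
}}

```text
t: 65.65
tool_pos: [0.5816, -0.0925, 0.25]
orientation: [-0.614, 1.852, -1.851]
force: [-0.8, 0.0, 0.4]
opening: 0.0601
```

Run:
```python
from h import *
plan([.5777,-.0955,.153],-54,5,0.3)
```

```text
t 65.65 pos [ 0.5816 -0.0925  0.25  ] yaw -53.2 tilt [ 0.002  0.001 -1.   ] open 0.0601 q [-0.25  0.09  1.51  0.    1.54  0.68] F [-0.8  0.   0.4]
[0.001, 0.019, 0.0, -0.0, 0.2, -0.0, 0.3, 0.001, 0.019, 0.0, -0.0, 0.1, -0.0, 0.3, 0.001, 0.02, 0.0, -0.0, 0.2, -0.0, 0.3, 0.001, 0.019, 0.0, -0.0, 0.1, -0.1, 0.3, 0.001, 0.02, 0.0, -0.0, 0.2, -0.0, 0.3]
```

{"method": "carry_out", "body": {
  "motion": [0.002,0.019,0,0,0.2,0,0.3,0.002,0.024,0,0,0.2,0,0.3,0.001,0.024,0,0,0.2,0,0.3,0,0.02,0,0,0,0,0.3,0,0.007,0,0,0,0,0.3]
}}

```text
t: 66.15
tool_pos: [0.5798, -0.0956, 0.156]
orientation: [-0.602, 1.853, -1.858]
force: [-0.0, 0.4, -0.9]
opening: 0.0605
```

{"method": "carry_out", "body": {
  "motion": [0,0,0,0,0,0,0.1,0,0,0,0,0,0,-0.1,0,0,0,0,0,0,-0.3,0,0,0,0,0,0,-0.5,0,0,0,0,0,0,-0.5],
  "squeeze": 40
}}

```text
t: 66.65
tool_pos: [0.5788, -0.0945, 0.1565]
orientation: [-0.605, 1.856, -1.856]
force: [1.3, -0.0, -7.3]
opening: 0.0417
```

{"method": "carry_out", "body": {
  "motion": [0,-0.004,0,0,0,0,-0.5,0,-0.006,0,0,0,0,-0.5,0,-0.01,0,0,0,0,-0.5,0,-0.01,0,0,0,0,-0.5,0,-0.01,0,0,0,0,-0.5]
}}

```text
t: 67.15
tool_pos: [0.5784, -0.0947, 0.198]
orientation: [-0.606, 1.857, -1.856]
force: [0.1, -0.8, -4.5]
opening: 0.041
```

{"method": "carry_out", "body": {
  "motion": [0,-0.02,0,0,0,0,-0.5,0,-0.03,0,0,0,0,-0.5,0,-0.03,0,0,0,0,-0.5,0,-0.03,0,0,0,0,-0.5,0,0,0,0,0,0,-0.5]
}}

```text
t: 67.65
tool_pos: [0.5773, -0.0947, 0.3194]
orientation: [-0.602, 1.854, -1.857]
force: [1.2, -0.6, -4.4]
opening: 0.0415
```

Run:
```python
from h import *
ct=imaging.camera_model('top'); print(plane(ct,[(196,126),(228,126),(228,172),(196,174)],.095).round(3))
plan([.465,.350,.31],-54,15,-.5)
c,i=snap('scene','s28'); crop(i,240,120,440,300,4,'s28')
```

```text
[[0.773 0.376 0.095]
 [0.775 0.27  0.095]
 [0.621 0.265 0.095]
 [0.614 0.369 0.095]]
t 67.65 pos [ 0.5773 -0.0947  0.3194] yaw -53.7 tilt [ 0.007  0.001 -1.   ] open 0.0415 q [-0.25  0.06  1.41  0.    1.66  0.69] F [ 1.2 -0.6 -4.4]
[-0.012, 0.001, -0.028, -0.0, 0.0, -0.0, -0.5, -0.011, 0.001, -0.028, -0.0, 0.0, -0.0, -0.5, -0.012, 0.001, -0.028, -0.0, 0.0, -0.0, -0.5, -0.011, 0.0, -0.028, -0.0, 0.0, -0.0, -0.5, -0.012, 0.001, -0.028, -0.0, 0.0, -0.0, -0.5]
[-0.011, 0.0, -0.028, -0.0, 0.0, -0.0, -0.5, -0.012, 0.001, -0.029, -0.0, 0.0, -0.0, -0.5, -0.011, 0.0, -0.028, -0.0, 0.0, -0.0, -0.5, -0.012, 0.001, -0.029, -0.0, 0.0, -0.0, -0.5, -0.011, 0.0, -0.028, -0.0, 0.1, -0.1, -0.5]
[-0.012, 0.001, -0.029, -0.0, 0.0, -0.0, -0.5, -0.011, 0.0, -0.028, -0.0, 0.1, -0.1, -0.5, -0.012, 0.001, -0.029, -0.1, 0.0, -0.0, -0.5, -0.011, 0.0, -0.028, -0.0, 0.1, -0.1, -0.5, -0.012, 0.001, -0.029, -0.1, 0.0, -0.0, -0.5]
```

View pics/s28.png

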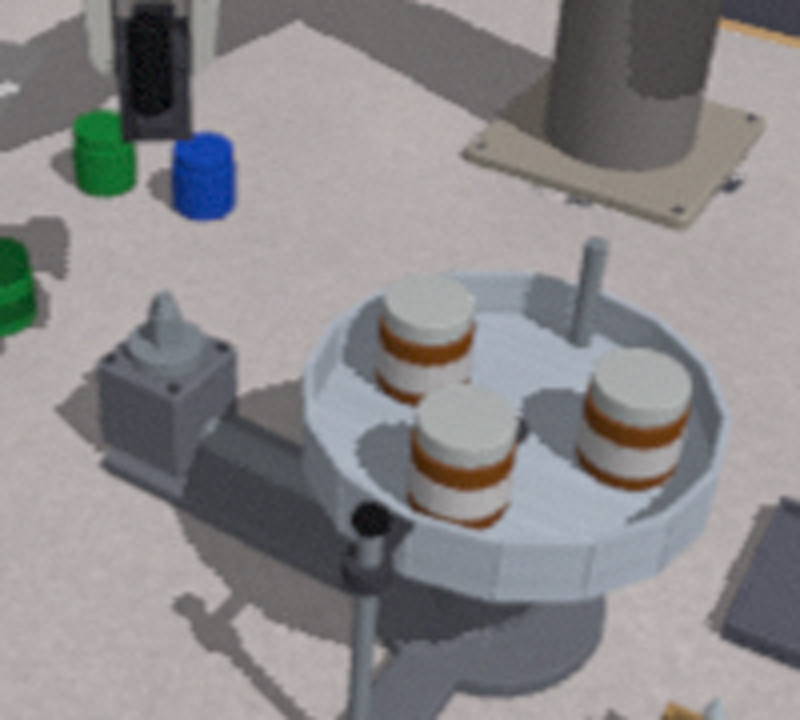

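Run:
```python
from h import *
ct=imaging.camera_model('top'); print(plane(ct,[(148,196),(150,242)],.1).round(3))
plan([.465,.345,.315],-10,15,-.5)
```

```text
[[0.54  0.517 0.1  ]
 [0.393 0.502 0.1  ]]
t 67.7 pos [ 0.5767 -0.0946  0.3166] yaw -53.7 tilt [ 0.004  0.001 -1.   ] open 0.0419 q [-0.25  0.07  1.41  0.    1.66  0.69] F [ 0.2 -0.8 -4.9]
[-0.011, 0.0, -0.028, -0.0, -2.9, -0.0, -0.5, -0.013, 0.0, -0.027, -0.0, -2.9, -0.0, -0.5, -0.014, 0.0, -0.027, -0.0, -2.9, -0.0, -0.5, -0.015, 0.0, -0.026, -0.0, -2.9, -0.0, -0.5, -0.017, 0.0, -0.025, -0.0, -2.9, -0.0, -0.5]
[-0.018, 0.0, -0.024, -0.0, -2.9, -0.0, -0.5, -0.019, 0.0, -0.023, -0.0, -2.9, -0.0, -0.5, -0.02, 0.0, -0.022, -0.0, -2.9, -0.0, -0.5, -0.022, 0.0, -0.021, -0.0, -2.9, -0.0, -0.5, -0.023, 0.0, -0.02, -0.0, -2.9, -0.0, -0.5]
[-0.024, 0.0, -0.019, -0.0, -2.9, -0.0, -0.5, -0.024, 0.0, -0.018, -0.0, -2.9, -0.0, -0.5, -0.026, 0.001, -0.017, -0.1, -3.0, -0.0, -0.5, -0.026, 0.0, -0.016, -0.0, -2.9, -0.1, -0.5, -0.027, 0.001, -0.014, -0.1, -3.0, -0.0, -0.5]
```

{"method": "carry_out", "body": {
  "motion": [-0.011,-0.002,-0.028,0,-2.9,0,-0.5,-0.013,-0.002,-0.027,0,-2.9,0,-0.5,-0.014,-0.002,-0.027,0,-2.9,0,-0.5,-0.015,-0.002,-0.026,0,-2.9,0,-0.5,-0.017,-0.002,-0.025,0,-2.9,0,-0.5]
}}

```text
t: 68.2
tool_pos: [0.5345, 0.052, 0.316]
orientation: [-0.815, 1.699, -1.689]
force: [-0.0, 0.8, -6.3]
opening: 0.0418
```

{"method": "carry_out", "body": {
  "motion": [-0.018,-0.001,-0.024,0,-2.9,0,-0.5,-0.019,-0.001,-0.023,0,-2.9,0,-0.5,-0.02,-0.001,-0.022,0,-2.9,0,-0.5,-0.022,-0.001,-0.021,0,-2.9,0,-0.5,-0.023,-0.001,-0.02,0,-2.9,0,-0.5]
}}

```text
t: 68.7
tool_pos: [0.4911, 0.2028, 0.3098]
orientation: [-1.005, 1.528, -1.505]
force: [0.6, -0.4, -5.6]
opening: 0.0418
```

{"method": "carry_out", "body": {
  "motion": [-0.024,0,-0.019,0,-2.9,0,-0.5,-0.024,0,-0.018,0,-2.9,0,-0.5,-0.026,0,-0.017,0,-3,0,-0.5,-0.026,0,-0.016,0,-2.9,0,-0.5,-0.015,0,-0.008,0,-2,0,-0.5]
}}

```text
t: 69.2
tool_pos: [0.4463, 0.3417, 0.2982]
orientation: [-1.164, 1.356, -1.322]
force: [0.2, -0.9, -6.2]
opening: 0.0413
```

Run:
```python
from h import *
cm,im=snap('wrist','w29')
plan([.465,.35,.15],-10,8,-.5)
```

```text
t 69.25 pos [0.4453 0.3434 0.2976] yaw -9.4 tilt [-0.042 -0.008 -0.999] open 0.0421 q [0.56 0.05 1.47 0.02 1.67 0.72] F [-2.4  1.  -5.4]
[-0.001, 0.018, 0.003, 0.3, 0.1, 0.1, -0.5, -0.002, 0.018, 0.003, 0.3, 0.1, 0.1, -0.5, -0.001, 0.018, 0.003, 0.3, 0.1, 0.1, -0.5, -0.001, 0.019, 0.003, 0.3, 0.1, 0.1, -0.5, -0.002, 0.018, 0.003, 0.3, 0.0, 0.1, -0.5]
[-0.001, 0.019, 0.002, 0.3, 0.1, 0.1, -0.5, -0.002, 0.019, 0.002, 0.2, 0.0, 0.1, -0.5, -0.001, 0.018, 0.002, 0.3, 0.1, 0.2, -0.5]
```

View pics/w29.png

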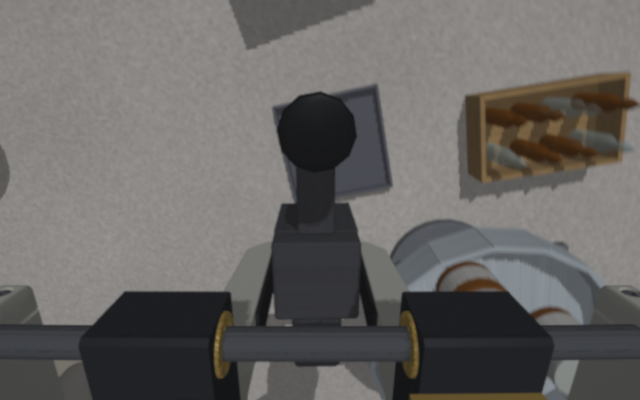

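{"method": "carry_out", "body": {
  "motion": [-0.002,0.018,0.004,0.4,0.1,0.1,-0.5,-0.002,0.018,0.004,0.4,0.1,0.1,-0.5,-0.002,0.018,0.004,0.4,0.1,0.1,-0.5,-0.002,0.019,0.003,0.4,0.1,0.1,-0.5,-0.002,0.018,0.003,0.3,0,0.1,-0.5]
}}

```text
t: 69.75
tool_pos: [0.4585, 0.3493, 0.1953]
orientation: [-1.142, 1.337, -1.334]
force: [0.1, 0.3, -4.3]
opening: 0.0412
```

{"method": "carry_out", "body": {
  "motion": [-0.001,0.019,0.002,0.3,0.1,0.1,-0.5,-0.001,0.015,0.002,0.2,0,0.1,-0.5,0,0,0,0,0,0,-0.5,0,0,0,0,0,0,-0.5,0,0,0,0,0,0,-0.5]
}}

```text
t: 70.25
tool_pos: [0.456, 0.3453, 0.148]
orientation: [-1.152, 1.339, -1.34]
force: [-0.3, 0.2, -4.2]
opening: 0.042
```

Run:
```python
from h import *
plan([.464,.35,.063],-10,6,-.5)
```

```text
t 70.25 pos [0.456  0.3453 0.148 ] yaw -9.8 tilt [-0.02  -0.018 -1.   ] open 0.042 q [ 0.56  0.14  1.64 -0.    1.38  0.73] F [-0.3  0.2 -4.2]
[-0.001, 0.014, 0.001, 0.2, 0.0, 0.2, -0.5, -0.001, 0.014, 0.001, 0.2, 0.0, 0.2, -0.5, -0.001, 0.014, 0.002, 0.1, 0.0, 0.2, -0.5, -0.001, 0.014, 0.001, 0.2, 0.1, 0.2, -0.5, -0.002, 0.014, 0.001, 0.1, 0.0, 0.2, -0.5]
[-0.001, 0.015, 0.002, 0.2, 0.1, 0.2, -0.5]
```

{"method": "carry_out", "body": {
  "motion": [-0.001,0.014,0.002,0.3,0,0.3,-0.5,-0.001,0.016,0.002,0.3,0,0.3,-0.5,-0.001,0.016,0.002,0.2,0,0.2,-0.5,-0.001,0.016,0.001,0.2,0,0.2,-0.5,-0.001,0.01,0.001,0.1,0,0.2,-0.5]
}}

```text
t: 70.75
tool_pos: [0.469, 0.351, 0.0819]
orientation: [-1.107, 1.328, -1.334]
force: [-0.8, 0.1, -5.4]
opening: 0.0416
```

{"method": "carry_out", "body": {
  "motion": [0,0,0,0,0,0,-0.5,0,0,0,0,0,0,-0.5,0,0,0,0,0,0,-0.5,0,0,0,0,0,0,-0.5,0,0,0,0,0,0,-0.5]
}}

```text
t: 71.25
tool_pos: [0.4702, 0.3519, 0.0848]
orientation: [-1.104, 1.327, -1.334]
force: [-0.4, 0.0, -5.7]
opening: 0.042
```

Run:
```python
from h import *
plan([.464,.35,.0615],-10,4,-.5)
```

```text
t 71.25 pos [0.4702 0.3519 0.0848] yaw -9.8 tilt [ 0.016  0.009 -1.   ] open 0.042 q [ 0.56  0.2   1.7  -0.    1.22  0.73] F [-0.4  0.  -5.7]
[0.001, 0.006, -0.002, -0.2, 0.0, -0.2, -0.5, 0.001, 0.006, -0.001, -0.2, 0.1, -0.2, -0.5, 0.001, 0.006, -0.002, -0.2, 0.0, -0.1, -0.5, 0.0, 0.005, -0.001, -0.2, 0.1, -0.2, -0.5]
```

{"method": "carry_out", "body": {
  "motion": [0.001,0.006,-0.001,-0.2,0,-0.2,-0.5,0.001,0.006,-0.001,-0.2,0,-0.2,-0.5,0,0.005,-0.001,-0.2,0,-0.1,-0.5,0,0.003,0,-0.1,0,-0.1,-0.5,0,0,0,0,0,0,-0.5]
}}

```text
t: 71.75
tool_pos: [0.467, 0.3505, 0.0632]
orientation: [-1.122, 1.333, -1.335]
force: [0.2, -0.1, -5.2]
opening: 0.0419
```

{"method": "carry_out", "body": {
  "motion": [0,0.001,0,0,0,0,-0.5,0,0.001,0,0,0,0,-0.5,0,0,0,0,0,0,-0.5,0,0,0,0,0,0,-0.5,0,0,0,0,0,0,-0.5]
}}

```text
t: 72.25
tool_pos: [0.4671, 0.3505, 0.0611]
orientation: [-1.122, 1.333, -1.335]
force: [0.0, -0.6, -5.0]
opening: 0.0417
```

{"method": "carry_out", "body": {
  "motion": [0,0.001,0,0,0,0,-0.5,0,0.001,0,0,0,0,-0.5,0,0,0,0,0,0,-0.5,0,0,0,0,0,0,-0.2,0,0,0,0,0,0,0]
}}

```text
t: 72.75
tool_pos: [0.468, 0.3512, 0.0611]
orientation: [-1.119, 1.332, -1.335]
force: [-0.2, 0.1, -0.2]
opening: 0.0451
```

{"method": "carry_out", "body": {
  "motion": [0,0,0,0,0,0,0.2,0,0,0,0,0,0,0.3,0,-0.02,0,0,0,0,0.3,0,-0.04,0,0,0,0,0.3,0,-0.04,0,0,0,0,0.3]
}}

```text
t: 73.25
tool_pos: [0.4651, 0.3493, 0.1582]
orientation: [-1.128, 1.335, -1.336]
force: [1.3, -0.1, 0.7]
opening: 0.0606
```

{"method": "carry_out", "body": {
  "motion": [0.02,-0.04,0,0,0,0,0.3,0.03,-0.03,0,0,0,0,0.3,0.03,0,0.01,0,0,0,0.3,0,0,0,0,0,0,0.3,0,0,0,0,0,0,0.3]
}}

```text
t: 73.75
tool_pos: [0.4656, 0.2694, 0.2424]
orientation: [-1.11, 1.326, -1.335]
force: [-0.3, 0.7, -0.5]
opening: 0.0605
```

Run:
```python
from h import *
plan([.464,.35,.0615],-10,1,-.5)
cm,im=snap('wrist','w30')
c,i=snap('scene','s30')
```

```text
t 73.75 pos [0.4656 0.2694 0.2424] yaw -9.8 tilt [ 0.013  0.005 -1.   ] open 0.0605 q [ 0.43 -0.05  1.67 -0.    1.51  0.6 ] F [-0.3  0.7 -0.5]
TOO FAST
[-0.078, 0.181, -0.017, -0.7, 0.3, -0.4, -0.5]
```

View pics/w30.png

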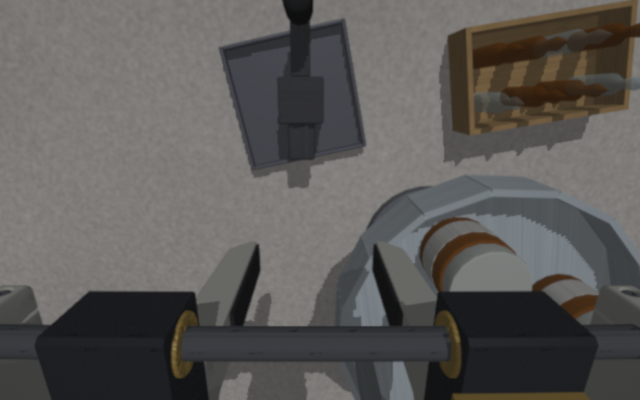

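View pics/s30.png

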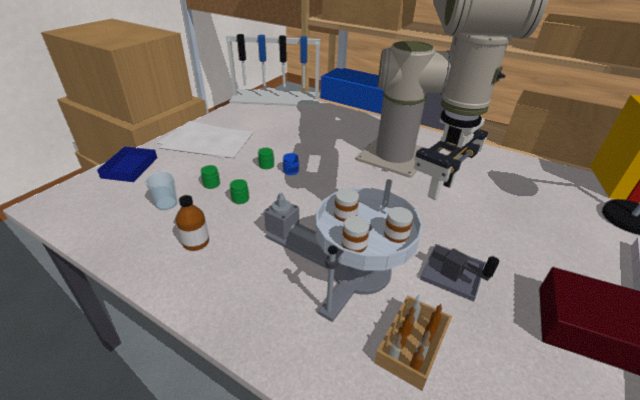

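Run:
```python
from plant import robot
print(robot.close_job())
```

```text
the job is handed in; nothing more can be done
None
```

The job is done and handed in at about 74 s of the 210 s allowed.

- **Jars:** three amber jars were present, at scene pixels (246,171), (275,181) and (307,194). I took the green and blue ones to be look-alikes and left them. All three amber jars stand upright inside the carousel's rim in the last scene picture.
- **Carousel:** I turned it by its peg a quarter turn anticlockwise. The wrist picture then put the peg within half a degree of the second detent.
- **Lift:** After about 4.36 turns of the crank, I touched both faces with the closed fingertips. The pointer top read 176.3 mm and the rim 173.4 mm, which matched the turn count. I wound the last 2.9 mm by crank angle.
- **Crank:** It stands on its hub inside the tray in the last wrist picture, at a different angle from where it started. In the last scene picture the carton, bottle and beaker look where they were.

**Not checked or in disagreement:**
- I did not touch the rim again after the last part-turn. The level rests on that crank angle and a scene picture in which the rim and pointer look level.
- An early camera measurement put the pointer top at 178–180 mm. I used the fingertip reading instead, because that camera measurement also read 2 mm high on the gauge post, whose height is known.

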